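# Unload the vacuum infiltration chamber

## Task

Vent the vacuum chamber by turning the bench valve's lever from closed to its half-open mark (45 degrees), then swing the chamber's clamshell lid back past vertical so that it stays open by itself. Lift out every white cassette carrier in it and hang each astride the drain rail, tab up, one side plate on either side of the bar. When all hang there, with the lid left open, turn the valve fully closed again; leave the bottle, beaker and slide box where they are.

Things in the scene. Friction and masses are not known exactly. Their poses are not given: they have to be found in the camera images.
- lid (a joint): Chamber lid: hollow aluminium shell 160 x 290 x 90 mm (front to back, along the hinge, high), 0.5 kg, hinged along the far rim of the chamber's tub. 0 rad = shut; grows as its front edge swings up and back; 1.57 = vertical; stop at 1.95. Light hinge with no catch: it falls shut below about 0.9 rad and falls back against its stop above about 1.15.
- lid_handle (a point): Middle of the lid's handle, a round black bar of 14 mm diameter and 120 mm long, parallel to the hinge, on two arms (at +-60 mm) 42 mm in front of the lid's front face. Turns with the lid; lid shut: x towards the hinge, y along the bar, z up; 202 mm in front of the hinge line and 55 mm above it, 123 mm above the bench; lid top 35 mm above the bar's axis.
- lid_hinge (a point): Middle of the hinge line on the fixed chamber's far rim, 68 mm above the bench. x points from its front (handle) to its back, y along the hinge, z up. The open tub reaches 160 mm towards -x and 145 mm either way in y; walls 8 mm; three rim-high walls part it into four bays (62 mm in y); rim 68 mm and inner floor 8 mm above the bench. It stands left or right of the valve, the rail opposite.
- valve_grip (a point): Centre of the grip of the vent valve's lever, on its vertical turning axis, 145 mm above the bench: a dark steel bar 94 mm long, 14 mm wide, 30 mm high on a grey bench turret (72 mm head, its top 27 mm below this point). x along the lever's longer arm (58 mm; the other 36), y across it, z up; turns with the lever. Turret fixed to the bench.
- valve (a joint): Angle of the vent valve's lever, rad: 0 = closed (stop), grows anticlockwise seen from above, 0.785 = half open, 1.571 = fully open (stop). Ticks on the head under the longer arm mark closed, half open (long tick) and fully open. Stiff (about 0.08 N m), stays where it is left.
- rail_mid (a point): Top of the drain rail's round steel bar, half-way along it, 150 mm above the bench. Bar 16 mm in diameter along y, on two posts at +-165 mm; free length for hanging +-145 mm. z up. Fixed to the bench.
- carrier0_tab (a point): Carrier 1 (2-4 present): white inverted U with steel feet, 260 g, 133 mm high, standing tab up in the chamber in a row along the hinge. Point: centre of the grip tab on top (36 along x, 14 along y, 36 mm high), 115 mm above the feet; grip across y. Bridge 68 (x) x 40 (y) x 12 mm, underside 30 mm below the point; below it two plates, 12 thick, 40 along y, 85 high, 44 mm apart in x. z up.
- carrier1_tab (a point): Carrier 2 (2-4 present): white inverted U with steel feet, 260 g, 133 mm high, standing tab up in the chamber in a row along the hinge. Point: centre of the grip tab on top (36 along x, 14 along y, 36 mm high), 115 mm above the feet; grip across y. Bridge 68 (x) x 40 (y) x 12 mm, underside 30 mm below the point; below it two plates, 12 thick, 40 along y, 85 high, 44 mm apart in x. z up.
- carrier2_tab (a point): Carrier 3 (2-4 present): white inverted U with steel feet, 260 g, 133 mm high, standing tab up in the chamber in a row along the hinge. Point: centre of the grip tab on top (36 along x, 14 along y, 36 mm high), 115 mm above the feet; grip across y. Bridge 68 (x) x 40 (y) x 12 mm, underside 30 mm below the point; below it two plates, 12 thick, 40 along y, 85 high, 44 mm apart in x. z up.
- carrier3_tab (a point): Carrier 4 (2-4 present): white inverted U with steel feet, 260 g, 133 mm high, standing tab up in the chamber in a row along the hinge. Point: centre of the grip tab on top (36 along x, 14 along y, 36 mm high), 115 mm above the feet; grip across y. Bridge 68 (x) x 40 (y) x 12 mm, underside 30 mm below the point; below it two plates, 12 thick, 40 along y, 85 high, 44 mm apart in x. z up.
- reagent: Bystander: reagent bottle, 70 mm diameter, 170 mm high; origin at the centre of its underside; loose, to be left alone.
- beaker: Bystander: small glass beaker, 70 mm diameter, 90 mm high; origin at the centre of its underside; loose, to be left alone.
- slidebox: Bystander: closed grey slide box, 70 x 100 x 32 mm; origin at the centre of its underside; loose, to be left alone.
There are look-alikes about, which are no part of the job. Leave any green, purple or red look-alike of the part that bears valve_grip alone.

How it is judged:
By the outcome, as a careful person would: the job done as asked, in the order asked, and still so for the second after the job is handed in, with the robot touching nothing.
Of carrier0, carrier1, carrier2, carrier3 only 2 to 4 are there at a start; the rules pass over those that are not, and their reading is None.
At some moment in a run one of carrier0, carrier1, carrier2, carrier3 may be knocked a few centimetres aside while the robot is not near it.
Once in a run the grip may slacken for a moment while it holds something.
It also fails if it takes over 210 s, if anything falls off the work surface, if the arm or the gripper's body presses on something with over 40 N, if the wrist force passes 120 N, or if a joint passes its speed limit or range.

## Robot

A 6-joint arm with a two-finger parallel gripper is mounted at the origin on the work surface. World frame = base frame: x ahead of the robot, y to its left, z up, the work surface at z = 0. Lengths are in m, angles in degrees, forces in N, time in s.
With the tool pointing down it reaches from about 0.35 to 0.875 m from the base axis. Payload 4.2 kg.
Tool frame: the origin (TCP) lies midway between the tips of the shut fingers; the grasp point (between the pads) lies 19 mm behind it; x points along the fingers, y is the direction in which the jaws open and shut, and the axes are right-handed (so a half turn about x gives the same grasp; the last joint's range is limited). The gripper opens to 87 mm and grips with 3 to 60 N. Pads are 19 mm wide; open, the fingers measure 117 mm over their backs; the gripper's body (75 mm by 190 mm) begins 51 mm behind the grasp point.
Start: joints at [85.004, 22.042, 0.453, 0, -68.411, -14.817], TCP at [0.212, 0.588, 0.193] pointing down, gripper open.
Joint ranges: [-179.83, 179.83], [-69.29, 118.12], [-61.27, 80.66], [-181.25, 117.63], [-171.15, -9.14], [-177.46, 177.46]. Speed limits (degrees/s): [159.86, 159.86, 180, 180, 180, 180].

## Interface

Orientations are given as a 3x3 rotation matrix whose columns are the frame's x, y, z axes.
In Python, from station import r gives the robot as it stands.
- The arm moves only by the tool play_rows, never from a script. Its argument "plan" is a list that holds one entry, the list of rows, each a list of 6 numbers: the shift along the tool's x, y, z in cm, then the turn, a rotation vector about the tool's x, y, z in units of 10 degrees (1.0 is 10 degrees). A call has 1 to 5 rows; each row is the pose to reach, as a shift and turn from the pose commanded when the call began, along the tool's axes at that moment; what a row does not reach only later rows make up. A row lasts 1/8 s, in which the tool goes at most 62.5 mm and 10.7 degrees, less where a joint would pass 70% of its speed; a pose out of reach is approached as far as the arm can. A call with a gripper value outside its range is refused whole. "hand" is the opening, from 0 (shut) to 1 (fully open), set as the call begins (left out, the last holds). The fingers move at their own pace and stop on an object; the grip force is fixed at half the most. Time passes only in rows, so rows that repeat a pose let the fingers close. It gives the time, the measured TCP pose, the force and the opening at its end, in the units of the state.
- r.sense(): the state, without advancing time (a new reading comes with each control period).
- r.capture(name): name is "scene" or "top" or "wrist"; returns (picture, depth): 400x640x3 uint8, blue, green, red; 400x640 float32, m along the optical axis (not along the pixel's ray), 0 where there is no reading.
- r.get_calibration(name): a dict with "vfov" (degrees; the focal length in pixels is half the picture's height over the tangent of half this angle, whatever the lens; pixels are square), "cx", "cy" (the principal point, pixels), "distortion" ([k1, k2, p1, p2, k3] as OpenCV has them; the pictures are not rectified), "rvec" (rotation vector, rad) and "tvec" (3), from world to camera coordinates, as OpenCV has them. Camera axes: x right, y down, z forward; pixel columns grow to the right and rows downward; lengths in m; the calibration is good to about 2 mm. A picture is of the moment at which its call begins: read the wrist's pose just before it. get_calibration takes no time and is no camera call; for the wrist camera it gives the pose at the moment of the call.
- r.finish_job(): hands the job in, once; it reports no verdict.
The state is a dict: "time_s": time; "joints": joint angles; "joint_velocities": joint speeds; "effort": joint torques, N m; "tcp_pos": TCP position; "ee_rot": TCP orientation; "wrist_force": force on the tool from outside, world axes, zero at the start; "moment": the same for the moment, N m; "gripper_width": opening from 0.0 (shut) to 1.0 (fully open).
Only numpy, scipy, OpenCV 4.12 (cv2) and the standard library are available. Lean on these libraries where they do the work, as an engineer would, in place of code of your own. Each camera call takes 0.05 s, during which the arm holds its last target.

## Working session

There is one attempt and no reset: what is moved stays moved. The work goes in short steps, Python scripts to look and compute and a tool call to move; the robot and the scene stay as the last step left them, time stands still between calls to the robot, and variables do not carry over. Pictures are saved under pics/ and viewed, and the job is handed in when it is done.

Besides the shell and the picture viewer there is one more tool, called after ">>>" by a JSON object that holds its "method" and its "body", one argument or row to a line. play_rows: Moves the arm, as the interface text tells. Its arguments: {"type":"object","properties":{"plan":{"type":"array","items":{"type":"array","items":{"type":"array","items":{"type":"number"}}}},"hand":{"type":"number"}},"required":["plan"]}

```bash
ls -la; mkdir -p pics; cat > h.py <<'E'
import numpy as np, cv2, sys
from station import r
def cal(n):
    c=r.get_calibration(n); f=200/np.tan(np.radians(c['vfov']/2))
    K=np.array([[f,0,c['cx']],[0,f,c['cy']],[0,0,1.]])
    R=cv2.Rodrigues(np.array(c['rvec'],float))[0]; t=np.array(c['tvec'],float).reshape(3)
    return K,np.array(c['distortion'],float),R,t
def cap(n,name):
    c=cal(n); im,d=r.capture(n); cv2.imwrite(f'pics/{name}.png',im); np.savez(f'pics/{name}.npz',im=im,d=d,K=c[0],D=c[1],R=c[2],t=c[3]); return im,d,c
def load(name):
    z=np.load(f'pics/{name}.npz'); return z['im'],z['d'],(z['K'],z['D'],z['R'],z['t'])
def cloud(d,c):
    K,D,R,t=c; h,w=d.shape
    u,v=np.meshgrid(np.arange(w),np.arange(h))
    p=cv2.undistortPoints(np.stack([u,v],-1).reshape(-1,1,2).astype(np.float64),K,D).reshape(h,w,2)
    P=np.dstack([p*d[...,None],d])
    W=(P-t)@R
    W[d<=0]=np.nan
    return W
def st():
    s=r.sense(); print('t',s['time_s'],'tcp',np.round(s['tcp_pos'],4),'F',np.round(s['wrist_force'],1),'g',round(s['gripper_width'],3),'q',np.round(s['joints'],1)); print(np.round(s['ee_rot'],3).tolist()); return s
E
python3 - <<'E'
from h import *
st()
for n in ['scene','top','wrist']:
    im,d,c=cap(n,n+'0'); print(n,c[3],-c[2].T@c[3],c[0][0,0],c[1])
E
```

```text
total 12
drwxr-xr-x  3 agent agent 4096 Dec  7 13:40 .
drwxr-xr-x 23 root  root  4096 Dec  7 13:40 ..
drwxr-xr-x  2 agent agent 4096 Dec  7 13:40 pics
t 0.0 tcp [0.2116 0.5874 0.1922] F [0.4 0.  0.8] g 0.998 q [ 85.   22.1   0.4  -0.  -68.4 -14.8]
[[-0.001, -0.339, -0.941], [-0.002, -0.941, 0.339], [-1.0, 0.002, -0.0]]
scene [-0.4654737  -0.13040301  1.18011114] [ 0.81905608 -0.51698237  0.82958386] 378.3203338466769 [-0.06494987  0.          0.          0.          0.        ]
top [-0.03437996  0.54420448  1.00364726] [0.46733458 0.00805126 1.0422005 ] 377.3719473999972 [-0.00652165  0.          0.          0.          0.        ]
wrist [ 0.62423606 -0.03028151  0.38967639] [0.2743749  0.56511882 0.38444044] 317.5953597227164 [-0.04357707  0.          0.          0.          0.        ]
```

View pics/scene0.png

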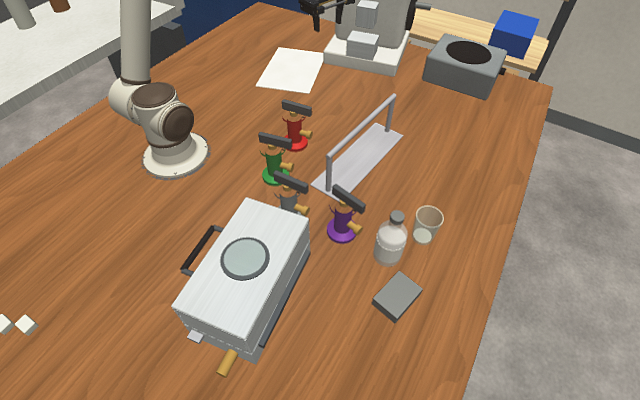

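View pics/top0.png

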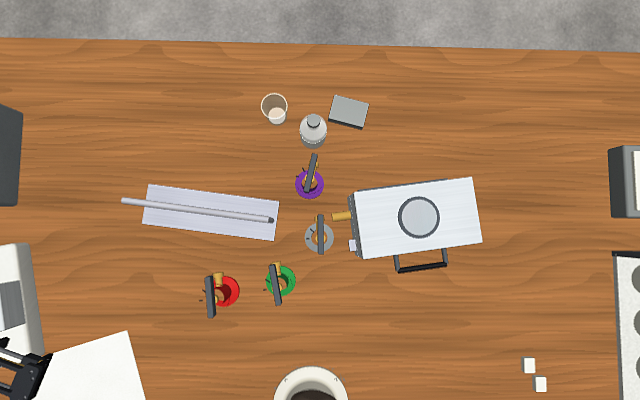

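View pics/wrist0.png

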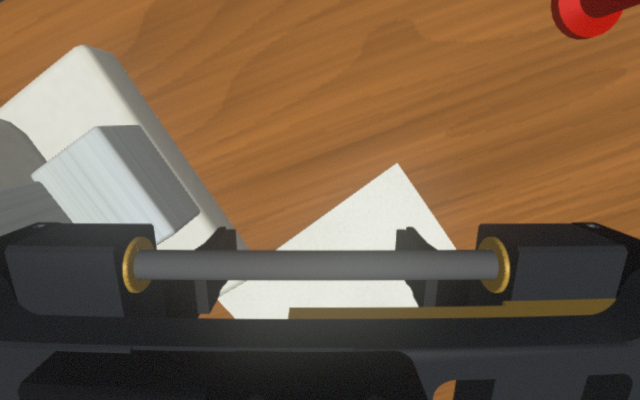

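Scene view: grey valve at (290,190), chamber at (245,260), rail at (360,145). In the top view: valve at (320,235), lid at (420,218) with its handle at (420,267), and rail from (122,200) to (273,220). Next I measure these.

```bash
python3 - <<'E'
from h import *
for n in ['top0','scene0']:
    im,d,c=load(n); W=cloud(d,c)
    z=W[...,2]
    # valve: 
    def rep(name,m,pca=True):
        P=W[m]; P=P[~np.isnan(P).any(1)]
        if len(P)<5: print(n,name,len(P)); return
        ctr,(w,h),a=cv2.minAreaRect((P[:,:2]*1000).astype(np.float32))
        e,v=np.linalg.eigh(np.cov(P[:,:2].T)); 
        print(n,name,len(P),'mean',P.mean(0).round(4),'rect',np.round(ctr,1),round(w,1),round(h,1),round(a,1),'pca',np.degrees(np.arctan2(v[1,1],v[0,1])).round(1))
    X,Y=W[...,0],W[...,1]
    for name,px in dict(valve=(320,235),lid=(420,218),handle=(420,267),rail=(200,211)).items():
        if n=='top0': print(name,W[px[1],px[0]])
    box=lambda x0,x1,y0,y1,z0,z1:(X>x0)&(X<x1)&(Y>y0)&(Y<y1)&(z>z0)&(z<z1)
    gray=(im.max(-1).astype(int)-im.min(-1))<25
    rep('valve',box(.40,.54,-.06,.06,.145,.175)&gray)
    rep('lidtop',box(.3,.65,-.45,-.06,.148,.18))
    rep('handle',box(.25,.45,-.4,-.1,.118,.14)&(im.max(-1)<80))
    rep('rail',box(.3,.7,.08,.5,.140,.165))
    rep('purple',box(.52,.66,-.05,.1,.145,.2))
    rep('green',box(.3,.45,0.05,.15,.145,.2))
    rep('red',box(.3,.45,.18,.3,.145,.2))
    for nm,hz in [('bottle',.1),('beaker',.05),('box',.02)]: pass
    m=box(.6,.95,-.15,.2,.01,.3); rep('far',m)
E
```

```text
valve [ 0.45035522 -0.01769538  0.16023564]
lid [ 0.49131219 -0.25345215  0.16086285]
handle [ 0.37377463 -0.26084112  0.13043759]
rail [0.50475884 0.2631027  0.15021089]
top0 valve 209 mean [ 0.4493 -0.0185  0.1585] rect [451.7 -18.7] 86.6 13.5 1.8 pca -178.5
top0 lidtop 8120 mean [ 0.4926 -0.2479  0.158 ] rect [ 493.3 -250.4] 160.3 291.2 7.9 pca 97.9
top0 handle 288 mean [ 0.3766 -0.2659  0.1275] rect [ 391.  -220.2] 213.2 59.2 89.3 pca 96.7
top0 rail 1401 mean [0.4586 0.2428 0.15  ] rect [409.5 264.7] 392.5 208.4 82.8 pca 59.2
top0 purple 237 mean [0.5968 0.0065 0.1581] rect [597.3   6.5] 14.0 93.8 77.4 pca 167.4
top0 green 238 mean [0.3405 0.0867 0.1579] rect [340.3  87.5] 82.8 14.3 11.2 pca -168.7
top0 red 176 mean [0.3275 0.2371 0.1571] rect [327.1 238. ] 54.7 15.0 7.1 pca -173.0
top0 far 2523 mean [ 0.7446 -0.0145  0.0678] rect [713.5 -15.9] 226.3 285.2 6.2 pca 103.0
scene0 valve 260 mean [ 0.4562 -0.0227  0.1544] rect [454.3 -21. ] 93.7 15.5 1.6 pca -178.9
scene0 lidtop 9977 mean [ 0.5003 -0.2677  0.1572] rect [ 493.9 -251.5] 161.9 291.0 7.8 pca 97.9
scene0 handle 316 mean [ 0.3768 -0.2718  0.1266] rect [ 382.3 -270.6] 28.3 124.8 8.9 pca 98.0
scene0 rail 776 mean [0.4452 0.2194 0.1483] rect [410.6 264.9] 386.5 213.9 84.0 pca 56.9
scene0 purple 280 mean [0.6008 0.0019 0.1546] rect [599.5   4.7] 16.2 94.2 77.3 pca 167.5
scene0 green 205 mean [0.3421 0.0826 0.1541] rect [340.9  85.8] 85.2 18.3 12.7 pca -168.4
scene0 red 117 mean [0.3283 0.2339 0.1539] rect [327.4 236.4] 57.1 16.5 6.8 pca -173.2
scene0 far 4087 mean [ 0.7425 -0.0192  0.0654] rect [714.6 -18.1] 228.3 285.6 7.2 pca 103.0
```

```bash
python3 - <<'E'
from h import *
im,d,c=load('top0'); cv2.imwrite('pics/z1.png',cv2.resize(im[195:305,190:370],None,fx=4.4,fy=4.4,interpolation=cv2.INTER_CUBIC))
im2,d2,c2=load('scene0'); cv2.imwrite('pics/z2.png',cv2.resize(im2[90:250,240:420],None,fx=3.6,fy=3.6,interpolation=cv2.INTER_CUBIC))
for im,d,c in [(im,d,c),(im2,d2,c2)]:
    W=cloud(d,c);X,Y,z=W[...,0],W[...,1],W[...,2]
    # turret head cloud z ~0.118
    m=(X>.38)&(X<.53)&(Y>-.08)&(Y<.05)&(z>.110)&(z<.125)
    P=W[m]; print('head',len(P)); 
    ctr,R=cv2.minEnclosingCircle((P[:,:2]*1000).astype(np.float32)); print(ctr,R, np.median(P[:,2]))
    m=(X>.3)&(X<.7)&(Y>.08)&(Y<.46)&(z>.143)&(z<.156)
    m&=(np.abs(X-(.505+(Y-.263)*-0.1))<.05)
    P=W[m]; v=cv2.fitLine((P[:,:2]).astype(np.float32),cv2.DIST_HUBER,0,.01,.01).ravel(); print('rail',len(P),v,P[:,1].min(),P[:,1].max(), np.percentile(P[:,2],95))
    s=(P[:,:2]-v[2:])@v[:2]; a,b=s.min(),s.max(); print('ends',v[2:]+a*v[:2],v[2:]+b*v[:2],b-a)
E
```

```text
head 16
(450.86590576171875, 4.274089336395264) 15.633756637573242 0.11782581845981818
rail 938 [0.12512816 0.9921406  0.50772494 0.27649218] 0.10451268982697272 0.4477482714312842 0.15098917414921445
ends [0.48601607 0.10436268] [0.5292876  0.44746243] 0.3458176661318929
head 61
(451.0766906738281, -33.89155197143555) 32.11240768432617 0.11414334318491798
rail 400 [0.11775392 0.9930428  0.51183903 0.28348485] 0.10131117820781375 0.4468565068222557 0.14934642317784208
ends [0.49026218 0.10152284] [0.53117659 0.44656237] 0.34745684391748777
```

View pics/z1.png

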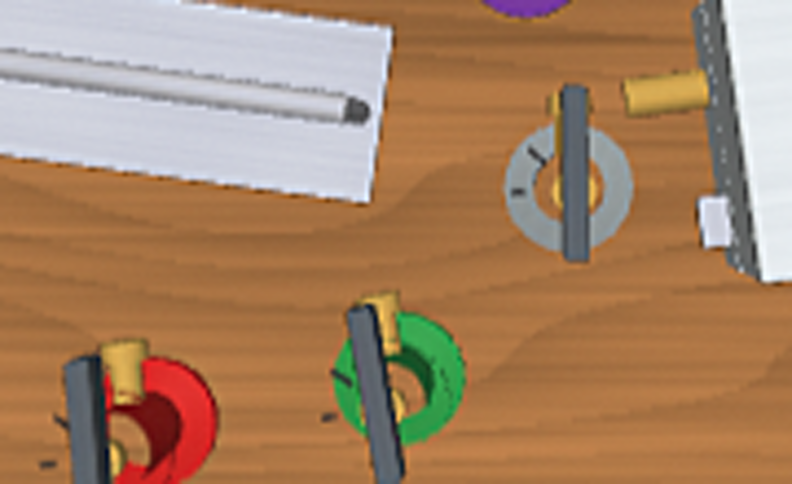

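View pics/z2.png

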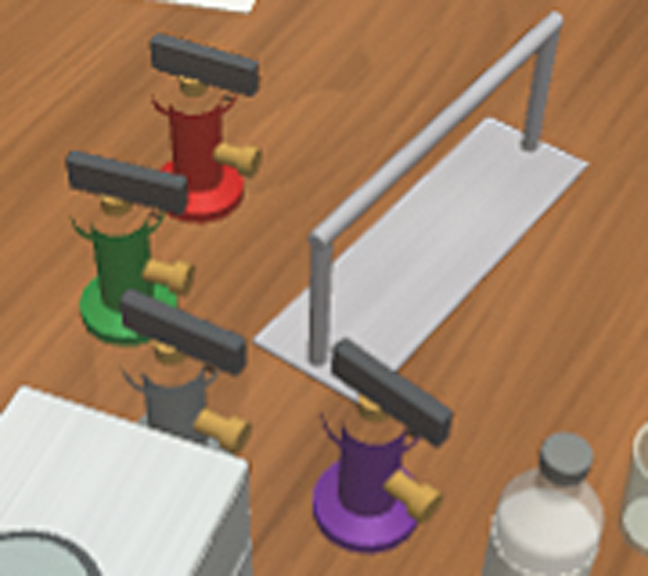

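```bash
cat >> h.py <<'E'
from scipy.spatial.transform import Rotation as Ro
def Rd(yaw):  # tool down, tool y at yaw deg
    a=np.radians(yaw); y=np.array([np.cos(a),np.sin(a),0]); x=np.array([0,0,-1.]); return np.column_stack([x,y,np.cross(x,y)])
def yawnow(): 
    R=np.array(r.sense()['ee_rot']); return np.degrees(np.arctan2(R[1,1],R[0,1]))
def plan(wps,dirn=None,step=6.0):
    """wps: list of (x,y,z,yaw) TCP targets; yaw unwrapped about current. prints calls of rows"""
    s=r.sense(); R0=np.array(s['ee_rot']); p=np.array(s['tcp_pos']); y=yawnow(); 
    seq=[];cp=p;cy=y
    for w in wps:
        tp=np.array(w[:3]); ty=w[3]
        n=int(max(np.ceil(np.linalg.norm(tp-cp)*100/step),np.ceil(abs(ty-cy)/10),1))
        for i in range(1,n+1): seq.append((cp+(tp-cp)*i/n,cy+(ty-cy)*i/n))
        cp,cy=tp,ty
    # calls
    bp,bR=p,R0
    for k in range(0,len(seq),5):
        rows=[]
        for q,yy in seq[k:k+5]:
            R=Rd(yy); d=bR.T@(q-bp)*100; rv=Ro.from_matrix(bR.T@R).as_rotvec(degrees=True)/10
            rows.append([round(float(v),2)+0. for v in np.r_[d,rv]])
        print(str([rows]))
        bp,bR=seq[min(k+4,len(seq)-1)][0],Rd(seq[min(k+4,len(seq)-1)][1])
    print('yaw now',y)
E
python3 - <<'E'
from h import *
plan([(.36,.45,.25,-150)])
E
```

```text
[[[-1.15, 1.58, -3.72, 0.8, 0.0, -0.01], [-2.29, 3.17, -7.45, 1.61, 0.0, -0.01], [-3.44, 4.75, -11.17, 2.41, 0.0, -0.01], [-4.59, 6.33, -14.89, 3.21, 0.0, -0.01], [-5.73, 7.92, -18.62, 4.02, 0.0, -0.01]]]
yaw now -109.82340383702588
```

>>> {"method": "play_rows", "body": {
  "plan": [
    [[-1.2, 1.6, -3.7, 0.8, 0, 0], [-2.3, 3.2, -7.5, 1.6, 0, 0], [-3.4, 4.8, -11.2, 2.4, 0, 0], [-4.6, 6.3, -14.9, 3.2, 0, 0], [-5.7, 7.9, -18.6, 4.0, 0, 0]]
  ],
  "hand": 1
}}

```text
time_s: 0.78
tcp_pos: [0.3607, 0.4496, 0.2505]
ee_rot: [[-0.0, -0.867, -0.499], [-0.0, -0.499, 0.867], [-1.0, 0.0, -0.0]]
wrist_force: [1.2, -0.1, -0.6]
gripper_width: 0.996
```

```bash
python3 - <<'E'
from h import *
st()
plan([(.44,.12,.25,-230),(.443,-.0205,.20,-268.3)])
E
```

```text
t 0.775 tcp [0.3607 0.4496 0.2505] F [ 1.2 -0.1 -0.6] g 0.996 q [ 67.3  15.3  -1.1  -0.  -73.6 -37.4]
[[-0.0, -0.867, -0.499], [-0.0, -0.499, 0.867], [-1.0, 0.0, -0.0]]
[[[0.01, 1.2, -4.06, 1.0, 0.0, 0.0], [0.01, 2.39, -8.13, 2.0, 0.0, 0.0], [0.02, 3.59, -12.19, 3.0, 0.0, 0.0], [0.03, 4.79, -16.26, 4.0, 0.0, 0.0], [0.04, 5.99, -20.32, 5.0, 0.0, 0.0]]]
[[[0.01, -2.34, -3.53, 1.0, 0.0, 0.0], [0.01, -4.68, -7.06, 2.0, 0.0, 0.0], [0.02, -7.02, -10.59, 3.0, 0.0, 0.0], [1.27, -8.3, -13.87, 3.95, 0.0, 0.0], [2.52, -9.57, -17.14, 4.91, 0.0, 0.0]]]
[[[1.25, -3.31, -1.18, 0.96, 0.0, 0.0], [2.5, -6.62, -2.36, 1.91, 0.0, 0.0]]]
yaw now -150.06787649958886
```

>>> {"method": "play_rows", "body": {
  "plan": [
    [[0, 1.2, -4.1, 1, 0, 0], [0, 2.4, -8.1, 2, 0, 0], [0, 3.6, -12.2, 3, 0, 0], [0, 4.8, -16.3, 4, 0, 0], [0, 6.0, -20.3, 5, 0, 0]]
  ]
}}

```text
time_s: 1.4
tcp_pos: [0.4102, 0.2435, 0.2502]
ee_rot: [[-0.0, -0.939, 0.344], [-0.0, 0.344, 0.939], [-1.0, 0.0, -0.0]]
wrist_force: [1.1, -0.2, -0.2]
gripper_width: 0.997
```

>>> {"method": "play_rows", "body": {
  "plan": [
    [[0, -2.3, -3.5, 1, 0, 0], [0, -4.7, -7.1, 2, 0, 0], [0, -7.0, -10.6, 3, 0, 0], [1.3, -8.3, -13.9, 4, 0, 0], [2.5, -9.6, -17.1, 4.9, 0, 0]]
  ]
}}

```text
time_s: 2.02
tcp_pos: [0.4423, 0.0503, 0.2249]
ee_rot: [[-0.0, -0.356, 0.934], [0.0, 0.934, 0.356], [-1.0, 0.0, -0.0]]
wrist_force: [-0.4, 0.5, -0.2]
gripper_width: 0.998
```

```bash
python3 - <<'E'
from h import *
st()
plan([(.443,-.0205,.20,91.7)])
cap('wrist','w1')
E
```

```text
t 2.025 tcp [0.4423 0.0503 0.2249] F [-0.4  0.5 -0.2] g 0.998 q [ 27.5   2.7 -20.2  -0.  -67.1 -96.6]
[[-0.0, -0.356, 0.934], [0.0, 0.934, 0.356], [-1.0, 0.0, -0.0]]
[[[1.24, -3.32, -1.23, 0.96, 0.0, 0.0], [2.49, -6.64, -2.46, 1.92, 0.0, 0.0]]]
yaw now 110.8668849940997
```

View pics/w1.png

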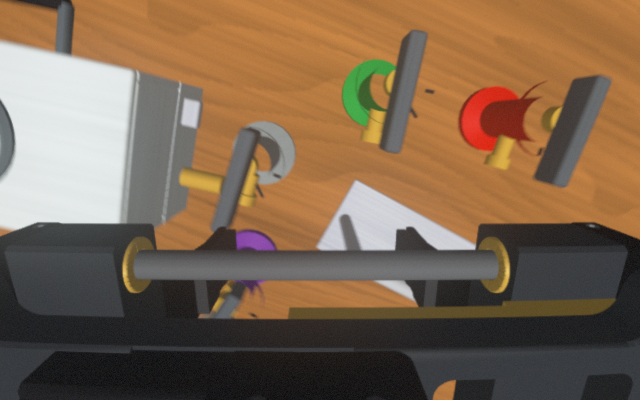

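```bash
python3 - <<'E'
from h import *
im,d,c=load('w1'); W=cloud(d,c);X,Y,z=W[...,0],W[...,1],W[...,2]
m=(X>.36)&(X<.54)&(Y>-.07)&(Y<.03)&(z>.152)&(z<.17)
P=W[m]; print(len(P),cv2.minAreaRect((P[:,:2]*1000).astype(np.float32)),P.mean(0))
m=(X>.36)&(X<.53)&(Y>-.08)&(Y<.05)&(z>.112)&(z<.122); m[220:]=0
P=W[m]; print(len(P),cv2.minEnclosingCircle((P[:,:2]*1000).astype(np.float32)))
E
```

```text
1820 ((452.0417785644531, -19.296218872070312), (91.32292175292969, 14.471658706665039), 1.182925820350647) [ 0.44743703 -0.01872336  0.15956805]
141 ((438.4781494140625, -14.832131385803223), 34.877254486083984)
```

>>> {"method": "play_rows", "body": {
  "plan": [
    [[1.2, -3.3, -1.2, 1, 0, 0], [2.5, -6.6, -2.5, 1.9, 0, 0], [2.5, -6.6, -2.5, 1.9, 0, 0]]
  ]
}}

```text
time_s: 2.45
tcp_pos: [0.4419, -0.0207, 0.1992]
ee_rot: [[-0.003, -0.035, 0.999], [-0.001, 0.999, 0.035], [-1.0, -0.001, -0.003]]
wrist_force: [0.0, 0.1, 0.2]
gripper_width: 1.003
```

>>> {"method": "play_rows", "body": {
  "plan": [
    [[2, 0.1, 0, 0, 0, 0], [4, 0.1, 0, 0, 0, 0], [6, 0.1, 0, 0, 0, 0], [7.2, 0.1, 0, 0, 0, 0], [7.2, 0.1, 0, 0, 0, 0]]
  ]
}}

```text
time_s: 3.08
tcp_pos: [0.4428, -0.0178, 0.1279]
ee_rot: [[-0.001, -0.039, 0.999], [-0.001, 0.999, 0.039], [-1.0, -0.0, -0.001]]
wrist_force: [-0.2, 0.3, 0.4]
gripper_width: 0.997
```

>>> {"method": "play_rows", "body": {
  "plan": [
    [[0, 0, 0, 0, 0, 0], [0, 0, 0, 0, 0, 0], [0, 0, 0, 0, 0, 0], [0, 0, 0, 0, 0, 0], [0, 0, 0, 0, 0, 0]]
  ],
  "hand": 0
}}

```text
time_s: 3.7
tcp_pos: [0.4431, -0.018, 0.1284]
ee_rot: [[0.0, -0.038, 0.999], [0.0, 0.999, 0.038], [-1.0, 0.0, 0.0]]
wrist_force: [-0.2, -0.5, -0.1]
gripper_width: 0.517
```

```bash
python3 - <<'E'
from h import *
st()
E
```

```text
t 3.7 tcp [ 0.4431 -0.018   0.1284] F [-0.2 -0.5 -0.1] g 0.517 q [  18.8    8.   -29.4   -0.   -52.6 -106.6]
[[0.0, -0.038, 0.999], [0.0, 0.999, 0.038], [-1.0, 0.0, 0.0]]
```

>>> {"method": "play_rows", "body": {
  "plan": [
    [[0, -0.15, -0.1, 0, 0, 0], [0, -0.15, -0.1, 0, 0, 0], [0, -0.15, -0.1, 0, 0, 0], [0, -0.15, -0.1, 0, 0, 0], [0, -0.15, -0.1, 0, 0, 0]]
  ]
}}

```text
time_s: 4.32
tcp_pos: [0.4422, -0.0195, 0.1284]
ee_rot: [[0.0, -0.038, 0.999], [0.0, 0.999, 0.038], [-1.0, 0.0, 0.0]]
wrist_force: [0.1, -0.1, 0.5]
gripper_width: 0.146
```

>>> {"method": "play_rows", "body": {
  "plan": [
    [[0, 0, 0, 0, 0, 0], [0, 0, 0, 0, 0, 0], [0, 0, 0, 0, 0, 0]]
  ]
}}

```text
time_s: 4.7
tcp_pos: [0.4422, -0.0195, 0.1284]
ee_rot: [[0.0, -0.038, 0.999], [0.0, 0.999, 0.038], [-1.0, 0.0, 0.0]]
wrist_force: [-0.5, 0.8, -0.8]
gripper_width: 0.141
```

```bash
python3 - <<'E'
from h import *
s=st(); print(yawnow(),s['moment'])
E
```

```text
t 4.7 tcp [ 0.4422 -0.0195  0.1284] F [-0.5  0.8 -0.8] g 0.141 q [  18.6    7.9  -29.5   -0.   -52.6 -106.4]
[[0.0, -0.038, 0.999], [0.0, 0.999, 0.038], [-1.0, 0.0, 0.0]]
92.18674071083615 [ 0.30306361 -0.10667931 -0.01978664]
```

>>> {"method": "play_rows", "body": {
  "plan": [
    [[0, 0, 0, -0.9, 0, 0], [0, 0, 0, -1.8, 0, 0], [0, 0, 0, -2.7, 0, 0], [0, 0, 0, -3.6, 0, 0], [0, 0, 0, -4.5, 0, 0]]
  ]
}}

```text
time_s: 5.32
tcp_pos: [0.4422, -0.0196, 0.1284]
ee_rot: [[0.0, -0.737, 0.676], [-0.0, 0.676, 0.737], [-1.0, -0.0, 0.0]]
wrist_force: [0.1, 0.3, 0.2]
gripper_width: 0.147
```

>>> {"method": "play_rows", "body": {
  "plan": [
    [[0, 0, 0, 0, 0, 0], [0, 0, 0, 0, 0, 0], [0, 0, 0, 0, 0, 0]]
  ]
}}

```text
time_s: 5.7
tcp_pos: [0.4422, -0.0196, 0.1283]
ee_rot: [[0.0, -0.733, 0.68], [-0.0, 0.68, 0.733], [-1.0, -0.0, -0.0]]
wrist_force: [0.9, -0.4, -0.2]
gripper_width: 0.145
```

```bash
python3 - <<'E'
from h import *
s=st(); print(yawnow(),s['moment'])
E
```

```text
t 5.7 tcp [ 0.4422 -0.0196  0.1283] F [ 0.9 -0.4 -0.2] g 0.145 q [ 18.6   7.9 -29.5   0.  -52.6 -61.5]
[[0.0, -0.733, 0.68], [-0.0, 0.68, 0.733], [-1.0, -0.0, -0.0]]
137.12314081675288 [-0.11013554 -0.20898016 -0.03933312]
```

Open, rise, check the lever.

>>> {"method": "play_rows", "body": {
  "plan": [
    [[0, 0, 0, 0, 0, 0], [0, 0, 0, 0, 0, 0], [0, 0, 0, 0, 0, 0], [0, 0, 0, 0, 0, 0], [0, 0, 0, 0, 0, 0]]
  ],
  "hand": 0.7
}}

```text
time_s: 6.32
tcp_pos: [0.4421, -0.0195, 0.1284]
ee_rot: [[-0.0, -0.734, 0.68], [-0.0, 0.68, 0.734], [-1.0, 0.0, -0.0]]
wrist_force: [-0.7, 0.8, -0.8]
gripper_width: 0.629
```

>>> {"method": "play_rows", "body": {
  "plan": [
    [[-3, 0, 0, 0, 0, 0], [-6, 0, 0, 0, 0, 0], [-10, -3, 0, 0, 0, 0], [-15, -6, -2, 0, 0, 0], [-16, -10, -5, 0, 0, 0]]
  ],
  "hand": 0.4
}}

```text
time_s: 6.95
tcp_pos: [0.4838, -0.125, 0.2925]
ee_rot: [[0.008, -0.735, 0.678], [-0.0, 0.678, 0.735], [-1.0, -0.006, 0.005]]
wrist_force: [1.1, 1.3, -1.0]
gripper_width: 0.406
```

```bash
python3 - <<'E'
from h import *
s=st(); print(yawnow())
cap('top','t2');cap('wrist','w2')
for n in ['t2','w2']:
    im,d,c=load(n); W=cloud(d,c);X,Y,z=W[...,0],W[...,1],W[...,2]
    m=(X>.36)&(X<.54)&(Y>-.08)&(Y<.05)&(z>.152)&(z<.17); 
    P=W[m]; print(n,len(P)); 
    if len(P)>10: print(cv2.minAreaRect((P[:,:2]*1000).astype(np.float32)),cv2.fitLine((P[:,:2]*1000).astype(np.float32),cv2.DIST_HUBER,0,.01,.01).ravel())
plan([(.3727,-.2673,.25,7.9)])
E
```

```text
t 6.95 tcp [ 0.4838 -0.125   0.2925] F [ 1.1  1.3 -1. ] g 0.406 q [  4.2   6.   -6.9   0.1 -76.6 -46.9]
[[0.008, -0.735, 0.678], [-0.0, 0.678, 0.735], [-1.0, -0.006, 0.005]]
137.32118887659033
t2 0
w2 329
((426.1535339355469, -35.94567108154297), (24.954195022583008, 14.729175567626953), 46.15346145629883) [  0.7009509   0.7132095 427.1154    -37.751328 ]
[[[0.3, -0.12, -1.37, 0.99, 0.01, 0.02], [0.61, -0.23, -2.73, 1.99, 0.01, 0.01], [0.91, -0.35, -4.1, 2.98, 0.01, 0.01], [1.22, -0.47, -5.46, 3.97, 0.01, 0.01], [1.52, -0.58, -6.83, 4.96, 0.02, 0.01]]]
[[[0.31, -1.12, -0.79, 0.99, 0.0, 0.0], [0.61, -2.23, -1.59, 1.99, 0.0, 0.0], [0.92, -3.35, -2.38, 2.98, 0.0, 0.0], [1.23, -4.46, -3.18, 3.97, 0.0, 0.0], [1.53, -5.58, -3.97, 4.96, 0.0, 0.0]]]
[[[0.31, -1.33, 0.34, 0.99, 0.0, 0.0], [0.61, -2.66, 0.67, 1.99, 0.0, 0.0], [0.92, -3.98, 1.01, 2.98, 0.0, 0.0]]]
yaw now 136.9274303553637
```

View pics/w2.png

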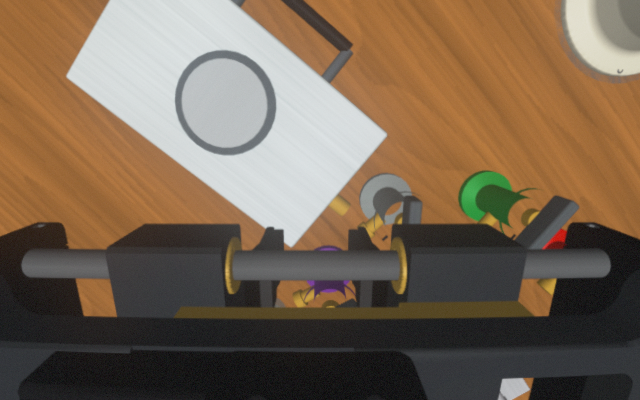

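View pics/t2.png

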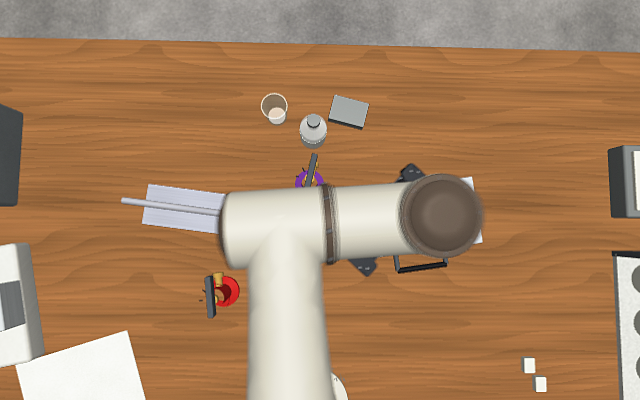

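```bash
python3 - <<'E'
from h import *
for n in ['w2','top0','scene0']:
    im,d,c=load(n); W=cloud(d,c)
    hx=np.array([np.cos(np.radians(7.9)),np.sin(np.radians(7.9))]); hy=np.array([-hx[1],hx[0]])
    o=np.array([.3727,-.2673]); u=(W[...,:2]-o)@hx; v=(W[...,:2]-o)@hy; z=W[...,2]
    m=(abs(u)<.02)&(abs(v)<.05)&(z>.11)&(z<.14)
    print(n,m.sum(),'u',np.percentile(u[m],[2,50,98]).round(4),'z',np.percentile(z[m],[50,98]).round(4)); 
    m=(abs(u)<.015)&(abs(v)<.1)&(z>.11)&(z<.14); print('v',np.percentile(v[m],[1,99]))
plan([(.3727,-.2673,.2,187.9)])
E
```

```text
w2 947 u [-0.0054  0.0025  0.0077] z [0.1293 0.1317]
v [-0.01865101  0.06492005]
top0 235 u [-0.0062  0.0006  0.0066] z [0.1277 0.1315]
v [-0.06330611  0.06527815]
scene0 284 u [-0.0043  0.0032  0.0082] z [0.1271 0.1309]
v [-0.06689892  0.06203405]
[[[1.49, -0.25, -2.96, -0.85, 0.01, 0.02], [2.99, -0.5, -5.92, -1.7, 0.01, 0.02], [4.48, -0.75, -8.88, -2.55, 0.01, 0.02], [5.97, -1.0, -11.84, -3.4, 0.0, 0.02], [7.47, -1.25, -14.79, -4.25, 0.0, 0.02]]]
[[[1.5, 1.81, -2.35, -0.85, 0.0, 0.0]]]
yaw now 136.9274303553637
```

>>> {"method": "play_rows", "body": {
  "plan": [
    [[1.5, -0.25, -3.0, -0.85, 0, 0], [3.0, -0.5, -5.9, -1.7, 0, 0], [4.5, -0.75, -8.9, -2.55, 0, 0], [6.0, -1.0, -11.8, -3.4, 0, 0], [7.5, -1.25, -14.8, -4.25, 0, 0]]
  ]
}}

```text
time_s: 7.68
tcp_pos: [0.3892, -0.2413, 0.2125]
ee_rot: [[-0.001, -1.0, 0.0], [0.0, 0.0, 1.0], [-1.0, 0.001, 0.0]]
wrist_force: [0.3, -0.4, -0.5]
gripper_width: 0.401
```

>>> {"method": "play_rows", "body": {
  "plan": [
    [[1.2, 1.8, -2.3, -0.85, 0, 0], [1.2, 1.8, -2.3, -0.85, 0, 0], [1.2, 1.8, -2.3, -0.85, 0, 0]]
  ],
  "hand": 0.36
}}

```text
time_s: 8.05
tcp_pos: [0.3725, -0.2638, 0.2016]
ee_rot: [[0.0, -0.99, -0.141], [-0.0, -0.141, 0.99], [-1.0, -0.0, -0.0]]
wrist_force: [-0.5, 0.1, -0.4]
gripper_width: 0.361
```

```bash
python3 - <<'E'
from h import *
s=st()
plan([(.3737,-.267,.104,187.9)],step=3)
E
```

```text
t 8.05 tcp [ 0.3725 -0.2638  0.2016] F [-0.5  0.1 -0.4] g 0.361 q [-14.8   5.  -21.2   0.  -63.8  22.9]
[[0.0, -0.99, -0.141], [-0.0, -0.141, 0.99], [-1.0, -0.0, -0.0]]
[[[0.27, 0.0, -0.01, -1.0, 0.0, 0.0], [0.54, 0.0, -0.02, -2.0, 0.0, 0.0], [0.81, -0.01, -0.03, -3.0, 0.0, 0.0], [1.08, -0.01, -0.04, -4.0, 0.0, 0.0], [1.36, -0.01, -0.05, -5.0, 0.0, 0.0]]]
[[[0.27, 0.01, -0.01, -1.0, 0.0, 0.0], [0.54, 0.01, -0.02, -2.0, 0.0, 0.0], [0.81, 0.02, -0.02, -3.0, 0.0, 0.0], [1.08, 0.02, -0.03, -4.0, 0.0, 0.0], [1.36, 0.03, -0.04, -5.0, 0.0, 0.0]]]
[[[0.27, 0.01, 0.0, -1.0, 0.0, 0.0], [0.54, 0.02, 0.0, -2.0, 0.0, 0.0], [0.81, 0.03, 0.0, -3.0, 0.0, 0.0], [1.08, 0.04, 0.0, -4.0, 0.0, 0.0], [1.36, 0.05, 0.0, -5.0, 0.0, 0.0]]]
[[[0.27, 0.01, 0.01, -1.0, 0.0, 0.0], [0.54, 0.01, 0.01, -2.0, 0.0, 0.0], [0.81, 0.02, 0.02, -3.0, 0.0, 0.0], [1.08, 0.03, 0.03, -4.0, 0.0, 0.0], [1.36, 0.03, 0.03, -5.0, 0.0, 0.0]]]
[[[0.27, 0.0, 0.01, -1.0, 0.0, 0.0], [0.54, 0.0, 0.02, -2.0, 0.0, 0.0], [0.81, 0.0, 0.03, -3.0, 0.0, 0.0], [1.08, 0.0, 0.04, -4.0, 0.0, 0.0], [1.36, -0.01, 0.05, -5.0, 0.0, 0.0]]]
[[[0.27, -0.01, 0.01, -1.0, 0.0, 0.0], [0.54, -0.02, 0.01, -2.0, 0.0, 0.0], [0.81, -0.02, 0.02, -3.0, 0.0, 0.0], [1.08, -0.03, 0.02, -4.0, 0.0, 0.0], [1.36, -0.04, 0.03, -5.0, 0.0, 0.0]]]
[[[0.27, -0.01, 0.0, -1.0, 0.0, 0.0], [0.54, -0.02, -0.01, -2.0, 0.0, 0.0], [0.81, -0.03, -0.01, -3.0, 0.0, 0.0], [1.08, -0.04, -0.01, -4.0, 0.0, 0.0], [1.36, -0.05, -0.01, -5.0, 0.0, 0.0]]]
[[[0.27, 0.0, -0.01, -1.0, 0.0, 0.0]]]
yaw now -171.8809785118562
```

>>> {"method": "play_rows", "body": {
  "plan": [
    [[2.5, -0.1, 0, 0, 0, 0], [5, -0.1, 0, 0, 0, 0], [7.5, -0.1, 0, 0, 0, 0], [9.7, -0.1, 0, 0, 0, 0], [9.7, -0.1, 0, 0, 0, 0]]
  ]
}}

```text
time_s: 8.68
tcp_pos: [0.3728, -0.263, 0.1035]
ee_rot: [[-0.003, -0.99, -0.143], [0.001, -0.143, 0.99], [-1.0, 0.003, 0.001]]
wrist_force: [1.2, 0.9, 0.4]
gripper_width: 0.361
```

>>> {"method": "play_rows", "body": {
  "plan": [
    [[0, 0, 0, 0, 0, 0], [0, 0, 0, 0, 0, 0], [0, 0, 0, 0, 0, 0], [0, 0, 0, 0, 0, 0], [0, 0, 0, 0, 0, 0]]
  ],
  "hand": 0
}}

```text
time_s: 9.3
tcp_pos: [0.373, -0.2641, 0.1045]
ee_rot: [[0.0, -0.99, -0.142], [-0.0, -0.142, 0.99], [-1.0, -0.0, -0.0]]
wrist_force: [-1.1, -0.5, -0.4]
gripper_width: 0.01
```

```bash
python3 - <<'E'
import re
s=open('h.py').read()
s=s.replace("tp=np.array(w[:3]); ty=w[3]","tp=np.array(w[:3]); ty=w[3]; ty=cy+(ty-cy+180)%360-180")
open('h.py','w').write(s)
E
python3 - <<'E'
from h import *
st()
a=np.radians(7.9); hx=np.array([np.cos(a),np.sin(a),0])
s=r.sense(); bar=np.array(s['tcp_pos'])+[0,0,.019]
print('bar',bar)
# hinge from bar
H=bar+hx*.202; H[2]=.068; print('hinge',H)
wps=[]
for th in range(0,106,7):
    ph=np.radians(15.23+th); p=H-hx*.2094*np.cos(ph)+np.array([0,0,.2094*np.sin(ph)-.019]); wps.append((*p,187.9))
np.save('lidw.npy',wps)
print(np.round(wps,3))
plan(wps[1:],step=3.5)
E
```

```text
t 9.3 tcp [ 0.373  -0.2641  0.1045] F [-1.1 -0.5 -0.4] g 0.01 q [-14.8  11.  -29.6   0.  -49.3  23. ]
[[0.0, -0.99, -0.142], [-0.0, -0.142, 0.99], [-1.0, -0.0, -0.0]]
bar [ 0.37299631 -0.26408174  0.12351048]
hinge [ 0.57307922 -0.23631795  0.068     ]
[[ 3.730e-01 -2.640e-01  1.040e-01  1.879e+02]
 [ 3.810e-01 -2.630e-01  1.280e-01  1.879e+02]
 [ 3.920e-01 -2.610e-01  1.510e-01  1.879e+02]
 [ 4.060e-01 -2.600e-01  1.730e-01  1.879e+02]
 [ 4.220e-01 -2.570e-01  1.920e-01  1.879e+02]
 [ 4.400e-01 -2.550e-01  2.100e-01  1.879e+02]
 [ 4.610e-01 -2.520e-01  2.250e-01  1.879e+02]
 [ 4.830e-01 -2.490e-01  2.380e-01  1.879e+02]
 [ 5.060e-01 -2.460e-01  2.470e-01  1.879e+02]
 [ 5.310e-01 -2.420e-01  2.540e-01  1.879e+02]
 [ 5.560e-01 -2.390e-01  2.580e-01  1.879e+02]
 [ 5.810e-01 -2.350e-01  2.580e-01  1.879e+02]
 [ 6.060e-01 -2.320e-01  2.560e-01  1.879e+02]
 [ 6.310e-01 -2.280e-01  2.500e-01  1.879e+02]
 [ 6.550e-01 -2.250e-01  2.410e-01  1.879e+02]
 [ 6.780e-01 -2.220e-01  2.300e-01  1.879e+02]]
[[[-2.37, -0.82, 0.0, 0.03, 0.0, 0.0], [-4.67, -1.93, -0.01, 0.03, 0.0, 0.0], [-6.82, -3.31, -0.02, 0.03, 0.0, 0.0], [-8.79, -4.95, -0.03, 0.03, 0.0, 0.0], [-10.54, -6.81, -0.03, 0.03, 0.0, 0.0]]]
[[[-1.51, -2.06, 0.0, 0.0, 0.0, 0.0], [-2.76, -4.29, 0.0, 0.0, 0.0, 0.0], [-3.73, -6.66, 0.0, 0.0, 0.0, 0.0], [-4.4, -9.12, 0.0, 0.0, 0.0, 0.0], [-4.77, -11.65, 0.0, 0.0, 0.0, 0.0]]]
[[[-0.06, -2.56, 0.0, 0.0, 0.0, 0.0], [0.2, -5.1, 0.0, 0.0, 0.0, 0.0], [0.76, -7.59, 0.0, 0.0, 0.0, 0.0], [1.63, -10.0, 0.0, 0.0, 0.0, 0.0], [2.78, -12.28, 0.0, 0.0, 0.0, 0.0]]]
yaw now -171.82159097923233
```

```bash
python3 - <<'E'
from h import *
cap('scene','s3');cap('wrist','w3')
im,d,c=load('s3'); cv2.imwrite('pics/z3.png',cv2.resize(im[170:370,140:340],None,fx=3,fy=3,interpolation=cv2.INTER_CUBIC))
st()
E
```

```text
t 9.4 tcp [ 0.373  -0.2641  0.1044] F [0.8 0.5 0.4] g 0.005 q [-14.8  11.  -29.6   0.  -49.3  23. ]
[[0.0, -0.99, -0.142], [-0.0, -0.142, 0.99], [-1.0, -0.0, -0.0]]
```

View pics/z3.png

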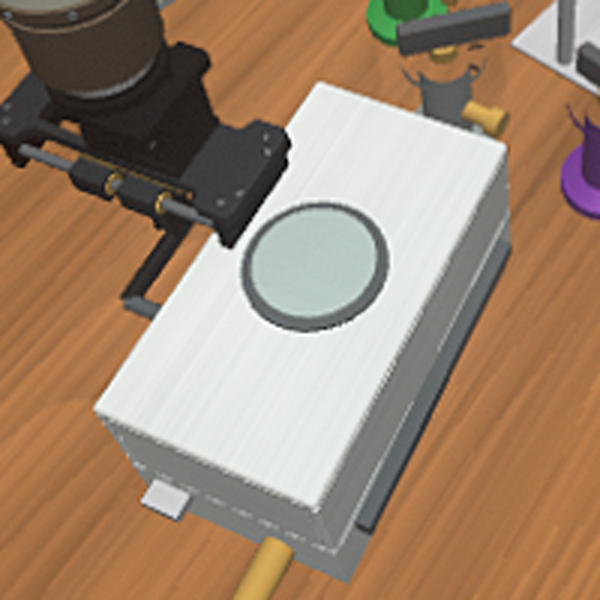

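View pics/w3.png

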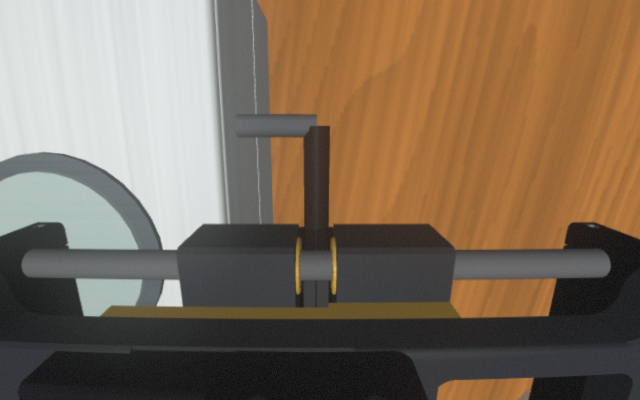

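```bash
python3 - <<'E'
from h import *
im,d,c=load('w3'); W=cloud(d,c)
for px in [(317,140),(317,170),(317,200),(317,215),(280,125),(308,235),(325,235),(317,290),(303,295),(330,295),(100,50)]: print(px,W[px[1],px[0]].round(4),im[px[1],px[0]])
im,d,c=load('s3'); W=cloud(d,c)
for px in [(192,255),(200,240),(208,225),(186,265)]: print(px,W[px[1],px[0]].round(4))
cv2.imwrite('pics/z4.png',cv2.resize(load('w3')[0][90:330,220:420],None,fx=3,fy=2.5,interpolation=cv2.INTER_CUBIC))
E
```

```text
(317, 140) [ 0.3802 -0.3202  0.1306] [54 56 68]
(317, 170) [ 0.378  -0.305   0.1323] [50 57 65]
(317, 200) [ 0.3756 -0.2887  0.1307] [48 52 61]
(317, 215) [ 0.3745 -0.2805  0.1314] [50 53 59]
(280, 125) [ 0.4    -0.325   0.1298] [106 101  99]
(308, 235) [ 0.3781 -0.273   0.1436] [38 40 47]
(325, 235) [ 0.3694 -0.2741  0.1433] [28 35 45]
(317, 290) [ 0.3725 -0.2655  0.1836] [61 62 63]
(303, 295) [ 0.3777 -0.2626  0.1839] [43 46 47]
(330, 295) [ 0.369  -0.2726  0.1982] [28 30 34]
(100, 50) [ 0.4744 -0.3461  0.1586] [227 228 223]
(192, 255) [ 0.3787 -0.2918  0.1288]
(200, 240) [ 0.4263 -0.288   0.2195]
(208, 225) [ 0.4331 -0.2641  0.245 ]
(186, 265) [ 0.384  -0.3165  0.1282]
```

View pics/z4.png

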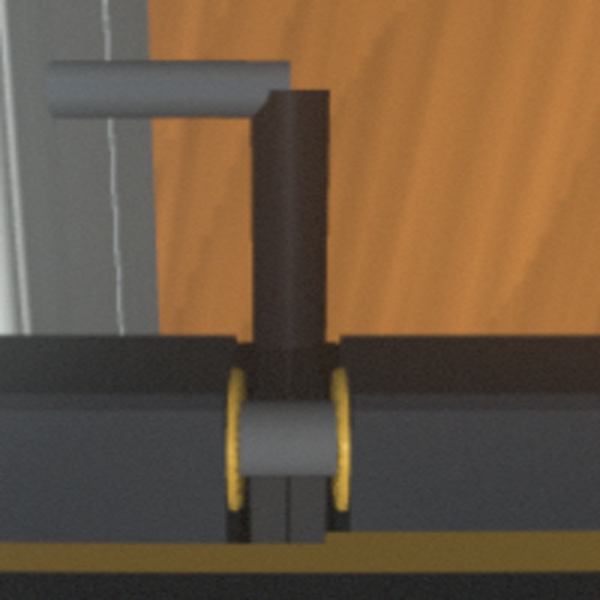

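>>> {"method": "play_rows", "body": {
  "plan": [
    [[-0.6, -0.2, 0, 0, 0, 0], [-1.2, -0.4, 0, 0, 0, 0], [-1.8, -0.6, 0, 0, 0, 0], [-2.4, -0.8, 0, 0, 0, 0], [-2.4, -0.8, 0, 0, 0, 0]]
  ]
}}

```text
time_s: 10.02
tcp_pos: [0.3815, -0.263, 0.129]
ee_rot: [[0.001, -0.99, -0.143], [-0.0, -0.143, 0.99], [-1.0, -0.001, -0.001]]
wrist_force: [0.5, 0.3, -0.4]
gripper_width: 0.004
```

```bash
python3 - <<'E'
from h import *
st()
cap('scene','s4');cap('wrist','w4')
im,d,c=load('w4'); W=cloud(d,c)
for px in [(317,140),(317,170),(317,200),(317,215),(100,50)]: print(px,W[px[1],px[0]].round(4),im[px[1],px[0]])
im,d,c=load('s4'); W=cloud(d,c)
m=(abs(W[...,0]-.5)<.02)&(abs(W[...,1]+.3)<.02)&(W[...,2]>.1); print(W[m].mean(0))
cv2.imwrite('pics/z5.png',cv2.resize(im[170:370,140:340],None,fx=3,fy=3,interpolation=cv2.INTER_CUBIC))
E
```

```text
t 10.025 tcp [ 0.3815 -0.263   0.129 ] F [ 0.5  0.3 -0.4] g 0.004 q [-14.4   9.8 -26.9   0.  -53.1  22.6]
[[0.001, -0.99, -0.143], [-0.0, -0.143, 0.99], [-1.0, -0.001, -0.001]]
(317, 140) [ 3.865e-01 -3.096e-01 -1.000e-04] [ 55 105 153]
(317, 170) [ 3.822e-01 -2.797e-01 -2.000e-04] [ 57 103 152]
(317, 200) [ 0.3778 -0.2489  0.0013] [ 57 101 151]
(317, 215) [ 0.3754 -0.2326  0.0006] [ 57 105 155]
(100, 50) [ 0.4981 -0.3475  0.1593] [225 226 221]
[ 0.50058418 -0.29973194  0.15886362]
```

View pics/z5.png

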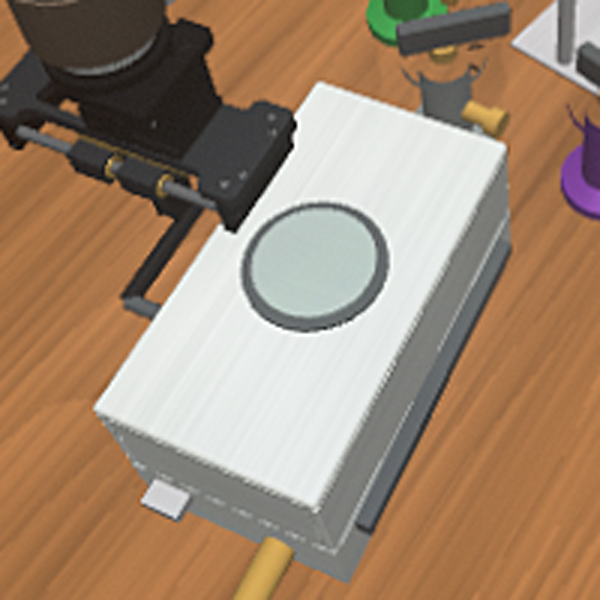

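View pics/w4.png

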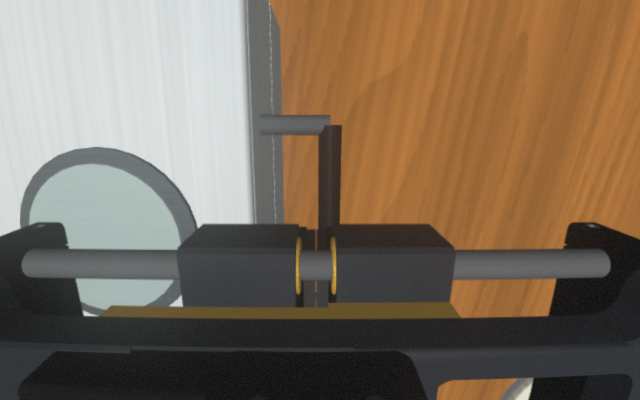

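The fingers closed to nothing and the lid didn't follow, so the bar wasn't held. I'll go up, reopen and look before the second try.

>>> {"method": "play_rows", "body": {
  "plan": [
    [[-1.5, 0.4, 0, 0, 0, 0], [-2.5, 0.85, -2, 0, 0, 0], [-2.5, 0.85, -2, 0, 0, 0], [-2.5, 0.85, -2, 0, 0, 0], [-2.5, 0.85, -2, 0, 0, 0]]
  ],
  "hand": 0.36
}}

```text
time_s: 10.75
tcp_pos: [0.3749, -0.2833, 0.1528]
ee_rot: [[-0.001, -0.99, -0.143], [0.001, -0.143, 0.99], [-1.0, 0.001, 0.001]]
wrist_force: [-0.3, -0.5, 0.3]
gripper_width: 0.352
```

```bash
python3 - <<'E'
from h import *
st()
cap('scene','s5');cap('wrist','w5');cap('top','t5')
im,d,c=load('w5'); W=cloud(d,c)
for px in [(317,140),(317,170),(317,200)]: print(px,W[px[1],px[0]].round(4),im[px[1],px[0]])
im,d,c=load('s5')
cv2.imwrite('pics/z6.png',cv2.resize(im[190:310,150:270],None,fx=5,fy=5,interpolation=cv2.INTER_CUBIC))
E
```

```text
t 10.75 tcp [ 0.3749 -0.2833  0.1528] F [-0.3 -0.5  0.3] g 0.352 q [-17.2   9.1 -24.   -0.  -57.   25.4]
[[-0.001, -0.99, -0.143], [0.001, -0.143, 0.99], [-1.0, 0.001, 0.001]]
(317, 140) [ 0.38   -0.3286  0.0006] [ 63 114 167]
(317, 170) [ 0.3788 -0.3165  0.1298] [48 54 67]
(317, 200) [ 0.3758 -0.2957  0.13  ] [48 54 68]
```

View pics/z6.png

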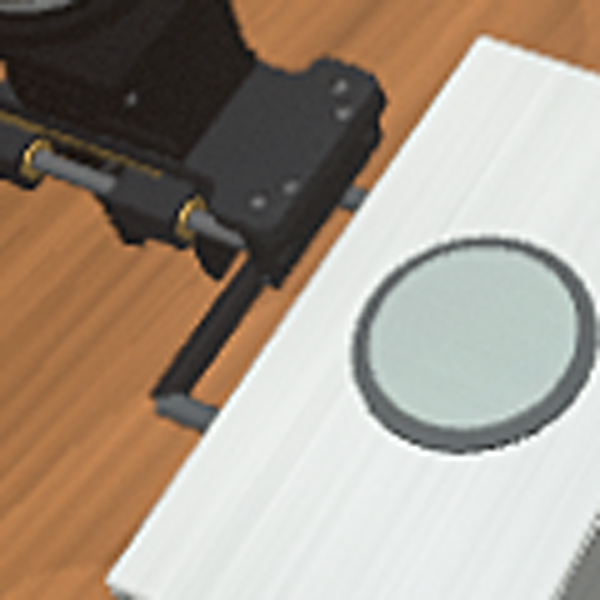

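View pics/w5.png

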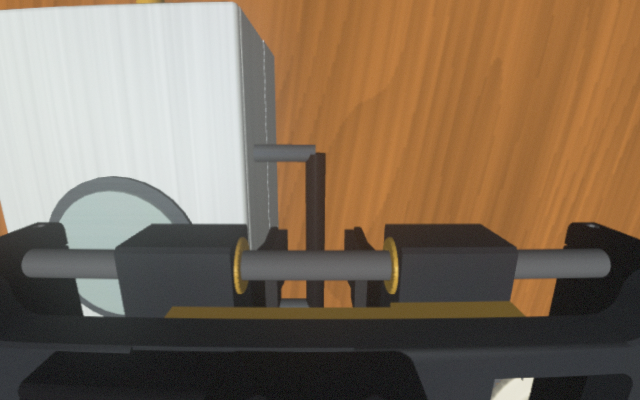

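>>> {"method": "play_rows", "body": {
  "plan": [
    [[1.7, 0, 0, 0, 0, 0], [3.4, 0, 0, 0, 0, 0], [5.0, 0, 0, 0, 0, 0], [5.0, 0, 0, 0, 0, 0], [5.0, 0, 0, 0, 0, 0]]
  ]
}}

```text
time_s: 11.52
tcp_pos: [0.3758, -0.284, 0.1039]
ee_rot: [[0.001, -0.99, -0.143], [-0.001, -0.143, 0.99], [-1.0, -0.001, -0.001]]
wrist_force: [0.3, -0.5, 0.4]
gripper_width: 0.359
```

>>> {"method": "play_rows", "body": {
  "plan": [
    [[0, 0, 0, 0, 0, 0], [0, 0, 0, 0, 0, 0]]
  ],
  "hand": 0
}}

```text
time_s: 11.78
tcp_pos: [0.3757, -0.284, 0.1039]
ee_rot: [[0.001, -0.99, -0.142], [-0.0, -0.142, 0.99], [-1.0, -0.001, -0.001]]
wrist_force: [0.3, -1.2, -0.4]
gripper_width: 0.211
```

>>> {"method": "play_rows", "body": {
  "plan": [
    [[0, 0, 0, 0, 0, 0]]
  ]
}}

```text
time_s: 11.9
tcp_pos: [0.3755, -0.2839, 0.1037]
ee_rot: [[0.001, -0.99, -0.142], [-0.0, -0.142, 0.99], [-1.0, -0.001, -0.0]]
wrist_force: [0.1, 0.2, -0.3]
gripper_width: 0.106
```

>>> {"method": "play_rows", "body": {
  "plan": [
    [[0, 0, 0, 0, 0, 0]]
  ]
}}

```text
time_s: 12.02
tcp_pos: [0.3754, -0.2839, 0.1035]
ee_rot: [[0.0, -0.99, -0.142], [-0.0, -0.142, 0.99], [-1.0, -0.0, -0.0]]
wrist_force: [-0.1, 0.1, -0.3]
gripper_width: 0.027
```

```bash
python3 - <<'E'
from h import *
st()
cap('wrist','w6')
E
```

```text
t 12.025 tcp [ 0.3754 -0.2839  0.1035] F [-0.1  0.1 -0.3] g 0.027 q [-17.3  12.4 -28.   -0.  -49.6  25.4]
[[0.0, -0.99, -0.142], [-0.0, -0.142, 0.99], [-1.0, -0.0, -0.0]]
```

View pics/w6.png

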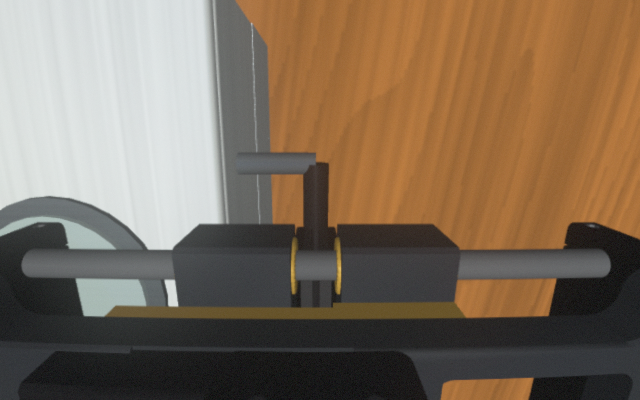

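>>> {"method": "play_rows", "body": {
  "plan": [
    [[-2, 0, 0, 0, 0, 0], [-4, 0, 0, 0, 0, 0], [-4.5, 0, 0, 0, 0, 0], [-4.5, 0.2, 0, 0, 0, 0], [-4.5, 0.2, 0, 0, 0, 0]]
  ],
  "hand": 0
}}

```text
time_s: 12.7
tcp_pos: [0.3726, -0.2839, 0.1475]
ee_rot: [[-0.002, -0.99, -0.142], [0.001, -0.142, 0.99], [-1.0, 0.002, 0.001]]
wrist_force: [0.1, -0.2, 0.2]
gripper_width: 0.001
```

>>> {"method": "play_rows", "body": {
  "plan": [
    [[0.5, 0, 0, 0, 0, 0], [1.0, 0, 0, 0, 0, 0], [1.3, 0, 0, 0, 0, 0], [1.6, 0, 0, 0, 0, 0], [1.6, 0, 0, 0, 0, 0]]
  ]
}}

```text
time_s: 13.32
tcp_pos: [0.3732, -0.2841, 0.1321]
ee_rot: [[-0.001, -0.99, -0.142], [0.0, -0.142, 0.99], [-1.0, 0.001, 0.0]]
wrist_force: [-0.6, 0.8, 0.5]
gripper_width: 0.003
```

>>> {"method": "play_rows", "body": {
  "plan": [
    [[0.2, 0, 0, 0, 0, 0], [0.3, 0, 0, 0, 0, 0], [0.3, 0, 0, 0, 0, 0]]
  ]
}}

```text
time_s: 13.7
tcp_pos: [0.3733, -0.2842, 0.1293]
ee_rot: [[-0.0, -0.99, -0.142], [-0.0, -0.142, 0.99], [-1.0, 0.0, 0.0]]
wrist_force: [0.3, -0.1, 0.8]
gripper_width: 0.002
```

>>> {"method": "play_rows", "body": {
  "plan": [
    [[0.2, 0, 0, 0, 0, 0], [0.4, 0, 0, 0, 0, 0], [0.4, 0, 0, 0, 0, 0]]
  ]
}}

```text
time_s: 14.08
tcp_pos: [0.3732, -0.2841, 0.1251]
ee_rot: [[-0.001, -0.99, -0.142], [0.0, -0.142, 0.99], [-1.0, 0.0, 0.0]]
wrist_force: [0.0, -0.8, 0.1]
gripper_width: 0.007
```

>>> {"method": "play_rows", "body": {
  "plan": [
    [[0.4, 0, 0, 0, 0, 0], [0.8, 0, 0, 0, 0, 0], [0.8, 0, 0, 0, 0, 0]]
  ]
}}

```text
time_s: 14.45
tcp_pos: [0.373, -0.284, 0.1169]
ee_rot: [[-0.001, -0.99, -0.142], [0.0, -0.142, 0.99], [-1.0, 0.001, 0.001]]
wrist_force: [-0.7, -0.9, -0.8]
gripper_width: 0.008
```

>>> {"method": "play_rows", "body": {
  "plan": [
    [[0.4, 0, 0, 0, 0, 0], [0.8, 0, 0, 0, 0, 0], [0.8, 0, 0, 0, 0, 0]]
  ]
}}

```text
time_s: 14.82
tcp_pos: [0.373, -0.284, 0.1089]
ee_rot: [[-0.001, -0.99, -0.142], [0.0, -0.142, 0.99], [-1.0, 0.001, 0.0]]
wrist_force: [0.5, 0.2, 0.0]
gripper_width: 0.008
```

```bash
python3 - <<'E'
from h import *
st()
cap('scene','s7'); cap('wrist','w7')
im,d,c=load('s7')
cv2.imwrite('pics/z7.png',cv2.resize(im[190:310,150:270],None,fx=5,fy=5,interpolation=cv2.INTER_CUBIC))
E
```

```text
t 14.825 tcp [ 0.373  -0.284   0.1089] F [0.5 0.2 0. ] g 0.008 q [-17.4  11.9 -27.7  -0.  -50.5  25.5]
[[-0.001, -0.99, -0.142], [0.0, -0.142, 0.99], [-1.0, 0.001, 0.0]]
```

View pics/w7.png

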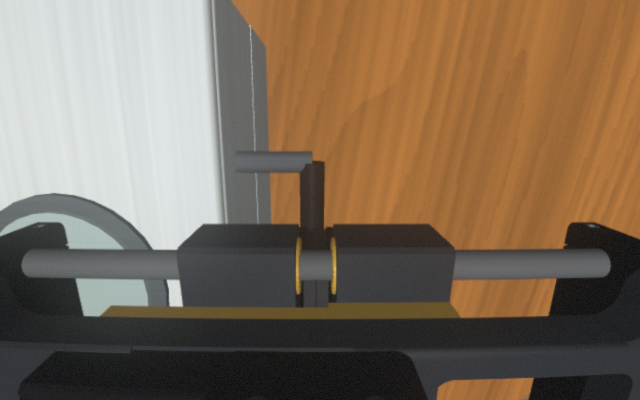

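>>> {"method": "play_rows", "body": {
  "plan": [
    [[0, -0.5, 0, 0, 0, 0], [0, -1.0, 0, 0, 0, 0], [0, -1.0, 0, 0, 0, 0]]
  ]
}}

```text
time_s: 15.3
tcp_pos: [0.3839, -0.2827, 0.1094]
ee_rot: [[0.0, -0.99, -0.143], [-0.0, -0.143, 0.99], [-1.0, -0.0, -0.0]]
wrist_force: [-0.2, -0.2, -0.3]
gripper_width: 0.007
```

>>> {"method": "play_rows", "body": {
  "plan": [
    [[0, 0, -0.8, 0, 0, 0], [0, 0, -1.6, 0, 0, 0], [0, 0, -2.4, 0, 0, 0], [0, 0, -3, 0, 0, 0], [0, 0, -3, 0, 0, 0]]
  ]
}}

```text
time_s: 15.92
tcp_pos: [0.3875, -0.3129, 0.1092]
ee_rot: [[-0.0, -0.99, -0.142], [0.0, -0.142, 0.99], [-1.0, 0.0, 0.0]]
wrist_force: [0.2, 0.7, -0.6]
gripper_width: 0.001
```

```bash
python3 - <<'E'
from h import *
st()
E
```

```text
t 15.925 tcp [ 0.3875 -0.3129  0.1092] F [ 0.2  0.7 -0.6] g 0.001 q [-20.2  14.5 -24.    0.  -51.5  28.3]
[[-0.0, -0.99, -0.142], [0.0, -0.142, 0.99], [-1.0, 0.0, 0.0]]
```

>>> {"method": "play_rows", "body": {
  "plan": [
    [[0, 0, -0.4, 0, 0, 0], [0, 0, -0.8, 0, 0, 0], [0, 0, -1.1, 0, 0, 0], [0, 0, -1.1, 0, 0, 0]]
  ]
}}

```text
time_s: 16.42
tcp_pos: [0.3891, -0.3235, 0.1093]
ee_rot: [[0.0, -0.99, -0.142], [0.0, -0.142, 0.99], [-1.0, -0.0, 0.0]]
wrist_force: [-0.0, -0.4, -0.0]
gripper_width: 0.007
```

```bash
python3 - <<'E'
from h import *
st()
cap('scene','s8'); cap('wrist','w8')
im,d,c=load('s8')
cv2.imwrite('pics/z8.png',cv2.resize(im[190:310,150:270],None,fx=5,fy=5,interpolation=cv2.INTER_CUBIC))
E
```

```text
t 16.425 tcp [ 0.3891 -0.3235  0.1093] F [-0.  -0.4 -0. ] g 0.007 q [-21.3  15.2 -22.9  -0.  -51.8  29.5]
[[0.0, -0.99, -0.142], [0.0, -0.142, 0.99], [-1.0, -0.0, 0.0]]
```

View pics/w8.png

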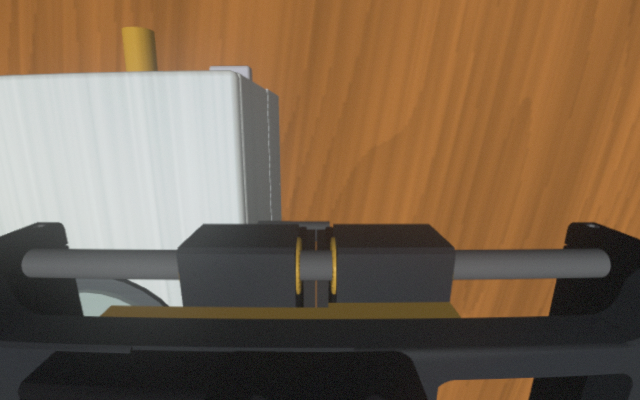

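View pics/z8.png

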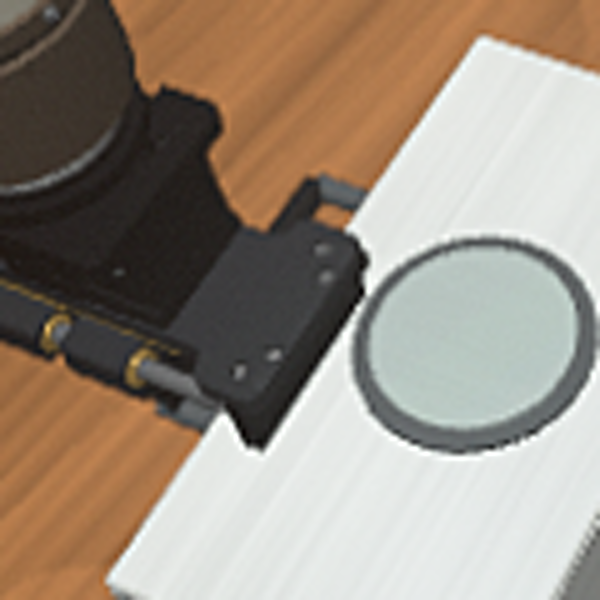

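```bash
python3 - <<'E'
from h import *
im,d,c=load('w8'); W=cloud(d,c)
s=r.sense(); p=np.array(s['tcp_pos']); R=np.array(s['ee_rot'])
for b in [0,.019,.04,.06,.08]:
    q=cv2.projectPoints((p-R[:,0]*b)[None],cv2.Rodrigues(c[2])[0],c[3],c[0],c[1])[0].ravel(); print(b,q, (c[2]@(p-R[:,0]*b)+c[3])[2])
for px in [(280,224),(325,224),(305,235),(328,235),(305,245),(305,290),(326,290),(316,290)]: print(px,W[px[1],px[0]].round(4), ((W[px[1],px[0]]-p)@R).round(4))
E
```

```text
0 [315.52864136 227.54503339] 0.20262143237380179
0.019 [315.48209902 238.35181403] 0.18420727836979525
0.04 [315.41856583 253.10260498] 0.163854792365367
0.06 [315.34158611 270.97356499] 0.1444714723611496
0.08 [315.24113408 294.29070887] 0.12508815235693227
(280, 224) [ 0.4044 -0.359   0.214 ] [-0.1047 -0.0101 -0.0376]
(325, 224) [ 0.3847 -0.3321  0.1265] [-0.0171  0.0055 -0.0081]
(305, 235) [ 0.3957 -0.3333  0.1518] [-0.0425 -0.0052 -0.0109]
(328, 235) [ 0.3844 -0.335   0.1519] [-0.0426  0.0063 -0.0109]
(305, 245) [ 0.3953 -0.3324  0.1624] [-0.0531 -0.0049 -0.0099]
(305, 290) [ 0.3933 -0.3238  0.1879] [-0.0785 -0.0041 -0.0011]
(326, 290) [ 0.385  -0.3251  0.1882] [-0.0788  0.0043 -0.0012]
(316, 290) [ 3.734e-01 -2.165e-01  2.000e-04] [0.1091 0.0003 0.1079]
```

>>> {"method": "play_rows", "body": {
  "plan": [
    [[0, 0, -0.4, 0, 0, 0], [0, 0, -0.8, 0, 0, 0], [0, 0, -0.8, 0, 0, 0]]
  ]
}}

```text
time_s: 16.9
tcp_pos: [0.3903, -0.3315, 0.1093]
ee_rot: [[0.0, -0.99, -0.142], [-0.0, -0.142, 0.99], [-1.0, -0.0, -0.0]]
wrist_force: [-0.5, -0.6, -0.1]
gripper_width: 0.006
```

>>> {"method": "play_rows", "body": {
  "plan": [
    [[0, 0, -0.5, 0, 0, 0], [0, 0, -1.0, 0, 0, 0], [0, 0, -1.0, 0, 0, 0]]
  ]
}}

```text
time_s: 17.27
tcp_pos: [0.3917, -0.3415, 0.1093]
ee_rot: [[-0.0, -0.99, -0.142], [-0.0, -0.142, 0.99], [-1.0, 0.0, -0.0]]
wrist_force: [0.2, -0.3, 0.8]
gripper_width: 0.002
```

>>> {"method": "play_rows", "body": {
  "plan": [
    [[0, -0.5, 0, 0, 0, 0], [0, -1.0, 0, 0, 0, 0], [0, -1.4, 0, 0, 0, 0], [0, -1.4, 0, 0, 0, 0]]
  ]
}}

```text
time_s: 17.77
tcp_pos: [0.4059, -0.339, 0.1093]
ee_rot: [[0.0, -0.99, -0.143], [-0.0, -0.143, 0.99], [-1.0, -0.0, -0.0]]
wrist_force: [-1.1, -0.1, 0.4]
gripper_width: 0.004
```

>>> {"method": "play_rows", "body": {
  "plan": [
    [[0, -0.4, 0, 0, 0, 0], [0, -0.8, 0, 0, 0, 0], [0, -0.8, 0, 0, 0, 0]]
  ]
}}

```text
time_s: 18.15
tcp_pos: [0.4138, -0.338, 0.1093]
ee_rot: [[0.0, -0.99, -0.143], [-0.0, -0.143, 0.99], [-1.0, -0.0, -0.0]]
wrist_force: [-0.4, 0.9, -0.2]
gripper_width: 0.006
```

>>> {"method": "play_rows", "body": {
  "plan": [
    [[0, -0.3, 0, 0, 0, 0], [0, -0.5, 0, 0, 0, 0], [0, -0.5, 0, 0, 0, 0]]
  ]
}}

```text
time_s: 18.52
tcp_pos: [0.4162, -0.3375, 0.1093]
ee_rot: [[-0.005, -0.99, -0.142], [0.0, -0.142, 0.99], [-1.0, 0.004, 0.001]]
wrist_force: [-4.8, -1.8, 2.1]
gripper_width: 0.004
```

The handle bar offers no contact to the fingers: no force and no stop when overlapped at several places. The lid's front face is solid. A push on that face near its top edge, 75 mm above the hinge, opens the lid with about 5 N, so I'll move the fingertip along the arc there.

```bash
cat > lid.py <<'E'
from h import *
a=np.radians(7.9); hx=np.array([np.cos(a),np.sin(a),0]); hy=np.array([-hx[1],hx[0],0])
H=np.array([.573,-.2385,.068])
def tip(th,A=-.158,B=.075,v=0):
    t=np.radians(th); x=A*np.cos(t)+B*np.sin(t); z=-A*np.sin(t)+B*np.cos(t)
    return (*(H+hx*(x-.009)+hy*v+np.array([0,0,z])),187.9)
E
python3 - <<'E'
from lid import *
st()
pre=tip(0,A=-.175); 
plan([pre])
plan([tip(t) for t in (0,6,12,18,24,30,36,42,48,54,60,66,72,78,84)],step=4)
E
```

```text
t 18.525 tcp [ 0.4162 -0.3375  0.1093] F [-4.8 -1.8  2.1] g 0.004 q [-21.6  18.1 -18.8   0.1 -53.4  29.8]
[[-0.005, -0.99, -0.142], [0.0, -0.142, 0.99], [-1.0, 0.004, 0.001]]
[[[-1.68, 0.74, 3.83, 0.01, 0.01, -0.03], [-3.35, 1.49, 7.66, 0.03, 0.01, -0.03]]]
yaw now -171.8290907087883
[[[-1.12, -0.07, 2.55, 0.01, 0.01, -0.03], [-2.24, -0.14, 5.1, 0.02, 0.01, -0.03], [-3.36, -0.21, 7.65, 0.03, 0.01, -0.03], [-4.97, -1.08, 7.65, 0.03, 0.01, -0.03], [-6.49, -2.1, 7.64, 0.03, 0.01, -0.03]]]
[[[-1.39, -1.19, 0.0, 0.0, 0.0, 0.0], [-2.66, -2.51, 0.0, 0.0, 0.0, 0.0], [-3.77, -3.96, 0.0, 0.0, 0.0, 0.0], [-4.73, -5.52, 0.0, 0.0, 0.0, 0.0], [-5.52, -7.17, 0.0, 0.0, 0.0, 0.0]]]
[[[-0.61, -1.72, 0.0, 0.0, 0.0, 0.0], [-1.05, -3.5, 0.0, 0.0, 0.0, 0.0], [-1.29, -5.32, 0.0, 0.0, 0.0, 0.0], [-1.34, -7.15, 0.0, 0.0, 0.0, 0.0], [-1.2, -8.97, 0.0, 0.0, 0.0, 0.0]]]
[[[0.33, -1.8, 0.0, 0.0, 0.0, 0.0], [0.85, -3.56, 0.0, 0.0, 0.0, 0.0]]]
yaw now -171.8290907087883
```

>>> {"method": "play_rows", "body": {
  "plan": [
    [[-1.7, 1.0, 0, 0, 0, 0], [-3.4, 1.0, 2.5, 0, 0, 0], [-3.4, 1.0, 5, 0, 0, 0], [-3.4, 1.0, 7.6, 0, 0, 0], [-3.4, 1.0, 7.6, 0, 0, 0]]
  ]
}}

```text
time_s: 19.15
tcp_pos: [0.3979, -0.2627, 0.1448]
ee_rot: [[0.003, -0.99, -0.144], [-0.001, -0.144, 0.99], [-1.0, -0.003, -0.001]]
wrist_force: [0.8, -0.1, 0.2]
gripper_width: 0.006
```

```bash
python3 - <<'E'
from lid import *
st()
plan([tip(t) for t in (0,4,8,12,18,24,30,36,42,48,54,60,66,72,78,84)],step=4)
E
```

```text
t 19.15 tcp [ 0.3979 -0.2627  0.1448] F [ 0.8 -0.1  0.2] g 0.006 q [-13.9  10.1 -24.   -0.  -55.8  22.2]
[[0.003, -0.99, -0.144], [-0.001, -0.144, 0.99], [-1.0, -0.003, -0.001]]
[[[0.19, -0.97, -0.02, 0.04, -0.01, 0.02], [-0.89, -1.54, -0.02, 0.04, -0.01, 0.02], [-1.93, -2.17, -0.03, 0.04, -0.01, 0.02], [-2.93, -2.88, -0.04, 0.04, -0.01, 0.02], [-4.32, -4.07, -0.05, 0.04, -0.01, 0.02]]]
[[[-1.26, -1.33, 0.0, 0.0, 0.0, 0.0], [-2.38, -2.78, 0.0, 0.0, 0.0, 0.0], [-3.34, -4.33, 0.0, 0.0, 0.0, 0.0], [-4.13, -5.99, 0.0, 0.0, 0.0, 0.0], [-4.74, -7.71, 0.0, 0.0, 0.0, 0.0]]]
[[[-0.43, -1.78, 0.0, 0.0, 0.0, 0.0], [-0.67, -3.59, 0.0, 0.0, 0.0, 0.0], [-0.72, -5.42, 0.0, 0.0, 0.0, 0.0], [-0.58, -7.25, 0.0, 0.0, 0.0, 0.0], [-0.25, -9.05, 0.0, 0.0, 0.0, 0.0]]]
[[[0.52, -1.76, 0.0, 0.0, 0.0, 0.0]]]
yaw now -171.6934190682805
```

>>> {"method": "play_rows", "body": {
  "plan": [
    [[0.2, -0.8, 0, 0, 0, 0], [0.2, -1.0, 0, 0, 0, 0], [-0.3, -1.3, 0, 0, 0, 0], [-0.9, -1.6, 0, 0, 0, 0], [-0.9, -1.6, 0, 0, 0, 0]]
  ]
}}

```text
time_s: 19.77
tcp_pos: [0.4142, -0.2615, 0.153]
ee_rot: [[0.002, -0.99, -0.142], [-0.001, -0.142, 0.99], [-1.0, -0.001, -0.001]]
wrist_force: [-0.5, -0.2, -0.6]
gripper_width: 0.004
```

```bash
python3 - <<'E'
from lid import *
st()
cap('scene','s9')
im,d,c=load('s9'); W=cloud(d,c)
cv2.imwrite('pics/z9.png',cv2.resize(im[170:370,140:340],None,fx=3,fy=3,interpolation=cv2.INTER_CUBIC))
plan([tip(t) for t in (8,12,18,24,30,36,42,48,54,60,66,72,78,84)],step=4)
E
```

```text
t 19.775 tcp [ 0.4142 -0.2615  0.153 ] F [-0.5 -0.2 -0.6] g 0.004 q [-13.2  10.9 -21.6   0.  -57.4  21.4]
[[0.002, -0.99, -0.142], [-0.001, -0.142, 0.99], [-1.0, -0.001, -0.001]]
[[[-1.16, -0.58, 0.07, 0.03, 0.0, 0.0], [-2.15, -1.29, 0.06, 0.03, 0.0, 0.0], [-3.55, -2.48, 0.06, 0.03, 0.0, 0.0], [-4.81, -3.81, 0.05, 0.03, 0.0, 0.0], [-5.93, -5.26, 0.04, 0.03, 0.0, 0.0]]]
[[[-0.96, -1.56, 0.0, 0.0, 0.0, 0.0], [-1.75, -3.21, 0.0, 0.0, 0.0, 0.0], [-2.36, -4.93, 0.0, 0.0, 0.0, 0.0], [-2.8, -6.71, 0.0, 0.0, 0.0, 0.0], [-3.04, -8.53, 0.0, 0.0, 0.0, 0.0]]]
[[[-0.05, -1.83, 0.0, 0.0, 0.0, 0.0], [0.09, -3.66, 0.0, 0.0, 0.0, 0.0], [0.42, -5.46, 0.0, 0.0, 0.0, 0.0], [0.94, -7.21, 0.0, 0.0, 0.0, 0.0]]]
yaw now -171.81924350074465
```

View pics/z9.png

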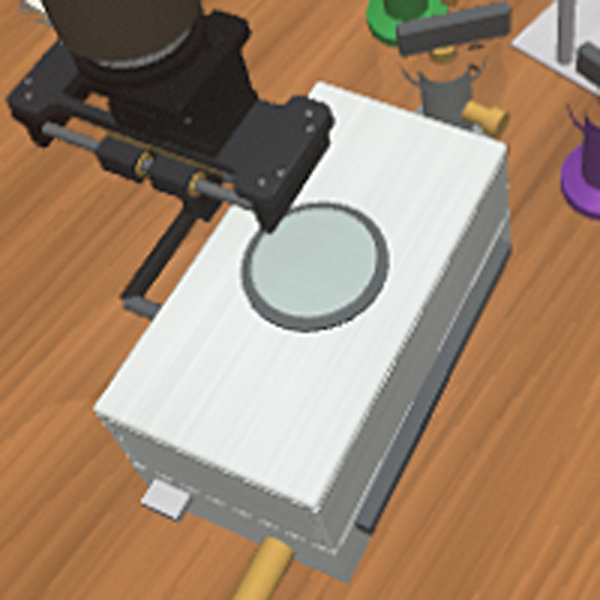

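>>> {"method": "play_rows", "body": {
  "plan": [
    [[0.5, 0.5, 0, 0, 0, 0], [2, 1.5, 0, 0, 0, 0], [4, 1.5, 0, 0, 0, 0], [4.4, 1.2, 0, 0, 0, 0], [4.4, 1.2, 0, 0, 0, 0]]
  ]
}}

```text
time_s: 20.45
tcp_pos: [0.4018, -0.263, 0.1084]
ee_rot: [[-0.0, -0.99, -0.143], [-0.0, -0.143, 0.99], [-1.0, 0.0, -0.0]]
wrist_force: [-0.6, 0.4, -0.3]
gripper_width: 0.009
```

>>> {"method": "play_rows", "body": {
  "plan": [
    [[0, -0.5, 0, 0, 0, 0], [0, -1.0, 0, 0, 0, 0], [0, -1.2, 0, 0, 0, 0], [0, -1.2, 0, 0, 0, 0]]
  ]
}}

```text
time_s: 20.95
tcp_pos: [0.4052, -0.2623, 0.1089]
ee_rot: [[-0.017, -0.99, -0.142], [0.0, -0.142, 0.99], [-1.0, 0.017, 0.002]]
wrist_force: [-18.1, -6.9, 12.4]
gripper_width: 0.005
```

>>> {"method": "play_rows", "body": {
  "plan": [
    [[0, -0.3, 0, 0, 0, 0], [0, -0.5, 0, 0, 0, 0], [0, -0.5, 0, 0, 0, 0]]
  ]
}}

```text
time_s: 21.32
tcp_pos: [0.4048, -0.2621, 0.109]
ee_rot: [[-0.028, -0.99, -0.141], [0.0, -0.141, 0.99], [-1.0, 0.028, 0.004]]
wrist_force: [-28.5, -10.6, 18.8]
gripper_width: 0.003
```

```bash
python3 - <<'E'
from h import *
st()
# tool frame from camera: fixed transform; use w5 (pose known) 
poses={'w5':([.3749,-.2833,.1528],[[-0.001,-0.99,-0.143],[0.001,-0.143,0.99],[-1.0,0.001,0.001]]),
'w1':([.4423,.0503,.2249],[[-0.0,-0.356,0.934],[0.0,0.934,0.356],[-1.0,-0.0,-0.0]])}
for n,(p,R) in poses.items():
    im,d,c=load(n); W=cloud(d,c); T=(W-np.array(p))@np.array(R)
    m=(abs(T[...,1])<.07)&(T[...,0]<.03)&(T[...,0]>-.07)&(abs(T[...,2])<.03)
    ys,xs=np.nonzero(m); o=np.argsort(-T[m][:,0])[:400:40]
    for i in o: print(n,(xs[i],ys[i]),T[ys[i],xs[i]].round(4))
    for row in (228,232,236,240,250):
        print(row,[ (x,T[row,x].round(3).tolist()) for x in range(200,440,1) if abs(T[row,x,2])<.03 and T[row,x,0]>-.075][::6])
E
```

```text
t 21.325 tcp [ 0.4048 -0.2621  0.109 ] F [-28.5 -10.6  18.8] g 0.003 q [-13.3  13.8 -25.2   0.4 -52.6  21.2]
[[-0.028, -0.99, -0.141], [0.0, -0.141, 0.99], [-1.0, 0.028, 0.004]]
w5 (np.int64(257), np.int64(206)) [ 0.0299 -0.0427 -0.0061]
w5 (np.int64(258), np.int64(242)) [ 0.0284 -0.0429  0.0212]
w5 (np.int64(255), np.int64(176)) [ 0.0273 -0.0426 -0.0286]
w5 (np.int64(255), np.int64(191)) [ 0.0267 -0.043  -0.018 ]
w5 (np.int64(306), np.int64(175)) [ 0.0263 -0.0068 -0.0295]
w5 (np.int64(306), np.int64(222)) [ 0.026  -0.007   0.0048]
w5 (np.int64(307), np.int64(197)) [ 0.0256 -0.0062 -0.0139]
w5 (np.int64(323), np.int64(218)) [0.0253 0.0052 0.0016]
w5 (np.int64(322), np.int64(218)) [0.0251 0.0045 0.0015]
w5 (np.int64(308), np.int64(215)) [ 0.0249 -0.0055 -0.0008]
228 [(247, [-0.003, -0.043, -0.001]), (253, [0.013, -0.043, 0.005]), (259, [0.034, -0.043, 0.012]), (265, [0.062, -0.043, 0.022]), (271, [-0.032, -0.024, -0.011]), (277, [-0.032, -0.021, -0.011]), (311, [0.022, -0.003, 0.008]), (317, [0.022, 0.001, 0.008]), (323, [0.026, 0.005, 0.01]), (358, [-0.032, 0.023, -0.011])]
232 [(248
[... 2252 characters left out ...]
47, -0.01]), (410, [-0.039, 0.048, -0.011]), (416, [-0.039, 0.051, -0.011])]
236 [(210, [-0.045, -0.052, -0.011]), (216, [-0.044, -0.049, -0.011]), (222, [-0.04, -0.048, -0.01]), (228, [-0.041, -0.044, -0.01]), (234, [-0.033, -0.044, -0.007]), (400, [-0.038, 0.044, -0.009]), (406, [-0.04, 0.046, -0.01]), (412, [-0.042, 0.049, -0.01]), (418, [-0.046, 0.05, -0.012])]
240 [(207, [-0.051, -0.052, -0.012]), (213, [-0.051, -0.049, -0.011]), (219, [-0.046, -0.048, -0.01]), (225, [-0.047, -0.044, -0.01]), (231, [-0.038, -0.044, -0.007]), (397, [-0.033, 0.044, -0.005]), (403, [-0.044, 0.044, -0.009]), (409, [-0.047, 0.046, -0.01]), (415, [-0.048, 0.048, -0.01]), (421, [-0.049, 0.051, -0.011])]
250 []
```

The wrist depth puts the real fingertips about 30 mm behind the reported TCP, at tool x ≈ −0.030. That explains every missed contact: the bar never lay between the pads, and the tip passed over the lid's edge. From here on I'll use TCP z = grasp z − 0.049. Backing off, then gripping the bar properly.

>>> {"method": "play_rows", "body": {
  "plan": [
    [[0, 1.7, 0, 0, 0, 0], [-2, 1.7, 0, 0, 0, 0], [-5, 3, 0, 0, 0, 0], [-5, 4.4, 0, 0, 0, 0], [-5, 4.4, 0, 0, 0, 0]]
  ]
}}

```text
time_s: 21.95
tcp_pos: [0.3743, -0.2665, 0.1583]
ee_rot: [[0.001, -0.99, -0.142], [0.0, -0.142, 0.99], [-1.0, -0.001, 0.0]]
wrist_force: [0.5, -0.6, -0.4]
gripper_width: 0.007
```

>>> {"method": "play_rows", "body": {
  "plan": [
    [[0, 0, 0, 0, 0, 0], [0, 0, 0, 0, 0, 0], [0, 0, 0, 0, 0, 0], [0, 0, 0, 0, 0, 0]]
  ],
  "hand": 0.36
}}

```text
time_s: 22.45
tcp_pos: [0.375, -0.2667, 0.1581]
ee_rot: [[-0.0, -0.99, -0.143], [0.0, -0.143, 0.99], [-1.0, 0.0, 0.0]]
wrist_force: [0.3, 0.8, -0.4]
gripper_width: 0.329
```

```bash
python3 - <<'E'
from h import *
st()
plan([(.3732,-.267,.0745,187.9)],step=3)
E
```

```text
t 22.45 tcp [ 0.375  -0.2667  0.1581] F [ 0.3  0.8 -0.4] g 0.329 q [-15.1   7.7 -24.8  -0.  -57.5  23.3]
[[-0.0, -0.99, -0.143], [0.0, -0.143, 0.99], [-1.0, 0.0, 0.0]]
[[[2.79, 0.06, 0.0, 0.01, 0.0, 0.0], [5.57, 0.12, 0.0, 0.02, 0.0, 0.0], [8.36, 0.18, 0.0, 0.03, 0.0, 0.0]]]
yaw now -171.80674924293973
```

>>> {"method": "play_rows", "body": {
  "plan": [
    [[2.0, 0.1, 0, 0, 0, 0], [4, 0.1, 0, 0, 0, 0], [6, 0.1, 0, 0, 0, 0], [8.3, 0.1, 0, 0, 0, 0], [8.3, 0.1, 0, 0, 0, 0]]
  ]
}}

```text
time_s: 23.08
tcp_pos: [0.3726, -0.2665, 0.074]
ee_rot: [[-0.004, -0.99, -0.142], [0.001, -0.142, 0.99], [-1.0, 0.004, 0.002]]
wrist_force: [0.0, 1.3, -0.0]
gripper_width: 0.36
```

>>> {"method": "play_rows", "body": {
  "plan": [
    [[0, 0, 0, 0, 0, 0], [0, 0, 0, 0, 0, 0], [0, 0, 0, 0, 0, 0], [0, 0, 0, 0, 0, 0], [0, 0, 0, 0, 0, 0]]
  ],
  "hand": 0
}}

```text
time_s: 23.7
tcp_pos: [0.3732, -0.2673, 0.0762]
ee_rot: [[-0.001, -0.99, -0.143], [-0.001, -0.143, 0.99], [-1.0, 0.001, -0.0]]
wrist_force: [-4.4, -1.5, 6.6]
gripper_width: 0.144
```

```bash
cat > lid.py <<'E'
from h import *
a=np.radians(7.9); hx=np.array([np.cos(a),np.sin(a),0])
E
python3 - <<'E'
from lid import *
st()
s=r.sense(); tc=np.array(s['tcp_pos'])
H=tc+hx*.202; 
wps=[]
for th in range(0,106,7):
    ph=np.radians(15.23+th); p=H-hx*.2094*np.cos(ph); p[2]=tc[2]-.055+.2094*np.sin(ph); wps.append((*p,187.9))
plan(wps[1:],step=3.5)
E
```

```text
t 23.7 tcp [ 0.3732 -0.2673  0.0762] F [-4.4 -1.5  6.6] g 0.144 q [-15.2  13.5 -31.5   0.1 -45.1  23.4]
[[-0.001, -0.99, -0.143], [-0.001, -0.143, 0.99], [-1.0, 0.001, -0.0]]
[[[-2.42, -0.81, -0.01, 0.03, 0.0, -0.01], [-4.73, -1.92, -0.01, 0.03, 0.0, -0.01], [-6.88, -3.3, -0.02, 0.03, 0.0, -0.01], [-8.85, -4.93, -0.03, 0.03, 0.0, -0.01], [-10.6, -6.79, -0.04, 0.03, 0.0, -0.01]]]
[[[-1.51, -2.06, 0.0, 0.0, 0.0, 0.0], [-2.76, -4.29, 0.0, 0.0, 0.0, 0.0], [-3.73, -6.66, 0.0, 0.0, 0.0, 0.0], [-4.4, -9.12, 0.0, 0.0, 0.0, 0.0], [-4.77, -11.65, 0.0, 0.0, 0.0, 0.0]]]
[[[-0.06, -2.56, 0.0, 0.0, 0.0, 0.0], [0.2, -5.1, 0.0, 0.0, 0.0, 0.0], [0.76, -7.59, 0.0, 0.0, 0.0, 0.0], [1.63, -10.0, 0.0, 0.0, 0.0, 0.0], [2.78, -12.28, 0.0, 0.0, 0.0, 0.0]]]
yaw now -171.79406071357195
```

```bash
python3 - <<'E'
from h import *
cap('scene','s10')
for n in ['scene0','s3','s10']:
    im,d,c=load(n); W=cloud(d,c); m=(abs(W[...,0]-.45)<.07)&(abs(W[...,1]+.005)<.07)&(W[...,2]>.156)&(W[...,2]<.167)&(im.max(-1)<110)
    P=W[m][:,:2]*1000; print(n,len(P),cv2.minAreaRect(P.astype(np.float32)),cv2.fitLine(P.astype(np.float32),cv2.DIST_HUBER,0,.01,.01).ravel())
im=load('s10')[0]; cv2.imwrite('pics/z10.png',cv2.resize(im[150:230,250:350],None,fx=6,fy=6,interpolation=cv2.INTER_CUBIC))
E
```

```text
scene0 129 ((454.07666015625, -21.14745330810547), (91.7296142578125, 14.951870918273926), 0.9604772329330444) [ 9.9887556e-01  4.7409531e-02  4.5530960e+02 -2.0849306e+01]
s3 124 ((450.93853759765625, -13.562942504882812), (91.15757751464844, 14.85205364227295), 46.50041198730469) [  0.70395905   0.71024054 451.20715    -14.094265  ]
s10 121 ((450.6993713378906, -13.775745391845703), (90.60102844238281, 14.53071403503418), 45.387481689453125) [  0.69711155   0.7169627  450.76288    -14.346389  ]
```

View pics/z10.png

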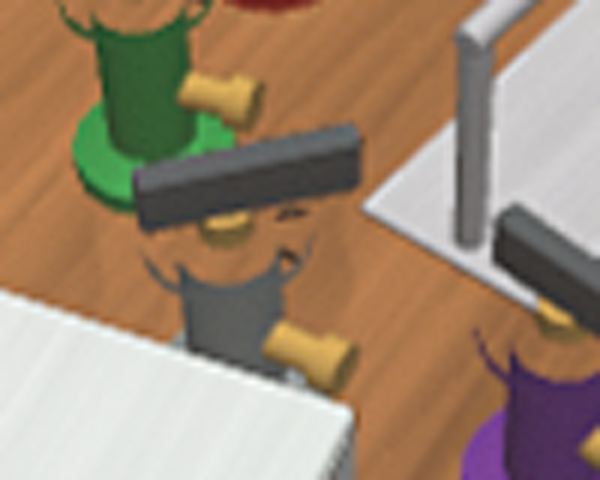

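The lever has turned about 44–45° from closed, so it sits at half open. Now the lid.

>>> {"method": "play_rows", "body": {
  "plan": [
    [[-1.2, -0.4, 0, 0, 0, 0], [-2.4, -0.8, 0, 0, 0, 0], [-3.6, -1.4, 0, 0, 0, 0], [-4.7, -1.9, 0, 0, 0, 0], [-6.9, -3.3, 0, 0, 0, 0]]
  ]
}}

```text
time_s: 24.38
tcp_pos: [0.4034, -0.2629, 0.1438]
ee_rot: [[-0.007, -0.99, -0.142], [-0.0, -0.142, 0.99], [-1.0, 0.007, 0.001]]
wrist_force: [-3.3, -6.2, -1.7]
gripper_width: 0.151
```

```bash
python3 - <<'E'
from lid import *
st()
im,d,c=cap('scene','s11'); W=cloud(d,c)
cv2.imwrite('pics/z11.png',cv2.resize(im[150:370,140:360],None,fx=2.7,fy=2.7))
tc=np.array([.3732,-.2673,.0757]);H=tc+hx*.202
wps=[]
for th in range(28,106,7):
    ph=np.radians(15.23+th); p=H-hx*.2094*np.cos(ph); p[2]=tc[2]-.055+.2094*np.sin(ph); wps.append((*p,187.9))
plan(wps,step=3.5)
E
```

```text
t 24.375 tcp [ 0.4034 -0.2629  0.1438] F [-3.3 -6.2 -1.7] g 0.151 q [-13.6  10.9 -23.2   0.1 -56.3  21.7]
[[-0.007, -0.99, -0.142], [-0.0, -0.142, 0.99], [-1.0, 0.007, 0.001]]
[[[-1.73, -1.64, -0.02, 0.03, 0.0, -0.02], [-3.49, -3.5, -0.03, 0.03, 0.0, -0.02], [-5.01, -5.55, -0.04, 0.03, 0.0, -0.02], [-6.26, -7.78, -0.05, 0.03, 0.0, -0.02], [-7.24, -10.14, -0.06, 0.03, 0.0, -0.02]]]
[[[-0.67, -2.47, 0.0, 0.0, 0.0, 0.0], [-1.04, -5.0, 0.0, 0.0, 0.0, 0.0], [-1.1, -7.55, 0.0, 0.0, 0.0, 0.0], [-0.84, -10.1, 0.0, 0.0, 0.0, 0.0], [-0.28, -12.59, 0.0, 0.0, 0.0, 0.0]]]
[[[0.86, -2.41, 0.0, 0.0, 0.0, 0.0], [2.01, -4.69, 0.0, 0.0, 0.0, 0.0]]]
yaw now -171.8003633558213
```

View pics/z11.png

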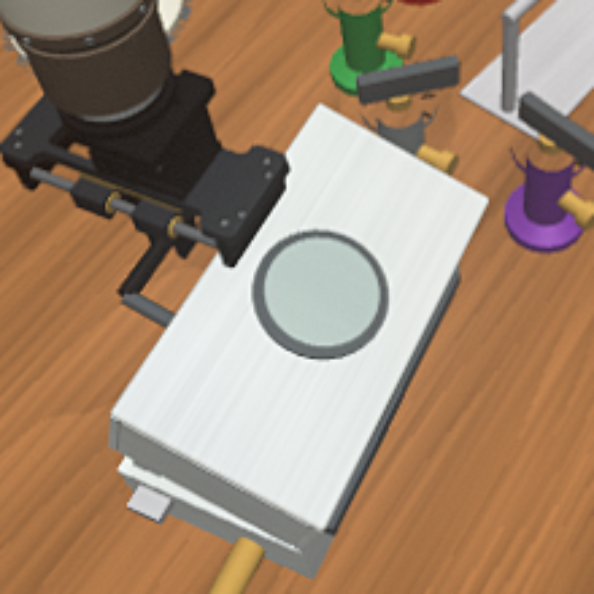

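The lid is following the hand. I'll carry on along the arc.

>>> {"method": "play_rows", "body": {
  "plan": [
    [[-1.7, -1.6, 0, 0, 0, 0], [-3.5, -3.5, 0, 0, 0, 0], [-5.0, -5.5, 0, 0, 0, 0], [-6.3, -7.8, 0, 0, 0, 0], [-7.2, -10.1, 0, 0, 0, 0]]
  ]
}}

```text
time_s: 25.05
tcp_pos: [0.5072, -0.2485, 0.219]
ee_rot: [[0.003, -0.99, -0.142], [-0.002, -0.142, 0.99], [-1.0, -0.002, -0.002]]
wrist_force: [-1.0, -2.7, 2.8]
gripper_width: 0.154
```

>>> {"method": "play_rows", "body": {
  "plan": [
    [[-0.7, -2.5, 0, 0, 0, 0], [-1.0, -5.0, 0, 0, 0, 0], [-1.1, -7.5, 0, 0, 0, 0], [-0.8, -10.1, 0, 0, 0, 0], [-0.8, -10.1, 0, 0, 0, 0]]
  ]
}}

```text
time_s: 25.68
tcp_pos: [0.6093, -0.2342, 0.2246]
ee_rot: [[0.004, -0.99, -0.143], [-0.002, -0.143, 0.99], [-1.0, -0.003, -0.003]]
wrist_force: [1.6, -3.6, 1.3]
gripper_width: 0.147
```

```bash
python3 - <<'E'
from lid import *
st()
im,d,c=cap('scene','s12')
E
```

```text
t 25.675 tcp [ 0.6093 -0.2342  0.2246] F [ 1.6 -3.6  1.3] g 0.147 q [ -6.8  23.6   7.4   0.1 -73.5  15. ]
[[0.004, -0.99, -0.143], [-0.002, -0.143, 0.99], [-1.0, -0.003, -0.003]]
```

View pics/s12.png

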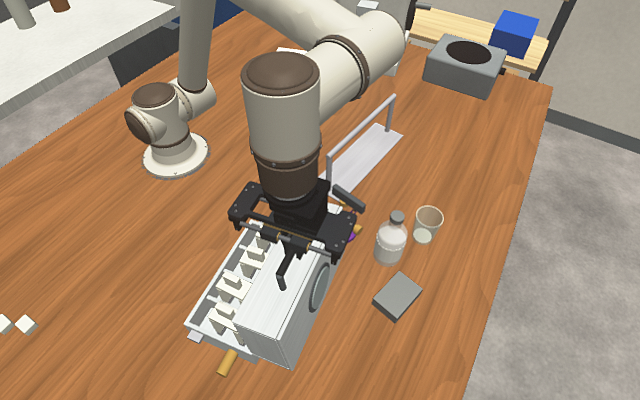

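Lid is near vertical, with four white carriers in view at (225,320)–(260,240). One bit further, then release.

>>> {"method": "play_rows", "body": {
  "plan": [
    [[0.4, -2.0, 0, 0, 0, 0], [1.2, -4.2, 0, 0, 0, 0], [1.2, -4.2, 0, 0, 0, 0]]
  ]
}}

```text
time_s: 26.1
tcp_pos: [0.6495, -0.2284, 0.2118]
ee_rot: [[0.002, -0.99, -0.142], [-0.002, -0.142, 0.99], [-1.0, -0.002, -0.002]]
wrist_force: [1.8, -5.2, -1.6]
gripper_width: 0.14
```

>>> {"method": "play_rows", "body": {
  "plan": [
    [[0, 0, 0, 0, 0, 0], [0, 0, 0, 0, 0, 0], [0, 0, 0, 0, 0, 0]]
  ],
  "hand": 0.4
}}

```text
time_s: 26.48
tcp_pos: [0.6479, -0.2268, 0.2122]
ee_rot: [[0.0, -0.99, -0.143], [0.001, -0.143, 0.99], [-1.0, -0.0, 0.001]]
wrist_force: [0.2, -0.3, -0.4]
gripper_width: 0.366
```

>>> {"method": "play_rows", "body": {
  "plan": [
    [[-2, 0, 0, 0, 0, 0], [-5, 0, 0, 0, 0, 0], [-9, 0, 0, 0, 0, 0], [-12, 4, 0, 0, 0, 0], [-12, 8, 0, 0, 0, 0]]
  ]
}}

```text
time_s: 27.1
tcp_pos: [0.5688, -0.239, 0.3355]
ee_rot: [[0.005, -0.99, -0.143], [-0.001, -0.143, 0.99], [-1.0, -0.005, -0.002]]
wrist_force: [-0.4, -0.2, 0.0]
gripper_width: 0.401
```

```bash
python3 - <<'E'
from lid import *
st()
cap('scene','s13');cap('wrist','w13')
plan([(.32,.0,.33,187.9)])
E
```

```text
t 27.1 tcp [ 0.5688 -0.239   0.3355] F [-0.4 -0.2  0. ] g 0.401 q [ -7.8  17.9  14.1   0.  -86.   16. ]
[[0.005, -0.99, -0.143], [-0.001, -0.143, 0.99], [-1.0, -0.005, -0.002]]
[[[0.08, 3.49, 4.52, 0.0, 0.0, 0.01], [0.15, 6.98, 9.04, 0.01, 0.0, 0.01], [0.23, 10.46, 13.57, 0.01, 0.0, 0.01], [0.3, 13.95, 18.09, 0.01, 0.0, 0.01], [0.38, 17.44, 22.61, 0.02, 0.0, 0.01]]]
[[[0.08, 3.5, 4.51, 0.0, 0.0, 0.0]]]
yaw now -171.87629032314607
```

View pics/s13.png

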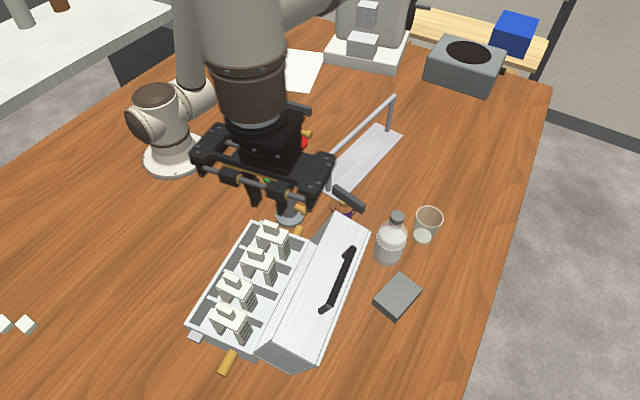

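View pics/w13.png

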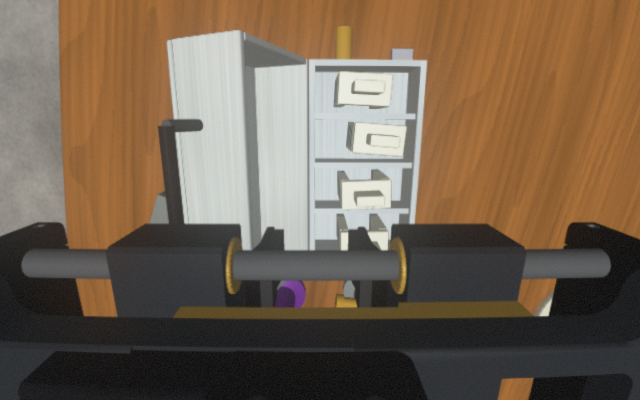

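Lid leans open on its stop. All four bays hold a carrier, with tabs in the wrist view at (370,87), (386,140), (371,200) and (365,240). Next I measure the tabs.

```bash
cat > tabs.py <<'E'
from lid import *
H=np.array([.573,-.2385,.068]); hy=np.array([-hx[1],hx[0],0])
def tabs(n,zlo=.132,zhi=.150):
    im,d,c=load(n); W=cloud(d,c); P=W.reshape(-1,3)
    u=(P-H)@hx; v=(P-H)@hy; z=P[:,2]
    m=(u>-.155)&(u<-.01)&(abs(v)<.14)&(z>zlo)&(z<zhi)
    m2=m.reshape(d.shape).astype(np.uint8)
    k,L,S,C=cv2.connectedComponentsWithStats(m2)
    for i in range(1,k):
        if S[i,4]<25: continue
        Q=P[(L==i).ravel()]; uu=(Q-H)@hx; vv=(Q-H)@hy
        (cx,cy),(w,h),a=cv2.minAreaRect((Q[:,:2]*1000).astype(np.float32))
        print(n,'px',C[i].round(),S[i,4],'ctr',round(cx,1),round(cy,1),'size',round(w,1),round(h,1),'ang',round(a if w>h else a-90,1),'z',np.percentile(Q[:,2],[50,90]).round(4),'u',((np.array([cx,cy])/1000-H[:2])@hx[:2]).round(4),'v',((np.array([cx,cy])/1000-H[:2])@hy[:2]).round(4))
if __name__=='__main__':
    for n in sys.argv[1:]: tabs(n)
E
python3 tabs.py s13 w13
```

```text
s13 px [270. 225.] 102 ctr 480.7 -145.2 size 36.4 14.8 ang 8.3 z [0.1381 0.1403] u -0.0786 v 0.1051
s13 px [255. 250.] 123 ctr 490.6 -216.6 size 36.4 14.0 ang 11.4 z [0.1397 0.1415] u -0.0786 v 0.033
s13 px [230. 277.] 132 ctr 486.4 -293.6 size 36.8 14.2 ang 5.3 z [0.1391 0.1407] u -0.0934 v -0.0426
s13 px [224. 308.] 145 ctr 516.8 -352.6 size 36.6 13.5 ang 5.0 z [0.1395 0.1414] u -0.0713 v -0.1053
w13 px [369.  86.] 413 ctr 516.7 -352.5 size 36.4 14.5 ang 5.9 z [0.1412 0.1424] u -0.0715 v -0.1052
w13 px [384. 141.] 368 ctr 486.9 -292.2 size 36.4 14.2 ang 4.0 z [0.1415 0.1425] u -0.0926 v -0.0414
w13 px [370. 201.] 350 ctr 491.0 -215.7 size 35.3 14.4 ang 11.3 z [0.1415 0.1426] u -0.0781 v 0.0338
```

```bash
python3 - <<'E'
from lid import *
plan([(.481,-.145,.20,98.3)])
E
```

```text
[[[1.5, 0.78, 1.17, 1.0, 0.0, 0.01], [3.0, 1.57, 2.34, 2.0, 0.0, 0.01], [4.5, 2.35, 3.5, 2.99, 0.0, 0.01], [5.99, 3.14, 4.67, 3.99, 0.0, 0.01], [7.49, 3.92, 5.84, 4.99, 0.0, 0.01]]]
[[[1.5, 1.4, 0.15, 1.0, 0.0, 0.0], [3.0, 2.79, 0.31, 2.0, 0.0, 0.0], [4.5, 4.19, 0.46, 2.99, 0.0, 0.0], [6.0, 5.59, 0.62, 3.99, 0.0, 0.0]]]
yaw now -171.87629032314607
```

>>> {"method": "play_rows", "body": {
  "plan": [
    [[1.5, 0.8, 1.2, 1, 0, 0], [3, 1.6, 2.3, 2, 0, 0], [4.5, 2.4, 3.5, 3, 0, 0], [6, 3.1, 4.7, 4, 0, 0], [7.5, 3.9, 5.8, 5, 0, 0]]
  ],
  "hand": 0.5
}}

```text
time_s: 27.82
tcp_pos: [0.5217, -0.1862, 0.2566]
ee_rot: [[-0.001, -0.742, 0.671], [0.0, 0.671, 0.742], [-1.0, 0.001, -0.0]]
wrist_force: [0.4, 0.2, 0.5]
gripper_width: 0.497
```

>>> {"method": "play_rows", "body": {
  "plan": [
    [[1.5, 1.4, 0.2, 1, 0, 0], [3, 2.8, 0.3, 2, 0, 0], [4.5, 4.2, 0.5, 3, 0, 0], [6, 5.6, 0.6, 4, 0, 0], [6, 5.6, 0.6, 4, 0, 0]]
  ]
}}

```text
time_s: 28.45
tcp_pos: [0.4831, -0.1445, 0.1965]
ee_rot: [[-0.003, -0.146, 0.989], [0.0, 0.989, 0.146], [-1.0, 0.001, -0.003]]
wrist_force: [-0.1, -0.1, 0.7]
gripper_width: 0.499
```

```bash
python3 - <<'E'
from lid import *
st(); print(yawnow())
cap('scene','s14');cap('wrist','w14')
plan([(.4808,-.145,.079,98.3)],step=3)
E
python3 tabs.py s14 w14
```

```text
t 28.45 tcp [ 0.4831 -0.1445  0.1965] F [-0.1 -0.1  0.7] g 0.499 q [  1.8  10.2 -15.7  -0.  -64.3 -83.4]
[[-0.003, -0.146, 0.989], [0.0, 0.989, 0.146], [-1.0, 0.001, -0.003]]
98.36919617667206
[[[2.97, 0.02, -0.11, 0.0, 0.0, 0.0], [5.95, 0.05, -0.21, 0.0, 0.0, 0.0], [8.92, 0.07, -0.32, 0.01, 0.0, 0.0], [11.9, 0.1, -0.43, 0.01, 0.0, 0.0]]]
yaw now 98.38285818677814
s14 px [270. 225.] 103 ctr 481.3 -144.7 size 36.8 15.8 ang 8.0 z [0.1383 0.1403] u -0.0779 v 0.1055
s14 px [255. 250.] 123 ctr 489.9 -216.8 size 36.6 14.5 ang 11.0 z [0.1394 0.141 ] u -0.0794 v 0.0329
s14 px [230. 277.] 133 ctr 486.4 -293.9 size 36.4 14.2 ang 2.8 z [0.1391 0.141 ] u -0.0933 v -0.043
s14 px [224. 308.] 151 ctr 517.2 -352.3 size 36.6 14.0 ang 5.0 z [0.1396 0.1413] u -0.0709 v -0.1051
w14 px [137. 180.] 970 ctr 486.4 -292.2 size 36.2 15.0 ang 3.5 z [0.1413 0.1424] u -0.0931 v -0.0413
w14 px [229. 198.] 807 ctr 489.9 -216.3 size 35.1 14.0 ang 10.1 z [0.1415 0.1425] u -0.0793 v 0.0334
w14 px [318. 198.] 758 ctr 480.4 -143.9 size 36.3 13.8 ang 8.6 z [0.1416 0.1425] u -0.0788 v 0.1064
w14 px [ 69. 205.] 973 ctr 516.2 -351.5 size 36.0 15.7 ang 4.0 z [0.141  0.1423] u -0.0718 v -0.1041
```

View pics/w14.png

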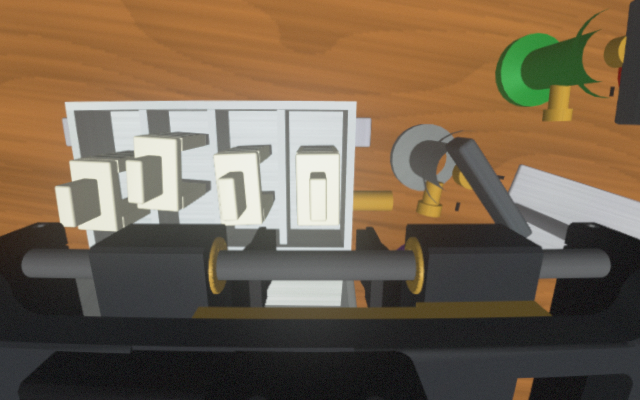

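>>> {"method": "play_rows", "body": {
  "plan": [
    [[3, 0, -0.2, 0, 0, 0], [6, 0, -0.2, 0, 0, 0], [9, 0, -0.2, 0, 0, 0], [11.7, 0, -0.2, 0, 0, 0], [11.7, 0, -0.2, 0, 0, 0]]
  ]
}}

```text
time_s: 29.18
tcp_pos: [0.4817, -0.1458, 0.0792]
ee_rot: [[-0.004, -0.143, 0.99], [-0.0, 0.99, 0.143], [-1.0, 0.0, -0.004]]
wrist_force: [0.2, 0.1, 0.4]
gripper_width: 0.503
```

>>> {"method": "play_rows", "body": {
  "plan": [
    [[0, 0, 0, 0, 0, 0], [0, 0, 0, 0, 0, 0], [0, 0, 0, 0, 0, 0], [0, 0, 0, 0, 0, 0], [0, 0, 0, 0, 0, 0]]
  ],
  "hand": 0
}}

```text
time_s: 29.8
tcp_pos: [0.4826, -0.1455, 0.0809]
ee_rot: [[0.001, -0.143, 0.99], [-0.0, 0.99, 0.143], [-1.0, -0.0, 0.001]]
wrist_force: [-1.0, 0.7, 3.5]
gripper_width: 0.16
```

>>> {"method": "play_rows", "body": {
  "plan": [
    [[0, 0, 0, 0, 0, 0], [0, 0, 0, 0, 0, 0]]
  ]
}}

```text
time_s: 30.05
tcp_pos: [0.4826, -0.1455, 0.0808]
ee_rot: [[0.001, -0.143, 0.99], [-0.0, 0.99, 0.143], [-1.0, -0.0, 0.001]]
wrist_force: [-0.7, 0.6, 4.5]
gripper_width: 0.16
```

```bash
python3 - <<'E'
from lid import *
st(); print(yawnow())
rm=np.array([.5092,.2749]); rd=np.array([.1215,.9926])
for s in (.105,.035,-.035,-.105): print(s,(rm+s*rd).round(4))
p=rm+.105*rd
s=r.sense()['tcp_pos']
plan([(s[0],s[1],.285,98),(.47,.05,.285,95),(*p,.27,83)])
E
```

```text
t 30.05 tcp [ 0.4826 -0.1455  0.0808] F [-0.7  0.6  4.5] g 0.16 q [  1.7  17.1 -25.2   0.  -47.6 -83.5]
[[0.001, -0.143, 0.99], [-0.0, 0.99, 0.143], [-1.0, -0.0, 0.001]]
98.20413996595757
0.105 [0.522  0.3791]
0.035 [0.5135 0.3096]
-0.035 [0.5049 0.2402]
-0.105 [0.4964 0.1707]
[[[-5.1, 0.0, 0.0, 0.01, 0.0, 0.0], [-10.21, 0.0, 0.01, 0.01, 0.0, 0.0], [-15.31, 0.0, 0.01, 0.02, 0.0, 0.0], [-20.42, -0.01, 0.01, 0.02, 0.0, 0.0], [-20.42, 4.88, 0.4, 0.1, 0.0, 0.0]]]
[[[0.0, 4.89, 0.3, 0.08, 0.0, 0.0], [0.0, 9.78, 0.61, 0.15, 0.0, 0.0], [0.0, 14.66, 0.91, 0.23, 0.0, 0.0], [0.25, 19.99, 2.46, 0.43, 0.0, 0.0], [0.5, 25.33, 4.01, 0.63, 0.0, 0.0]]]
[[[0.25, 5.47, 0.96, 0.2, 0.0, 0.0], [0.5, 10.94, 1.92, 0.4, 0.0, 0.0], [0.75, 16.41, 2.88, 0.6, 0.0, 0.0], [1.0, 21.88, 3.85, 0.8, 0.0, 0.0]]]
yaw now 98.20413996595757
```

>>> {"method": "play_rows", "body": {
  "plan": [
    [[-2, 0, 0, 0, 0, 0], [-5, 0, 0, 0, 0, 0], [-9, 0, 0, 0, 0, 0], [-14, 0, 0, 0, 0, 0], [-18, 0, 0, 0, 0, 0]]
  ]
}}

```text
time_s: 30.68
tcp_pos: [0.4819, -0.1453, 0.261]
ee_rot: [[-0.001, -0.142, 0.99], [0.001, 0.99, 0.142], [-1.0, 0.001, -0.001]]
wrist_force: [0.2, -0.4, -3.9]
gripper_width: 0.156
```

>>> {"method": "play_rows", "body": {
  "plan": [
    [[-2, 2, 0, 0, 0, 0], [-2.4, 5, 0.3, 0.1, 0, 0], [-2.4, 10, 0.7, 0.2, 0, 0], [-2.4, 15, 1, 0.3, 0, 0], [-2.4, 20, 1.3, 0.4, 0, 0]]
  ]
}}

```text
time_s: 31.3
tcp_pos: [0.4656, 0.0557, 0.2829]
ee_rot: [[-0.003, -0.072, 0.997], [-0.0, 0.997, 0.072], [-1.0, 0.0, -0.003]]
wrist_force: [1.1, 0.1, -2.5]
gripper_width: 0.162
```

```bash
python3 - <<'E'
from lid import *
st(); print(yawnow())
cap('scene','s15')
plan([(.522,.3791,.27,83)],step=5)
E
```

```text
t 31.3 tcp [0.4656 0.0557 0.2829] F [ 1.1  0.1 -2.5] g 0.162 q [ 2.670e+01  3.400e+00 -1.110e+01 -1.000e-01 -7.560e+01 -1.126e+02]
[[-0.003, -0.072, 0.997], [-0.0, 0.997, 0.072], [-1.0, 0.0, -0.003]]
94.12150821033602
[[[0.19, 4.48, 1.15, 0.16, -0.01, -0.02], [0.39, 8.96, 2.29, 0.32, -0.01, -0.02], [0.58, 13.44, 3.44, 0.48, -0.01, -0.02], [0.78, 17.92, 4.58, 0.65, -0.01, -0.02], [0.97, 22.4, 5.73, 0.81, -0.01, -0.02]]]
[[[0.18, 4.6, 0.5, 0.16, 0.0, 0.0], [0.36, 9.19, 1.01, 0.32, 0.0, 0.0]]]
yaw now 94.31030510373077
```

View pics/s15.png

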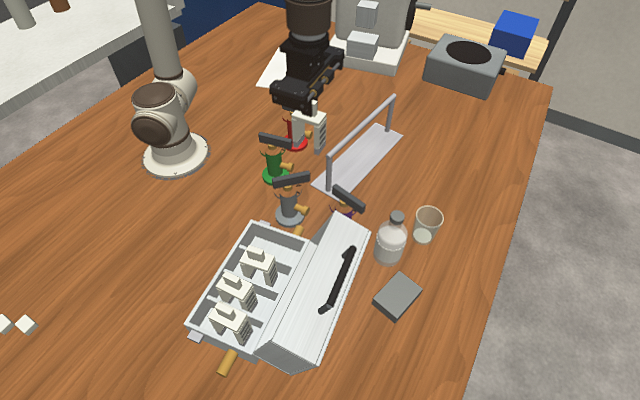

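>>> {"method": "play_rows", "body": {
  "plan": [
    [[0, 4.5, 1.3, 0.2, 0, 0], [0, 9, 2.5, 0.3, 0, 0], [0, 13.5, 3.7, 0.5, 0, 0], [0, 18, 4.8, 0.65, 0, 0], [0, 22.4, 5.9, 0.8, 0, 0]]
  ]
}}

```text
time_s: 31.98
tcp_pos: [0.5086, 0.2833, 0.2826]
ee_rot: [[-0.003, 0.067, 0.998], [-0.001, 0.998, -0.067], [-1.0, -0.002, -0.003]]
wrist_force: [0.3, -1.6, -2.6]
gripper_width: 0.158
```

```bash
python3 - <<'E'
from lid import *
plan([(.524,.379,.272,83)],step=5)
E
```

```text
[[[0.52, 4.83, 0.45, 0.16, -0.02, 0.01], [1.04, 9.65, 0.89, 0.31, -0.02, 0.01]]]
yaw now 86.13828240240744
```

>>> {"method": "play_rows", "body": {
  "plan": [
    [[0, 4.8, 0.4, 0.15, 0, 0], [0, 9.4, 0.9, 0.3, 0, 0], [0, 9.4, 0.9, 0.3, 0, 0], [0, 9.4, 0.9, 0.3, 0, 0]]
  ]
}}

```text
time_s: 32.48
tcp_pos: [0.5239, 0.3748, 0.2826]
ee_rot: [[-0.003, 0.118, 0.993], [-0.002, 0.993, -0.118], [-1.0, -0.003, -0.002]]
wrist_force: [-0.0, 0.1, -2.5]
gripper_width: 0.159
```

```bash
cat > rail.py <<'E'
from lid import *
def view(n):
    im,d,c=load(n); W=cloud(d,c)
    if n[0]=='s': cv2.imwrite(f'pics/r{n}.png',cv2.resize(im[60:220,270:430],None,fx=3.7,fy=3.7,interpolation=cv2.INTER_CUBIC))
def carrier(n,lo=.2,hi=.5):
    im,d,c=load(n); W=cloud(d,c); return W,im
E
python3 - <<'E'
from rail import *
st(); print(yawnow()); cap('scene','s16'); view('s16'); cap('wrist','w16')
plan([(.524,.379,.145,83)],step=3)
E
```

```text
t 32.475 tcp [0.5239 0.3748 0.2826] F [-0.   0.1 -2.5] g 0.159 q [  49.9   21.7   12.5   -0.   -81.  -146.7]
[[-0.003, 0.118, 0.993], [-0.002, 0.993, -0.118], [-1.0, -0.003, -0.002]]
83.20198172970058
[[[2.78, 0.1, -0.01, 0.0, 0.0, 0.01], [5.56, 0.2, -0.03, 0.01, 0.0, 0.01], [8.34, 0.29, -0.04, 0.01, 0.0, 0.01], [11.12, 0.39, -0.06, 0.01, 0.0, 0.01], [13.9, 0.49, -0.07, 0.01, 0.0, 0.01]]]
yaw now 83.14530448092252
```

View pics/rs16.png

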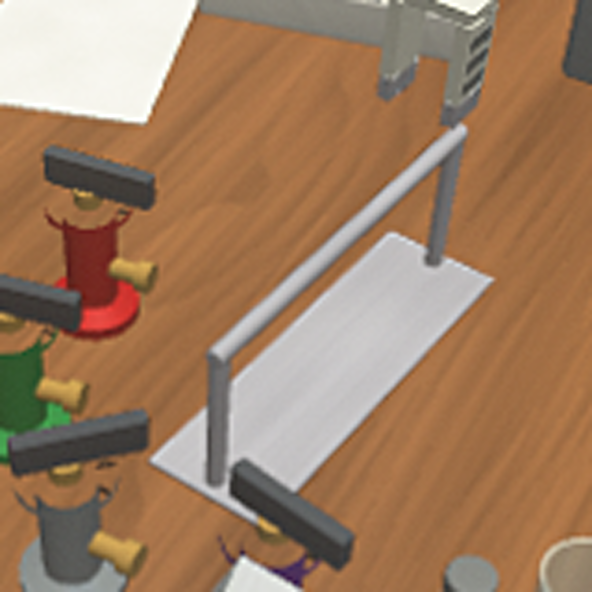

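View pics/w16.png

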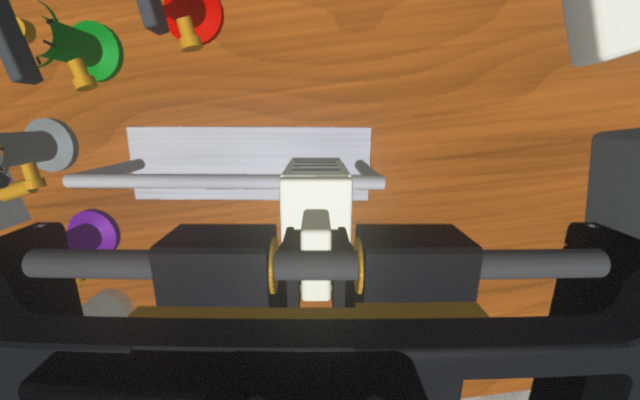

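```bash
python3 - <<'E'
from rail import *
im,d,c=load('w16'); W=cloud(d,c);X,Y,Z=W[...,0],W[...,1],W[...,2]
m=(Z>.143)&(Z<.156)&(Y>.08)&(Y<.46)&(X>.46)&(X<.56)
P=W[m]; l=cv2.fitLine(P[:,:2].astype(np.float32),cv2.DIST_HUBER,0,.001,.001).ravel(); print('rail w',len(P),l,'x at .375',l[2]+(.375-l[3])*l[0]/l[1],'x at .275',l[2]+(.275-l[3])*l[0]/l[1],'yr',P[:,1].min(),P[:,1].max())
im,d,c=load('s16'); W=cloud(d,c);X,Y,Z=W[...,0],W[...,1],W[...,2]
m=(Z>.2)&(Z<.29)&(abs(Y-.375)<.05)&(abs(X-.524)<.07)
P=W[m]; print(len(P)); rx=np.array([.9926,-.1215]); u=(P[:,:2]-[.5239,.3748])@rx; v=(P[:,:2]-[.5239,.3748])@[.1215,.9926]
print('u',np.percentile(u,[1,10,50,90,99]).round(3),'v',np.percentile(v,[1,50,99]).round(3))
E
```

```text
rail w 3598 [0.12713155 0.99188584 0.509816   0.29499602] x at .375 0.5200702 x at .275 0.50725305 yr 0.10414365622453932 0.4473097704250101
497
u [-0.038 -0.031  0.02   0.032  0.033] v [-0.024 -0.015  0.018]
```

>>> {"method": "play_rows", "body": {
  "plan": [
    [[2.5, 0.2, 0, 0, 0, 0], [5.5, 0.4, 0, 0, 0, 0], [8.5, 0.4, 0, 0, 0, 0], [11.5, 0.4, 0, 0, 0, 0], [13.2, 0.4, 0, 0, 0, 0]]
  ]
}}

```text
time_s: 33.2
tcp_pos: [0.5244, 0.3777, 0.1512]
ee_rot: [[-0.001, 0.12, 0.993], [-0.001, 0.993, -0.12], [-1.0, -0.001, -0.001]]
wrist_force: [-0.8, 0.3, -3.2]
gripper_width: 0.16
```

>>> {"method": "play_rows", "body": {
  "plan": [
    [[0.3, 0, 0, 0, 0, 0], [0.6, 0, 0, 0, 0, 0], [0.6, 0, 0, 0, 0, 0]]
  ]
}}

```text
time_s: 33.58
tcp_pos: [0.5253, 0.3796, 0.1474]
ee_rot: [[0.001, 0.119, 0.993], [0.001, 0.993, -0.119], [-1.0, 0.001, 0.001]]
wrist_force: [-0.7, -1.0, -2.3]
gripper_width: 0.154
```

```bash
python3 - <<'E'
from rail import *
st(); print(yawnow()); cap('scene','s17'); view('s17')
E
```

```text
t 33.575 tcp [0.5253 0.3796 0.1474] F [-0.7 -1.  -2.3] g 0.154 q [ 5.010e+01  2.610e+01  1.000e-01  0.000e+00 -6.390e+01 -1.469e+02]
[[0.001, 0.119, 0.993], [0.001, 0.993, -0.119], [-1.0, 0.001, 0.001]]
83.19032970009523
```

View pics/rs17.png

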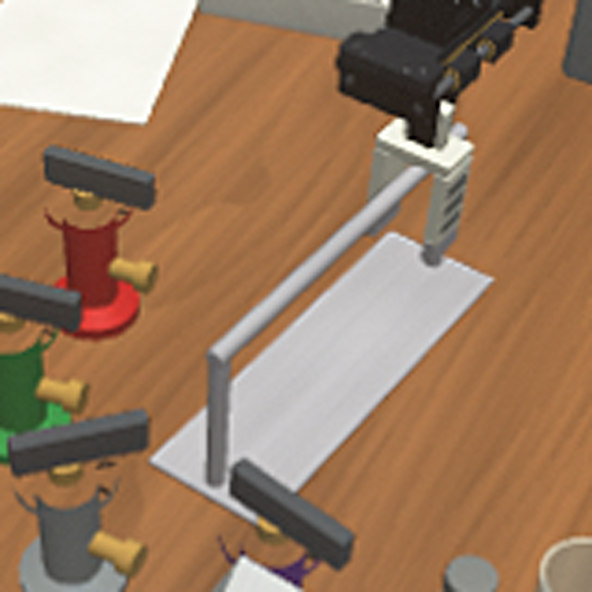

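Astride the bar. Lower another 8 mm to seat it, then release.

>>> {"method": "play_rows", "body": {
  "plan": [
    [[0.3, 0, -0.2, 0, 0, 0], [0.6, 0, -0.2, 0, 0, 0], [0.8, 0, -0.2, 0, 0, 0], [0.8, 0, -0.2, 0, 0, 0]]
  ]
}}

```text
time_s: 34.12
tcp_pos: [0.5229, 0.3794, 0.1382]
ee_rot: [[-0.0, 0.119, 0.993], [-0.0, 0.993, -0.119], [-1.0, -0.0, -0.0]]
wrist_force: [0.3, 0.2, -3.1]
gripper_width: 0.155
```

>>> {"method": "play_rows", "body": {
  "plan": [
    [[0.15, 0, 0, 0, 0, 0], [0.15, 0, 0, 0, 0, 0]]
  ]
}}

```text
time_s: 34.38
tcp_pos: [0.5231, 0.3795, 0.1379]
ee_rot: [[0.001, 0.118, 0.993], [0.0, 0.993, -0.118], [-1.0, 0.001, 0.001]]
wrist_force: [-1.4, -0.4, 2.8]
gripper_width: 0.161
```

>>> {"method": "play_rows", "body": {
  "plan": [
    [[0, 0, 0, 0, 0, 0], [0, 0, 0, 0, 0, 0], [0, 0, 0, 0, 0, 0], [0, 0, 0, 0, 0, 0]]
  ],
  "hand": 0.5
}}

```text
time_s: 34.88
tcp_pos: [0.523, 0.3795, 0.1367]
ee_rot: [[0.0, 0.119, 0.993], [-0.0, 0.993, -0.119], [-1.0, -0.0, 0.0]]
wrist_force: [0.3, 0.2, 0.8]
gripper_width: 0.475
```

>>> {"method": "play_rows", "body": {
  "plan": [
    [[-2, 0, 0, 0, 0, 0], [-5, 0, 0, 0, 0, 0], [-10, -3, 0, 0, 0, 0], [-12, -8, 0, 0, 0, 0], [-12, -14, -1, 0, 0, 0]]
  ]
}}

```text
time_s: 35.5
tcp_pos: [0.4974, 0.2413, 0.2588]
ee_rot: [[0.004, 0.118, 0.993], [0.003, 0.993, -0.118], [-1.0, 0.003, 0.004]]
wrist_force: [0.8, -0.1, 0.7]
gripper_width: 0.503
```

```bash
python3 - <<'E'
from rail import *
st(); print(yawnow()); cap('scene','s18'); view('s18')
plan([(.49,-.2165,.2,100.8)])
E
python3 tabs.py s18
```

```text
t 35.5 tcp [0.4974 0.2413 0.2588] F [ 0.8 -0.1  0.7] g 0.503 q [  42.7   12.5   -3.7    0.   -73.5 -139.5]
[[0.004, 0.118, 0.993], [0.003, 0.993, -0.118], [-1.0, 0.003, 0.004]]
83.23504349653645
[[[0.74, -5.6, 0.65, -0.22, -0.01, 0.01], [1.47, -11.2, 1.3, -0.44, -0.01, 0.01], [2.21, -16.79, 1.95, -0.67, -0.01, 0.01], [2.94, -22.39, 2.6, -0.89, -0.01, 0.01], [3.68, -27.99, 3.25, -1.11, -0.01, 0.01]]]
[[[0.73, -5.62, -0.44, -0.22, 0.0, 0.0], [1.46, -11.24, -0.89, -0.44, 0.0, 0.0], [2.18, -16.86, -1.33, -0.67, 0.0, 0.0]]]
yaw now 83.03048485007591
s18 px [255. 250.] 119 ctr 490.3 -216.4 size 35.8 15.5 ang 10.0 z [0.1393 0.141 ] u -0.0788 v 0.0332
s18 px [230. 277.] 137 ctr 486.7 -293.7 size 35.7 13.9 ang 3.9 z [0.1392 0.1411] u -0.0931 v -0.0429
s18 px [224. 308.] 150 ctr 516.7 -352.2 size 36.9 13.4 ang 6.4 z [0.1396 0.1416] u -0.0714 v -0.1049
```

View pics/s18.png

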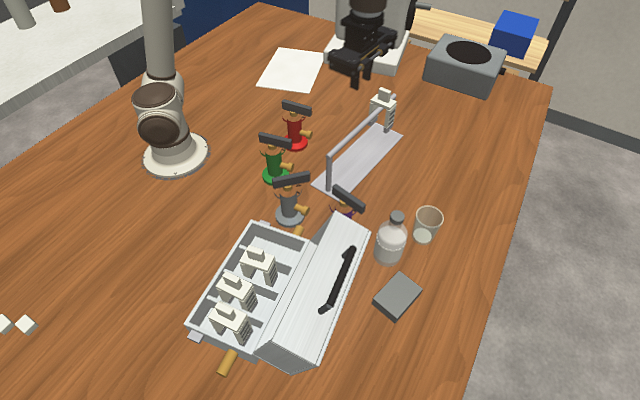

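Carrier 1 hangs at (383,100) on the rail. Next: the carrier at (0.490, −0.2165), tab angle about 10.5°.

>>> {"method": "play_rows", "body": {
  "plan": [
    [[0, -4, 0.6, -0.2, 0, 0], [0, -9, 1.2, -0.4, 0, 0], [0, -15, 1.9, -0.6, 0, 0], [1, -21, 2.5, -0.9, 0, 0], [2, -27, 3.1, -1.1, 0, 0]]
  ]
}}

```text
time_s: 36.17
tcp_pos: [0.4949, -0.0319, 0.237]
ee_rot: [[0.001, -0.075, 0.997], [0.0, 0.997, 0.075], [-1.0, 0.0, 0.001]]
wrist_force: [1.8, 0.5, -0.4]
gripper_width: 0.5
```

```bash
python3 - <<'E'
from rail import *
plan([(.49,-.2165,.19,100.5)],step=6)
E
```

```text
[[[1.17, -4.59, -0.47, -0.16, 0.01, 0.0], [2.35, -9.19, -0.94, -0.31, 0.01, 0.0], [3.52, -13.78, -1.41, -0.47, 0.01, 0.0], [4.69, -18.38, -1.88, -0.62, 0.01, 0.0]]]
yaw now 94.29330426653758
```

>>> {"method": "play_rows", "body": {
  "plan": [
    [[1, -4.6, -0.5, -0.2, 0, 0], [2, -9.2, -0.9, -0.3, 0, 0], [3, -13.8, -1.4, -0.5, 0, 0], [4, -18.2, -1.9, -0.6, 0, 0], [4, -18.2, -1.9, -0.6, 0, 0]]
  ]
}}

```text
time_s: 36.8
tcp_pos: [0.4885, -0.2152, 0.1956]
ee_rot: [[-0.002, -0.173, 0.985], [0.0, 0.985, 0.173], [-1.0, 0.001, -0.002]]
wrist_force: [0.5, 0.5, 0.3]
gripper_width: 0.497
```

```bash
python3 - <<'E'
from rail import *
st();cap('wrist','w19')
plan([(.4902,-.2165,.080,100.5)],step=3)
E
python3 tabs.py w19
```

```text
t 36.8 tcp [ 0.4885 -0.2152  0.1956] F [0.5 0.5 0.3] g 0.497 q [ -6.4  13.1 -12.   -0.  -65.  -73.7]
[[-0.002, -0.173, 0.985], [0.0, 0.985, 0.173], [-1.0, 0.001, -0.002]]
[[[2.91, -0.06, 0.02, -0.01, -0.01, 0.0], [5.81, -0.13, 0.05, -0.02, -0.01, 0.0], [8.72, -0.19, 0.07, -0.04, -0.01, 0.0], [11.62, -0.26, 0.1, -0.05, -0.01, 0.0]]]
yaw now 100.02591960339572
w19 px [222. 186.] 851 ctr 486.9 -292.5 size 36.1 14.0 ang 4.2 z [0.1414 0.1425] u -0.0927 v -0.0417
w19 px [314. 206.] 776 ctr 490.3 -216.6 size 35.9 13.8 ang 10.1 z [0.1416 0.1425] u -0.0789 v 0.0331
w19 px [148. 205.] 746 ctr 513.5 -352.0 size 29.9 14.8 ang 6.4 z [0.1412 0.1423] u -0.0745 v -0.1043
```

>>> {"method": "play_rows", "body": {
  "plan": [
    [[3, -0.1, 0, 0, 0, 0], [6, -0.1, 0, 0, 0, 0], [9, -0.2, 0.1, 0, 0, 0], [11.5, -0.2, 0.1, 0, 0, 0], [11.5, -0.2, 0.1, 0, 0, 0]]
  ]
}}

```text
time_s: 37.48
tcp_pos: [0.4898, -0.2137, 0.0806]
ee_rot: [[-0.004, -0.178, 0.984], [0.001, 0.984, 0.178], [-1.0, 0.001, -0.004]]
wrist_force: [0.1, 0.1, 0.6]
gripper_width: 0.498
```

>>> {"method": "play_rows", "body": {
  "plan": [
    [[0, 0, 0, 0, 0, 0], [0, 0, 0, 0, 0, 0], [0, 0, 0, 0, 0, 0], [0, 0, 0, 0, 0, 0], [0, 0, 0, 0, 0, 0]]
  ],
  "hand": 0
}}

```text
time_s: 38.1
tcp_pos: [0.4911, -0.2149, 0.0823]
ee_rot: [[0.001, -0.177, 0.984], [-0.0, 0.984, 0.177], [-1.0, -0.0, 0.001]]
wrist_force: [0.6, 0.2, 2.7]
gripper_width: 0.159
```

>>> {"method": "play_rows", "body": {
  "plan": [
    [[0, 0, 0, 0, 0, 0], [-2, 0, 0, 0, 0, 0], [-5, 0, 0, 0, 0, 0], [-9, 0, 0, 0, 0, 0], [-14, 0, 0, 0, 0, 0]]
  ]
}}

```text
time_s: 38.72
tcp_pos: [0.4892, -0.2143, 0.2209]
ee_rot: [[-0.005, -0.176, 0.984], [0.002, 0.984, 0.176], [-1.0, 0.003, -0.005]]
wrist_force: [1.9, 0.5, -2.1]
gripper_width: 0.16
```

```bash
python3 - <<'E'
from rail import *
st()
plan([(.49,-.2165,.285,100),(.475,0.0,.285,95)])
E
```

```text
t 38.725 tcp [ 0.4892 -0.2143  0.2209] F [ 1.9  0.5 -2.1] g 0.16 q [ -6.3  12.2  -9.5  -0.1 -68.6 -73.5]
[[-0.005, -0.176, 0.984], [0.002, 0.984, 0.176], [-1.0, 0.003, -0.005]]
[[[-3.21, -0.11, 0.01, 0.01, -0.03, -0.01], [-6.41, -0.21, 0.01, 0.02, -0.03, -0.01], [-6.4, 5.18, 0.6, 0.14, -0.03, -0.01], [-6.39, 10.58, 1.18, 0.27, -0.03, -0.01], [-6.38, 15.97, 1.77, 0.39, -0.03, -0.01]]]
[[[0.0, 5.42, 0.22, 0.12, 0.0, 0.0]]]
yaw now 100.15343218339666
```

>>> {"method": "play_rows", "body": {
  "plan": [
    [[-3.2, 0, 0, 0, 0, 0], [-6, 2, 0.2, 0, 0, 0], [-6.2, 6, 0.7, 0.1, 0, 0], [-6.2, 11, 1.2, 0.25, 0, 0], [-6.2, 16.5, 1.8, 0.4, 0, 0]]
  ]
}}

```text
time_s: 39.35
tcp_pos: [0.4783, -0.048, 0.2826]
ee_rot: [[-0.002, -0.105, 0.994], [0.0, 0.994, 0.105], [-1.0, 0.001, -0.002]]
wrist_force: [1.6, 0.1, -2.6]
gripper_width: 0.155
```

```bash
python3 - <<'E'
from rail import *
plan([(.5125,.309,.28,83)],step=6)
E
```

```text
[[[0.04, 5.86, 1.19, 0.22, -0.01, 0.0], [0.09, 11.71, 2.39, 0.44, -0.01, 0.0], [0.13, 17.57, 3.58, 0.65, -0.01, 0.0], [0.18, 23.43, 4.78, 0.87, -0.01, 0.0], [0.22, 29.28, 5.97, 1.09, -0.01, 0.0]]]
[[[0.04, 5.98, 0.07, 0.22, 0.0, 0.0]]]
yaw now 96.05066078275514
```

>>> {"method": "play_rows", "body": {
  "plan": [
    [[0, 5.9, 1.2, 0.2, 0, 0], [0, 11.7, 2.4, 0.4, 0, 0], [0, 17.6, 3.6, 0.6, 0, 0], [0, 23.4, 4.8, 0.9, 0, 0], [0, 29.3, 6, 1.1, 0, 0]]
  ]
}}

```text
time_s: 39.98
tcp_pos: [0.5065, 0.2502, 0.2825]
ee_rot: [[-0.002, 0.085, 0.996], [-0.001, 0.996, -0.085], [-1.0, -0.001, -0.002]]
wrist_force: [1.0, -0.0, -2.1]
gripper_width: 0.159
```

>>> {"method": "play_rows", "body": {
  "plan": [
    [[0, 5, 0.1, 0.2, 0, 0], [0, 5, 0.1, 0.2, 0, 0], [0, 5, 0.1, 0.2, 0, 0]]
  ]
}}

```text
time_s: 40.35
tcp_pos: [0.5119, 0.2978, 0.2824]
ee_rot: [[-0.003, 0.118, 0.993], [-0.002, 0.993, -0.118], [-1.0, -0.002, -0.002]]
wrist_force: [-0.3, -0.9, -2.8]
gripper_width: 0.159
```

```bash
python3 - <<'E'
from rail import *
st(); print(yawnow())
plan([(.5125,.309,.14,83)],step=3)
E
```

```text
t 40.35 tcp [0.5119 0.2978 0.2824] F [-0.3 -0.9 -2.8] g 0.159 q [  45.8   16.3    4.7   -0.   -78.6 -142.6]
[[-0.003, 0.118, 0.993], [-0.002, 0.993, -0.118], [-1.0, -0.002, -0.002]]
83.20984112944033
[[[2.85, 0.23, -0.01, 0.0, -0.01, 0.01], [5.69, 0.46, -0.02, 0.01, -0.01, 0.01], [8.54, 0.69, -0.03, 0.01, -0.01, 0.01], [11.39, 0.92, -0.03, 0.02, -0.01, 0.01], [14.24, 1.15, -0.04, 0.02, -0.01, 0.01]]]
yaw now 83.20984112944033
```

>>> {"method": "play_rows", "body": {
  "plan": [
    [[2.5, 1.0, -0.05, 0, 0, 0], [5.5, 1.0, -0.05, 0, 0, 0], [8.5, 1.0, -0.05, 0, 0, 0], [11.5, 1.0, -0.05, 0, 0, 0], [13.2, 1.0, -0.05, 0, 0, 0]]
  ]
}}

```text
time_s: 40.98
tcp_pos: [0.5124, 0.3059, 0.1502]
ee_rot: [[-0.003, 0.121, 0.993], [-0.002, 0.993, -0.121], [-1.0, -0.002, -0.002]]
wrist_force: [0.2, 0.6, -1.8]
gripper_width: 0.154
```

>>> {"method": "play_rows", "body": {
  "plan": [
    [[0.4, 0, 0, 0, 0, 0], [0.8, 0, 0, 0, 0, 0], [0.8, 0, 0, 0, 0, 0]]
  ]
}}

```text
time_s: 41.35
tcp_pos: [0.5136, 0.3081, 0.1445]
ee_rot: [[0.001, 0.119, 0.993], [0.001, 0.993, -0.119], [-1.0, 0.001, 0.001]]
wrist_force: [0.7, 1.3, -2.7]
gripper_width: 0.156
```

```bash
python3 - <<'E'
from rail import *
st(); cap('scene','s20'); view('s20')
E
```

```text
t 41.35 tcp [0.5136 0.3081 0.1445] F [ 0.7  1.3 -2.7] g 0.156 q [  46.4   21.7   -7.5    0.   -60.8 -143.3]
[[0.001, 0.119, 0.993], [0.001, 0.993, -0.119], [-1.0, 0.001, 0.001]]
```

View pics/rs20.png

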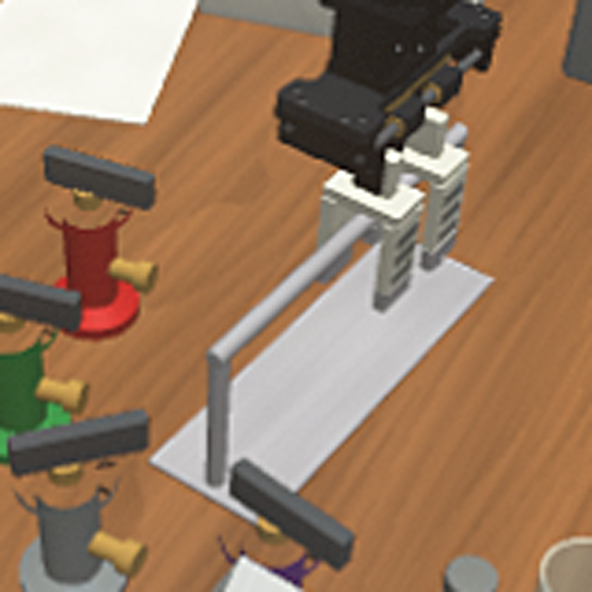

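Both hang astride. Seat and release.

>>> {"method": "play_rows", "body": {
  "plan": [
    [[0.3, 0, -0.1, 0, 0, 0], [0.5, 0, -0.1, 0, 0, 0], [0.6, 0, -0.1, 0, 0, 0], [0.6, 0, -0.1, 0, 0, 0]]
  ]
}}

```text
time_s: 41.9
tcp_pos: [0.5123, 0.3085, 0.1394]
ee_rot: [[0.001, 0.118, 0.993], [0.0, 0.993, -0.118], [-1.0, 0.0, 0.001]]
wrist_force: [-3.7, 0.1, 5.4]
gripper_width: 0.163
```

>>> {"method": "play_rows", "body": {
  "plan": [
    [[0, 0, 0, 0, 0, 0], [0, 0, 0, 0, 0, 0], [0, 0, 0, 0, 0, 0], [0, 0, 0, 0, 0, 0]]
  ],
  "hand": 0.5
}}

```text
time_s: 42.4
tcp_pos: [0.5124, 0.3083, 0.1377]
ee_rot: [[-0.0, 0.119, 0.993], [-0.0, 0.993, -0.119], [-1.0, -0.0, -0.0]]
wrist_force: [-0.2, -0.1, -0.4]
gripper_width: 0.472
```

>>> {"method": "play_rows", "body": {
  "plan": [
    [[-2, 0, 0, 0, 0, 0], [-5, 0, 0, 0, 0, 0], [-10, -3, 0, 0, 0, 0], [-12, -8, 0, 0, 0, 0], [-12, -14, -1, 0, 0, 0]]
  ]
}}

```text
time_s: 43.02
tcp_pos: [0.4869, 0.1702, 0.2597]
ee_rot: [[0.004, 0.118, 0.993], [0.002, 0.993, -0.118], [-1.0, 0.003, 0.004]]
wrist_force: [0.1, -0.7, 0.3]
gripper_width: 0.505
```

```bash
python3 - <<'E'
from rail import *
st(); cap('scene','s21'); view('s21')
plan([(.4868,-.293,.195,93.8)])
E
python3 tabs.py s21
```

```text
t 43.025 tcp [0.4869 0.1702 0.2597] F [ 0.1 -0.7  0.3] g 0.505 q [  37.3    8.7   -8.4    0.   -72.7 -134.1]
[[0.004, 0.118, 0.993], [0.002, 0.993, -0.118], [-1.0, 0.003, 0.004]]
[[[0.81, -5.66, 0.75, -0.13, -0.01, 0.01], [1.61, -11.33, 1.49, -0.27, -0.01, 0.01], [2.42, -16.99, 2.24, -0.4, -0.01, 0.01], [3.23, -22.65, 2.99, -0.54, -0.01, 0.01], [4.04, -28.32, 3.74, -0.67, -0.01, 0.01]]]
[[[0.8, -5.71, 0.08, -0.13, 0.0, 0.0], [1.61, -11.42, 0.16, -0.27, 0.0, 0.0], [2.41, -17.14, 0.23, -0.4, 0.0, 0.0]]]
yaw now 83.0348761815886
s21 px [230. 277.] 135 ctr 486.5 -293.7 size 37.0 14.6 ang 4.0 z [0.139  0.1405] u -0.0932 v -0.0428
s21 px [231. 318.] 157 ctr 541.6 -360.8 size 36.7 14.5 ang 4.1 z [0.1392 0.1408] u -0.0479 v -0.1169
```

View pics/s21.png

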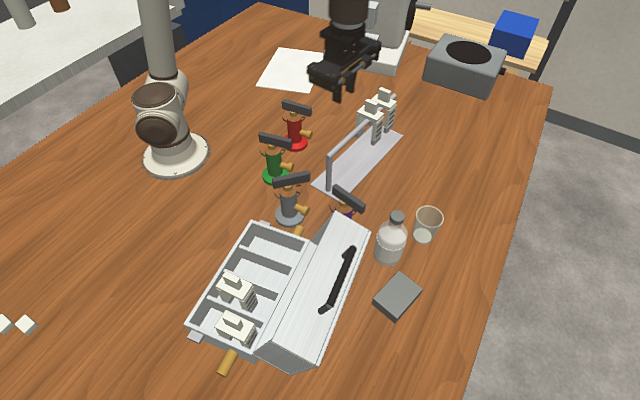

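Carrier 4 was knocked a few centimetres, to (0.5416, −0.3608), and still stands in its bay. Picking carrier 3.

>>> {"method": "play_rows", "body": {
  "plan": [
    [[0, -4, 0.7, -0.1, 0, 0], [0, -10, 1.4, -0.3, 0, 0], [0, -16, 2.2, -0.4, 0, 0], [1, -22, 2.9, -0.5, 0, 0], [2, -28.3, 3.7, -0.7, 0, 0]]
  ]
}}

```text
time_s: 43.7
tcp_pos: [0.4888, -0.1149, 0.2382]
ee_rot: [[0.001, -0.005, 1.0], [0.0, 1.0, 0.005], [-1.0, 0.0, 0.001]]
wrist_force: [2.4, 1.1, 0.2]
gripper_width: 0.502
```

```bash
python3 - <<'E'
from rail import *
plan([(.4868,-.293,.195,94)],step=6)
E
```

```text
[[[1.08, -4.45, -0.07, -0.09, 0.01, 0.0], [2.16, -8.91, -0.15, -0.19, 0.01, 0.0], [3.24, -13.36, -0.22, -0.28, 0.01, 0.0], [4.32, -17.81, -0.29, -0.37, 0.01, 0.0]]]
yaw now 90.28110789398535
```

>>> {"method": "play_rows", "body": {
  "plan": [
    [[1, -4.5, -0.1, -0.1, 0, 0], [2, -9, -0.15, -0.2, 0, 0], [3, -13.4, -0.2, -0.3, 0, 0], [3.7, -17.5, -0.3, -0.4, 0, 0], [3.7, -17.5, -0.3, -0.4, 0, 0]]
  ]
}}

```text
time_s: 44.32
tcp_pos: [0.4857, -0.2901, 0.1997]
ee_rot: [[-0.002, -0.069, 0.998], [0.0, 0.998, 0.069], [-1.0, 0.001, -0.002]]
wrist_force: [-0.3, 0.7, -0.5]
gripper_width: 0.501
```

```bash
python3 - <<'E'
from rail import *
st();cap('wrist','w22')
plan([(.4867,-.293,.081,94)],step=3)
E
python3 tabs.py w22
```

```text
t 44.325 tcp [ 0.4857 -0.2901  0.1997] F [-0.3  0.7 -0.5] g 0.501 q [-14.4  16.1  -7.4   0.  -66.7 -71.6]
[[-0.002, -0.069, 0.998], [0.0, 0.998, 0.069], [-1.0, 0.001, -0.002]]
[[[2.98, -0.1, 0.02, 0.0, -0.01, 0.0], [5.96, -0.21, 0.03, 0.0, -0.01, 0.0], [8.95, -0.31, 0.05, 0.0, -0.01, 0.0], [11.93, -0.41, 0.06, 0.0, -0.01, 0.0]]]
yaw now 94.03534428981249
w22 px [312. 204.] 747 ctr 487.1 -293.0 size 36.3 13.4 ang 3.9 z [0.1416 0.1425] u -0.0926 v -0.0421
w22 px [232. 243.] 137 ctr 527.7 -359.7 size 11.2 9.1 ang 6.3 z [0.1403 0.1419] u -0.0615 v -0.1138
```

>>> {"method": "play_rows", "body": {
  "plan": [
    [[3, -0.2, 0.1, 0, 0, 0], [6, -0.3, 0.1, 0, 0, 0], [9, -0.3, 0.1, 0, 0, 0], [11.8, -0.3, 0.1, 0, 0, 0], [11.8, -0.3, 0.1, 0, 0, 0]]
  ]
}}

```text
time_s: 45.0
tcp_pos: [0.4865, -0.2895, 0.0816]
ee_rot: [[-0.004, -0.074, 0.997], [0.001, 0.997, 0.074], [-1.0, 0.002, -0.004]]
wrist_force: [-0.8, -0.1, 1.5]
gripper_width: 0.501
```

>>> {"method": "play_rows", "body": {
  "plan": [
    [[0, 0, 0, 0, 0, 0], [0, 0, 0, 0, 0, 0], [0, 0, 0, 0, 0, 0], [0, 0, 0, 0, 0, 0], [0, 0, 0, 0, 0, 0]]
  ],
  "hand": 0
}}

```text
time_s: 45.62
tcp_pos: [0.488, -0.2912, 0.0837]
ee_rot: [[0.001, -0.073, 0.997], [-0.0, 0.997, 0.073], [-1.0, -0.0, 0.001]]
wrist_force: [-0.0, -0.2, 2.4]
gripper_width: 0.16
```

>>> {"method": "play_rows", "body": {
  "plan": [
    [[0, 0, 0, 0, 0, 0], [-2, 0, 0, 0, 0, 0], [-5, 0, 0, 0, 0, 0], [-9, 0, 0, 0, 0, 0], [-14, 0, 0, 0, 0, 0]]
  ]
}}

```text
time_s: 46.25
tcp_pos: [0.4864, -0.2903, 0.2222]
ee_rot: [[-0.004, -0.073, 0.997], [0.002, 0.997, 0.073], [-1.0, 0.003, -0.004]]
wrist_force: [1.2, 0.4, -2.5]
gripper_width: 0.16
```

>>> {"method": "play_rows", "body": {
  "plan": [
    [[-3.2, 0, 0, 0, 0, 0], [-6, 2, 0, 0, 0, 0], [-6.2, 6, 0.1, 0.1, 0, 0], [-6.2, 11, 0.2, 0.2, 0, 0], [-6.2, 16.5, 0.3, 0.3, 0, 0]]
  ]
}}

```text
time_s: 46.88
tcp_pos: [0.4778, -0.1248, 0.2839]
ee_rot: [[-0.002, -0.019, 1.0], [0.001, 1.0, 0.019], [-1.0, 0.001, -0.002]]
wrist_force: [0.6, 0.1, -1.4]
gripper_width: 0.155
```

```bash
python3 - <<'E'
from rail import *
st()
plan([(.5045,.237,.2825,83)],step=6)
E
```

```text
t 46.875 tcp [ 0.4778 -0.1248  0.2839] F [ 0.6  0.1 -1.4] g 0.155 q [  4.2   6.   -8.1  -0.1 -76.  -93.1]
[[-0.002, -0.019, 1.0], [0.001, 1.0, 0.019], [-1.0, 0.001, -0.002]]
[[[0.02, 5.16, 0.48, 0.12, -0.01, 0.0], [0.05, 10.32, 0.96, 0.23, -0.01, 0.0], [0.07, 15.48, 1.44, 0.35, -0.01, 0.0], [0.09, 20.64, 1.91, 0.46, -0.01, 0.0], [0.12, 25.8, 2.39, 0.58, -0.01, 0.0]]]
[[[0.02, 5.18, -0.04, 0.12, 0.0, 0.0], [0.04, 10.37, -0.08, 0.23, 0.0, 0.0]]]
yaw now 91.07121126229319
```

>>> {"method": "play_rows", "body": {
  "plan": [
    [[0, 5.2, 0.5, 0.1, 0, 0], [0, 10.3, 1, 0.2, 0, 0], [0, 15.5, 1.4, 0.35, 0, 0], [0, 20.6, 1.9, 0.5, 0, 0], [0, 25.8, 2.4, 0.6, 0, 0]]
  ]
}}

```text
time_s: 47.5
tcp_pos: [0.4964, 0.1338, 0.2841]
ee_rot: [[-0.002, 0.085, 0.996], [-0.0, 0.996, -0.085], [-1.0, -0.001, -0.002]]
wrist_force: [1.1, -0.3, -0.7]
gripper_width: 0.157
```

>>> {"method": "play_rows", "body": {
  "plan": [
    [[0, 5, 0, 0.1, 0, 0], [0, 10, 0, 0.2, 0, 0], [0, 10, 0, 0.2, 0, 0], [0, 10, 0, 0.2, 0, 0]]
  ]
}}

```text
time_s: 48.0
tcp_pos: [0.5051, 0.2315, 0.284]
ee_rot: [[-0.002, 0.118, 0.993], [-0.001, 0.993, -0.118], [-1.0, -0.002, -0.002]]
wrist_force: [0.3, 0.0, -1.8]
gripper_width: 0.155
```

```bash
python3 - <<'E'
from rail import *
st()
plan([(.5045,.237,.145,83)],step=3)
E
```

```text
t 48.0 tcp [0.5051 0.2315 0.284 ] F [ 0.3  0.  -1.8] g 0.155 q [  41.3   12.4   -0.3   -0.   -77.5 -138.1]
[[-0.002, 0.118, 0.993], [-0.001, 0.993, -0.118], [-1.0, -0.002, -0.002]]
[[[2.78, 0.11, -0.02, 0.0, -0.01, 0.01], [5.56, 0.23, -0.04, 0.01, -0.01, 0.01], [8.34, 0.34, -0.05, 0.01, -0.01, 0.01], [11.12, 0.45, -0.07, 0.02, -0.01, 0.01], [13.9, 0.56, -0.09, 0.02, -0.01, 0.01]]]
yaw now 83.2061875772853
```

>>> {"method": "play_rows", "body": {
  "plan": [
    [[2.5, 0.5, -0.1, 0, 0, 0], [5.5, 0.5, -0.1, 0, 0, 0], [8.5, 0.5, -0.1, 0, 0, 0], [11.5, 0.5, -0.1, 0, 0, 0], [13.2, 0.5, -0.1, 0, 0, 0]]
  ]
}}

```text
time_s: 48.62
tcp_pos: [0.5044, 0.2348, 0.1515]
ee_rot: [[-0.003, 0.121, 0.993], [-0.002, 0.993, -0.121], [-1.0, -0.002, -0.002]]
wrist_force: [0.3, 0.1, -0.9]
gripper_width: 0.163
```

>>> {"method": "play_rows", "body": {
  "plan": [
    [[0.4, 0, 0, 0, 0, 0], [0.7, 0, 0, 0, 0, 0], [0.7, 0, 0, 0, 0, 0]]
  ]
}}

```text
time_s: 49.0
tcp_pos: [0.5057, 0.2368, 0.1469]
ee_rot: [[0.001, 0.119, 0.993], [0.001, 0.993, -0.119], [-1.0, 0.001, 0.001]]
wrist_force: [0.6, 0.5, -2.0]
gripper_width: 0.158
```

```bash
python3 - <<'E'
from rail import *
st(); cap('scene','s23'); view('s23')
E
```

```text
t 49.0 tcp [0.5057 0.2368 0.1469] F [ 0.6  0.5 -2. ] g 0.158 q [  41.7   17.8  -13.1    0.   -59.1 -138.6]
[[0.001, 0.119, 0.993], [0.001, 0.993, -0.119], [-1.0, 0.001, 0.001]]
```

View pics/rs23.png

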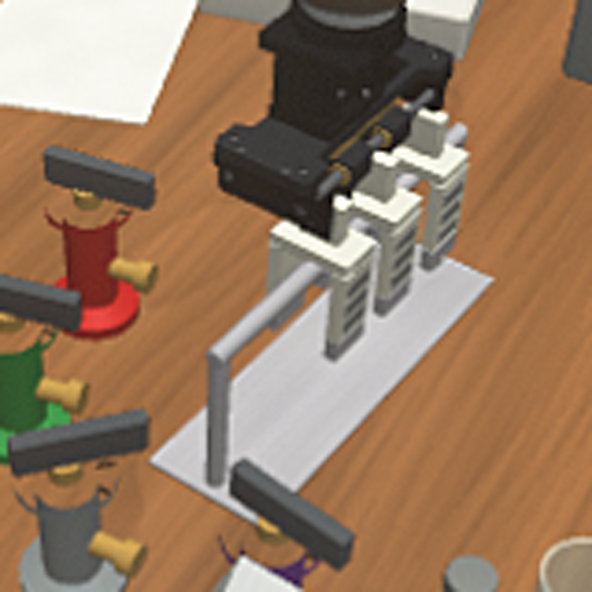

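>>> {"method": "play_rows", "body": {
  "plan": [
    [[0.3, 0, -0.15, 0, 0, 0], [0.5, 0, -0.15, 0, 0, 0], [0.7, 0, -0.15, 0, 0, 0], [0.7, 0, -0.15, 0, 0, 0]]
  ]
}}

```text
time_s: 49.55
tcp_pos: [0.5038, 0.2372, 0.1406]
ee_rot: [[0.001, 0.118, 0.993], [-0.0, 0.993, -0.118], [-1.0, -0.0, 0.001]]
wrist_force: [-3.2, -0.1, 5.5]
gripper_width: 0.159
```

>>> {"method": "play_rows", "body": {
  "plan": [
    [[0, 0, 0, 0, 0, 0], [0, 0, 0, 0, 0, 0], [0, 0, 0, 0, 0, 0], [0, 0, 0, 0, 0, 0]]
  ],
  "hand": 0.5
}}

```text
time_s: 50.05
tcp_pos: [0.5038, 0.2371, 0.139]
ee_rot: [[-0.0, 0.119, 0.993], [-0.0, 0.993, -0.119], [-1.0, -0.0, -0.0]]
wrist_force: [-0.1, -0.0, 0.5]
gripper_width: 0.477
```

>>> {"method": "play_rows", "body": {
  "plan": [
    [[-2, 0, 0, 0, 0, 0], [-5, 0, 0, 0, 0, 0], [-10, -3, 0, 0, 0, 0], [-12, -8, 0, 0, 0, 0], [-12, -14, -1, 0, 0, 0]]
  ]
}}

```text
time_s: 50.68
tcp_pos: [0.4784, 0.0988, 0.261]
ee_rot: [[0.004, 0.117, 0.993], [0.002, 0.993, -0.117], [-1.0, 0.002, 0.004]]
wrist_force: [1.0, -0.8, 0.6]
gripper_width: 0.504
```

```bash
python3 - <<'E'
from rail import *
st(); cap('scene','s24'); view('s24')
plan([(.4868,-.293,.195,93.8)])
E
python3 tabs.py s24
```

```text
t 50.675 tcp [0.4784 0.0988 0.261 ] F [ 1.  -0.8  0.6] g 0.504 q [  30.8    5.8  -11.5    0.   -72.4 -127.5]
[[0.004, 0.117, 0.993], [0.002, 0.993, -0.117], [-1.0, 0.002, 0.004]]
[[[0.94, -5.45, 0.85, -0.15, 0.0, 0.0], [1.88, -10.91, 1.7, -0.31, 0.0, 0.0], [2.82, -16.36, 2.55, -0.46, 0.0, 0.0], [3.75, -21.82, 3.4, -0.62, 0.0, 0.0], [4.69, -27.27, 4.25, -0.77, 0.0, 0.0]]]
[[[0.93, -5.52, 0.11, -0.15, 0.0, 0.0], [1.87, -11.04, 0.22, -0.31, 0.0, 0.0]]]
yaw now 83.033236999495
s24 px [232. 318.] 163 ctr 541.4 -360.8 size 36.7 13.9 ang 4.3 z [0.1395 0.1411] u -0.0481 v -0.1168
```

View pics/s24.png

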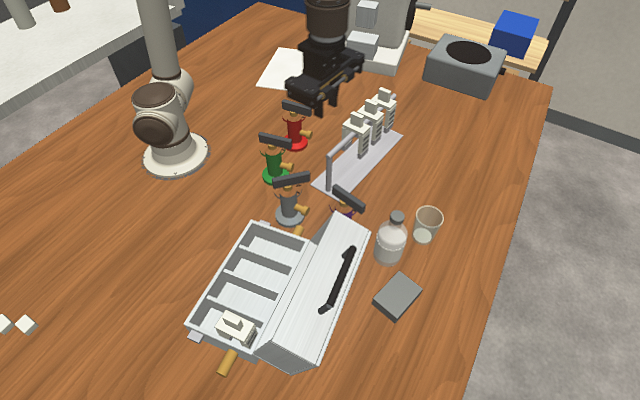

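Three hang. Last carrier is at (0.5415, −0.3608), angle about 4°.

>>> {"method": "play_rows", "body": {
  "plan": [
    [[0, -4, 1, -0.1, 0, 0], [0, -10, 2.2, -0.3, 0, 0], [0, -16, 3.2, -0.5, 0, 0], [0, -22, 4.5, -0.6, 0, 0], [0, -28, 5.8, -0.8, 0, 0]]
  ]
}}

```text
time_s: 51.35
tcp_pos: [0.5016, -0.1876, 0.2593]
ee_rot: [[0.001, -0.022, 1.0], [-0.0, 1.0, 0.022], [-1.0, -0.0, 0.001]]
wrist_force: [0.6, 0.1, 0.3]
gripper_width: 0.501
```

```bash
python3 - <<'E'
from rail import *
plan([(.5415,-.3608,.205,94.2)],step=6)
E
```

```text
[[[1.36, -4.35, 0.9, -0.07, 0.0, 0.0], [2.72, -8.7, 1.8, -0.15, 0.0, 0.0], [4.07, -13.05, 2.71, -0.22, 0.0, 0.0], [5.43, -17.4, 3.61, -0.29, 0.0, 0.0]]]
yaw now 91.25716861522342
```

>>> {"method": "play_rows", "body": {
  "plan": [
    [[1, -4.3, 0.9, -0.1, 0, 0], [2.5, -8.7, 1.8, -0.15, 0, 0], [4, -13, 2.7, -0.2, 0, 0], [5, -17, 3.6, -0.3, 0, 0], [5, -17, 3.6, -0.3, 0, 0]]
  ]
}}

```text
time_s: 51.98
tcp_pos: [0.5405, -0.3569, 0.2064]
ee_rot: [[-0.004, -0.069, 0.998], [0.001, 0.998, 0.069], [-1.0, 0.002, -0.004]]
wrist_force: [0.8, 0.1, -0.1]
gripper_width: 0.493
```

```bash
python3 - <<'E'
from rail import *
st();cap('wrist','w25')
plan([(.5413,-.3605,.081,94.2)],step=3)
E
python3 tabs.py w25
```

```text
t 51.975 tcp [ 0.5405 -0.3569  0.2064] F [ 0.8  0.1 -0.1] g 0.493 q [-19.2  24.    5.3  -0.  -71.6 -66.9]
[[-0.004, -0.069, 0.998], [0.001, 0.998, 0.069], [-1.0, 0.002, -0.004]]
[[[2.53, -0.1, 0.01, 0.0, -0.01, -0.01], [5.06, -0.2, 0.03, -0.01, -0.01, -0.01], [7.59, -0.3, 0.04, -0.01, -0.01, -0.01], [10.12, -0.4, 0.05, -0.01, -0.01, -0.01], [12.65, -0.5, 0.06, -0.01, -0.01, -0.01]]]
yaw now 94.05994198728041
w25 px [310. 201.] 710 ctr 541.5 -360.9 size 36.3 13.9 ang 5.6 z [0.1416 0.1426] u -0.048 v -0.1169
```

View pics/w25.png

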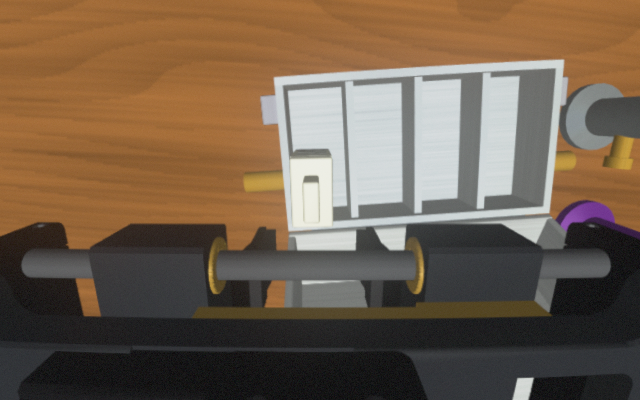

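>>> {"method": "play_rows", "body": {
  "plan": [
    [[2.5, -0.2, 0.1, 0, 0, 0], [5, -0.4, 0.1, 0, 0, 0], [8, -0.4, 0.1, 0, 0, 0], [11, -0.4, 0.1, 0, 0, 0], [12.5, -0.4, 0.1, 0, 0, 0]]
  ]
}}

```text
time_s: 52.65
tcp_pos: [0.5419, -0.3574, 0.0832]
ee_rot: [[-0.001, -0.074, 0.997], [0.001, 0.997, 0.074], [-1.0, 0.001, -0.001]]
wrist_force: [-0.5, -0.1, 0.1]
gripper_width: 0.498
```

>>> {"method": "play_rows", "body": {
  "plan": [
    [[0, 0, 0, 0, 0, 0], [0, 0, 0, 0, 0, 0], [0, 0, 0, 0, 0, 0], [0, 0, 0, 0, 0, 0], [0, 0, 0, 0, 0, 0]]
  ],
  "hand": 0
}}

```text
time_s: 53.28
tcp_pos: [0.543, -0.359, 0.0851]
ee_rot: [[0.002, -0.073, 0.997], [-0.001, 0.997, 0.073], [-1.0, -0.001, 0.002]]
wrist_force: [0.4, 1.1, 2.9]
gripper_width: 0.158
```

>>> {"method": "play_rows", "body": {
  "plan": [
    [[0, 0, 0, 0, 0, 0], [-2, 0, 0, 0, 0, 0], [-5, 0, 0, 0, 0, 0], [-9, 0, 0, 0, 0, 0], [-14, 0, 0, 0, 0, 0]]
  ]
}}

```text
time_s: 53.9
tcp_pos: [0.5411, -0.3579, 0.2227]
ee_rot: [[-0.005, -0.073, 0.997], [0.003, 0.997, 0.073], [-1.0, 0.003, -0.005]]
wrist_force: [1.6, 0.5, -1.6]
gripper_width: 0.16
```

```bash
python3 - <<'E'
from rail import *
st(); cap('scene','s26')
plan([(.525,-.35,.285,94),(.48,-.12,.285,92)],step=6)
E
```

```text
t 53.9 tcp [ 0.5411 -0.3579  0.2227] F [ 1.6  0.5 -1.6] g 0.16 q [-19.3  23.6   7.1  -0.1 -73.8 -66.6]
[[-0.005, -0.073, 0.997], [0.003, 0.997, 0.073], [-1.0, 0.003, -0.005]]
[[[-5.28, 1.17, -1.82, 0.02, 0.04, 0.04], [-5.33, 6.99, -2.51, 0.07, 0.04, 0.04], [-5.37, 12.81, -3.21, 0.12, 0.04, 0.04], [-5.42, 18.63, -3.91, 0.17, 0.04, 0.04], [-5.46, 24.44, -4.6, 0.22, 0.04, 0.04]]]
yaw now 94.23939687373483
```

View pics/s26.png

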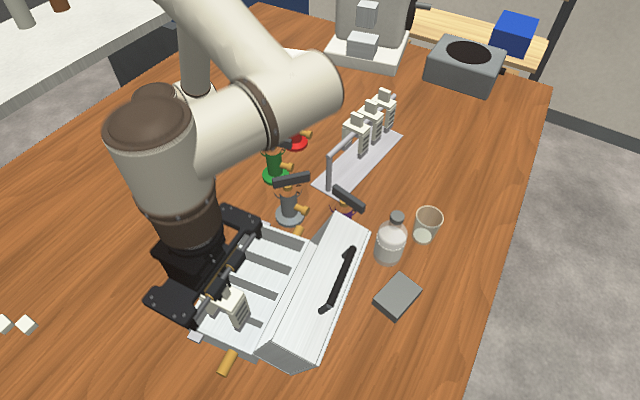

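>>> {"method": "play_rows", "body": {
  "plan": [
    [[-4, 0, -1.5, 0, 0, 0], [-6.3, 4, -2.3, 0, 0, 0], [-6.3, 10, -3, 0.1, 0, 0], [-6.3, 16, -3.7, 0.2, 0, 0], [-6.3, 22, -4.4, 0.2, 0, 0]]
  ]
}}

```text
time_s: 54.58
tcp_pos: [0.4812, -0.1407, 0.2858]
ee_rot: [[-0.002, -0.037, 0.999], [0.001, 0.999, 0.037], [-1.0, 0.001, -0.002]]
wrist_force: [1.3, 0.6, -1.9]
gripper_width: 0.16
```

```bash
python3 - <<'E'
from rail import *
st()
plan([(.475,0,.285,90),(.4965,.167,.284,83)],step=6)
E
```

```text
t 54.575 tcp [ 0.4812 -0.1407  0.2858] F [ 1.3  0.6 -1.9] g 0.16 q [  2.2   6.7  -7.   -0.1 -76.4 -90.1]
[[-0.002, -0.037, 0.999], [0.001, 0.999, 0.037], [-1.0, 0.001, -0.002]]
[[[0.03, 4.7, -0.03, 0.07, -0.01, -0.01], [0.07, 9.39, -0.07, 0.14, -0.01, -0.01], [0.1, 14.09, -0.1, 0.21, -0.01, -0.01], [0.14, 19.62, 0.83, 0.45, -0.01, -0.01], [0.17, 25.16, 1.75, 0.68, -0.01, 0.0]]]
[[[0.03, 5.61, 0.26, 0.23, 0.0, 0.0]]]
yaw now 92.13653670340419
```

>>> {"method": "play_rows", "body": {
  "plan": [
    [[0, 5.5, 0, 0.1, 0, 0], [0, 11, 0.1, 0.3, 0, 0], [0, 16.5, 0.5, 0.5, 0, 0], [0, 22, 1.3, 0.7, 0, 0], [0, 27, 2.2, 0.8, 0, 0]]
  ]
}}

```text
time_s: 55.2
tcp_pos: [0.4933, 0.1299, 0.2861]
ee_rot: [[-0.002, 0.101, 0.995], [-0.0, 0.995, -0.101], [-1.0, -0.0, -0.002]]
wrist_force: [0.6, -0.9, -1.2]
gripper_width: 0.158
```

>>> {"method": "play_rows", "body": {
  "plan": [
    [[0, 3.2, 0.1, 0.1, 0, 0], [0, 3.2, 0.1, 0.1, 0, 0], [0, 3.2, 0.1, 0.1, 0, 0]]
  ]
}}

```text
time_s: 55.58
tcp_pos: [0.4978, 0.1593, 0.2862]
ee_rot: [[-0.002, 0.118, 0.993], [-0.001, 0.993, -0.118], [-1.0, -0.001, -0.002]]
wrist_force: [-0.7, -0.6, -2.1]
gripper_width: 0.157
```

```bash
python3 - <<'E'
from rail import *
st()
plan([(.4965,.167,.148,83)],step=3)
E
```

```text
t 55.575 tcp [0.4978 0.1593 0.2862] F [-0.7 -0.6 -2.1] g 0.157 q [  35.5    8.9   -4.3   -0.   -76.9 -132.3]
[[-0.002, 0.118, 0.993], [-0.001, 0.993, -0.118], [-1.0, -0.001, -0.002]]
[[[2.76, 0.15, -0.04, 0.0, -0.01, 0.01], [5.53, 0.31, -0.08, 0.01, -0.01, 0.01], [8.29, 0.46, -0.12, 0.01, -0.01, 0.01], [11.06, 0.61, -0.16, 0.02, -0.01, 0.01], [13.82, 0.77, -0.19, 0.02, -0.01, 0.01]]]
yaw now 83.19488490906839
```

>>> {"method": "play_rows", "body": {
  "plan": [
    [[2.5, 0.7, 0, 0, 0, 0], [5.5, 0.7, 0, 0, 0, 0], [8.5, 0.7, 0, 0, 0, 0], [11.5, 0.7, 0, 0, 0, 0], [13.2, 0.7, 0, 0, 0, 0]]
  ]
}}

```text
time_s: 56.2
tcp_pos: [0.4982, 0.1648, 0.1535]
ee_rot: [[-0.002, 0.121, 0.993], [-0.001, 0.993, -0.121], [-1.0, -0.002, -0.002]]
wrist_force: [0.1, 0.0, -1.7]
gripper_width: 0.157
```

>>> {"method": "play_rows", "body": {
  "plan": [
    [[0.4, 0, -0.1, 0, 0, 0], [0.7, 0, -0.1, 0, 0, 0], [0.7, 0, -0.1, 0, 0, 0]]
  ]
}}

```text
time_s: 56.58
tcp_pos: [0.4986, 0.1668, 0.1489]
ee_rot: [[0.001, 0.119, 0.993], [0.001, 0.993, -0.119], [-1.0, 0.001, 0.001]]
wrist_force: [0.6, -0.0, -2.1]
gripper_width: 0.162
```

```bash
python3 - <<'E'
from rail import *
st(); cap('scene','s27'); view('s27')
E
```

```text
t 56.575 tcp [0.4986 0.1668 0.1489] F [ 0.6 -0.  -2.1] g 0.162 q [  36.2   14.6  -17.3    0.   -58.  -133. ]
[[0.001, 0.119, 0.993], [0.001, 0.993, -0.119], [-1.0, 0.001, 0.001]]
```

View pics/rs27.png

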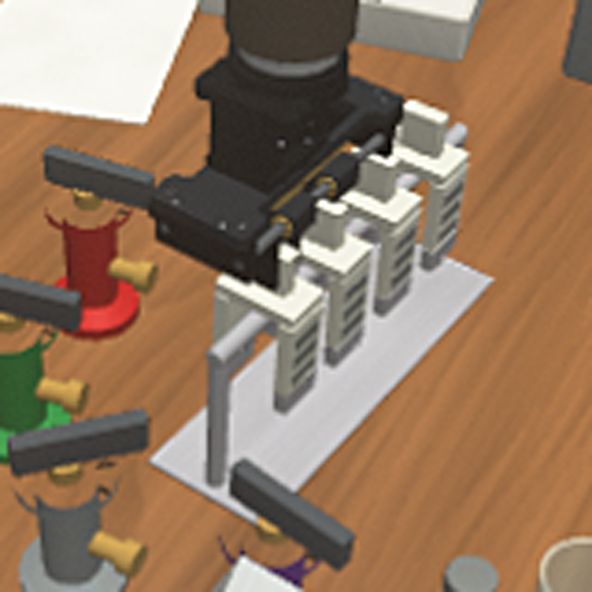

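>>> {"method": "play_rows", "body": {
  "plan": [
    [[0.3, 0, -0.15, 0, 0, 0], [0.5, 0, -0.15, 0, 0, 0], [0.75, 0, -0.15, 0, 0, 0], [0.75, 0, -0.15, 0, 0, 0]]
  ]
}}

```text
time_s: 57.12
tcp_pos: [0.4968, 0.1671, 0.142]
ee_rot: [[0.001, 0.118, 0.993], [-0.0, 0.993, -0.118], [-1.0, -0.0, 0.001]]
wrist_force: [-3.1, 0.2, 5.3]
gripper_width: 0.162
```

>>> {"method": "play_rows", "body": {
  "plan": [
    [[0, 0, 0, 0, 0, 0], [0, 0, 0, 0, 0, 0], [0, 0, 0, 0, 0, 0], [0, 0, 0, 0, 0, 0]]
  ],
  "hand": 0.5
}}

```text
time_s: 57.62
tcp_pos: [0.4968, 0.1671, 0.1405]
ee_rot: [[-0.0, 0.119, 0.993], [-0.0, 0.993, -0.119], [-1.0, -0.0, -0.0]]
wrist_force: [-0.0, -0.4, -0.5]
gripper_width: 0.478
```

>>> {"method": "play_rows", "body": {
  "plan": [
    [[-2, 0, 0, 0, 0, 0], [-5, 0, 0, 0, 0, 0], [-10, -3, -1, 0, 0, 0], [-12, -8, -2, 0, 0, 0], [-12, -12, -4, 0, 0, 0]]
  ]
}}

```text
time_s: 58.25
tcp_pos: [0.4434, 0.0518, 0.2625]
ee_rot: [[0.004, 0.119, 0.993], [0.001, 0.993, -0.119], [-1.0, 0.002, 0.004]]
wrist_force: [-0.6, -0.1, -0.5]
gripper_width: 0.499
```

```bash
python3 - <<'E'
from rail import *
st(); cap('scene','s28'); view('s28')
im,d,c=load('s28'); W=cloud(d,c); rx=np.array([.9926,-.1215]); ry=np.array([.1215,.9926])
u=(W[...,:2]-[.5082,.275])@rx; v=(W[...,:2]-[.5082,.275])@ry; z=W[...,2]
m=((abs(u)<.03)&(abs(v)<.16)&(z>.185)&(z<.205)).astype(np.uint8)
k,L,S,C=cv2.connectedComponentsWithStats(m)
for i in range(1,k):
    if S[i,4]>20: q=L==i; print('tab u',u[q].mean().round(4),'v',v[q].mean().round(4),'ztop',np.percentile(z[q],95).round(4))
E
```

```text
t 58.25 tcp [0.4434 0.0518 0.2625] F [-0.6 -0.1 -0.5] g 0.499 q [  27.7    1.3  -16.2    0.   -72.2 -124.5]
[[0.004, 0.119, 0.993], [0.001, 0.993, -0.119], [-1.0, 0.002, 0.004]]
tab u -0.0005 v 0.1013 ztop 0.1982
tab u -0.0006 v 0.0296 ztop 0.1974
tab u 0.0006 v -0.0412 ztop 0.1973
tab u 0.0026 v -0.1117 ztop 0.197
```

View pics/s28.png

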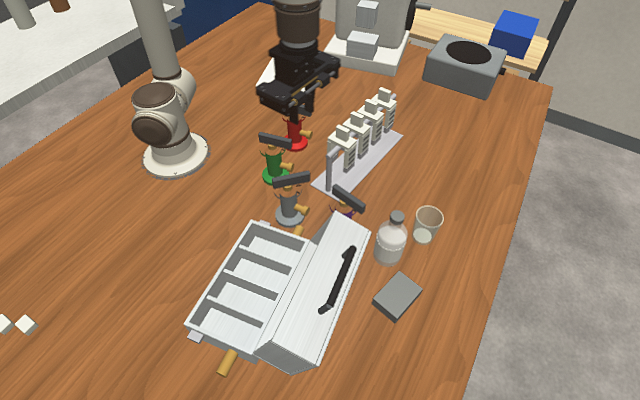

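All four hang astride with tab tops at about 0.198 as expected. The tub is empty and the lid is open. Now close the valve.

```bash
python3 - <<'E'
from rail import *
plan([(.442,-.0197,.18,135.8)])
E
```

```text
[[[1.36, -1.12, 0.19, -0.88, 0.0, 0.0], [2.73, -2.25, 0.37, -1.76, 0.0, 0.0], [4.09, -3.37, 0.56, -2.64, 0.0, 0.0], [5.45, -4.5, 0.74, -3.52, 0.0, 0.0], [6.81, -5.62, 0.93, -4.39, 0.0, 0.0]]]
[[[1.36, -0.94, -0.65, -0.88, 0.0, 0.0]]]
yaw now 83.06425934920419
```

>>> {"method": "play_rows", "body": {
  "plan": [
    [[1.3, -1.1, 0.2, -0.9, 0, 0], [2.6, -2.2, 0.4, -1.8, 0, 0], [4, -3.4, 0.6, -2.7, 0, 0], [5.4, -4.5, 0.7, -3.6, 0, 0], [6.8, -5.6, 0.9, -4.5, 0, 0]]
  ]
}}

```text
time_s: 58.92
tcp_pos: [0.445, -0.0044, 0.1921]
ee_rot: [[0.0, -0.622, 0.783], [0.0, 0.783, 0.622], [-1.0, -0.0, 0.0]]
wrist_force: [-0.3, -0.6, -0.5]
gripper_width: 0.5
```

>>> {"method": "play_rows", "body": {
  "plan": [
    [[1.3, -0.9, -0.6, -0.8, 0, 0], [1.3, -0.9, -0.6, -0.8, 0, 0], [1.3, -0.9, -0.6, -0.8, 0, 0], [1.3, -0.9, -0.6, -0.8, 0, 0]]
  ]
}}

```text
time_s: 59.42
tcp_pos: [0.4464, -0.0144, 0.1803]
ee_rot: [[0.001, -0.721, 0.693], [0.0, 0.693, 0.721], [-1.0, -0.001, 0.001]]
wrist_force: [-0.0, -0.6, -0.4]
gripper_width: 0.503
```

```bash
python3 - <<'E'
from rail import *
st(); im,d,c=cap('wrist','w29'); W=cloud(d,c); 
m=(abs(W[...,0]-.45)<.07)&(abs(W[...,1]+.005)<.07)&(W[...,2]>.154)&(W[...,2]<.167); m[222:]=0
P=W[m][:,:2]*1000; print(len(P)); print(cv2.minAreaRect(P.astype(np.float32)),cv2.fitLine(P.astype(np.float32),cv2.DIST_HUBER,0,.01,.01).ravel())
plan([(.442,-.0197,.096,135.8)],step=3)
E
```

```text
t 59.425 tcp [ 0.4464 -0.0144  0.1803] F [-0.  -0.6 -0.4] g 0.503 q [ 19.1   5.  -24.5   0.  -60.5 -63. ]
[[0.001, -0.721, 0.693], [0.0, 0.693, 0.721], [-1.0, -0.001, 0.001]]
1289
((433.3934326171875, -29.134923934936523), (45.280426025390625, 13.639004707336426), 46.6484489440918) [  0.68339574   0.7300481  432.6192     -29.799696  ]
[[[2.81, -0.02, -0.23, 0.01, 0.01, 0.0], [5.61, -0.03, -0.46, 0.02, 0.01, 0.0], [8.42, -0.05, -0.69, 0.04, 0.01, 0.0]]]
yaw now 136.16896246080273
```

View pics/w29.png

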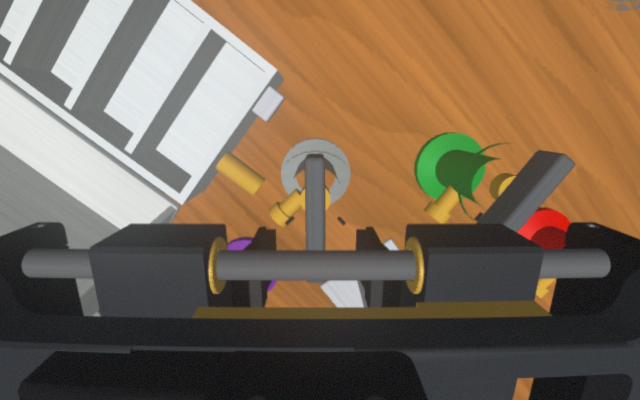

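>>> {"method": "play_rows", "body": {
  "plan": [
    [[2, 0, -0.3, 0, 0, 0], [4, 0, -0.6, 0, 0, 0], [6, 0, -0.65, 0, 0, 0], [7.7, 0, -0.65, 0, 0, 0], [7.7, 0, -0.65, 0, 0, 0]]
  ]
}}

```text
time_s: 60.1
tcp_pos: [0.4407, -0.0195, 0.102]
ee_rot: [[-0.002, -0.721, 0.692], [-0.001, 0.692, 0.721], [-1.0, 0.001, -0.002]]
wrist_force: [0.2, -0.1, 0.1]
gripper_width: 0.498
```

>>> {"method": "play_rows", "body": {
  "plan": [
    [[0, 0, 0, 0, 0, 0], [0, 0, 0, 0, 0, 0], [0, 0, 0, 0, 0, 0], [0, 0, 0, 0, 0, 0], [0, 0, 0, 0, 0, 0]]
  ],
  "hand": 0
}}

```text
time_s: 60.72
tcp_pos: [0.4421, -0.0198, 0.103]
ee_rot: [[0.001, -0.722, 0.692], [-0.0, 0.692, 0.722], [-1.0, -0.001, 0.001]]
wrist_force: [1.7, -3.7, 1.3]
gripper_width: 0.158
```

>>> {"method": "play_rows", "body": {
  "plan": [
    [[0, 0, 0, 0, 0, 0], [0, 0, 0, 0, 0, 0]]
  ]
}}

```text
time_s: 60.98
tcp_pos: [0.442, -0.0197, 0.103]
ee_rot: [[0.001, -0.722, 0.692], [-0.0, 0.692, 0.722], [-1.0, -0.001, 0.0]]
wrist_force: [3.0, -4.5, 1.6]
gripper_width: 0.157
```

Turn clockwise (tool +x): 136.2° → 91.5°, then slightly beyond to the stop.

>>> {"method": "play_rows", "body": {
  "plan": [
    [[0, 0, 0, 0.9, 0, 0], [0, 0, 0, 1.8, 0, 0], [0, 0, 0, 2.7, 0, 0], [0, 0, 0, 3.6, 0, 0], [0, 0, 0, 4.4, 0, 0]]
  ]
}}

```text
time_s: 61.6
tcp_pos: [0.4419, -0.0194, 0.103]
ee_rot: [[0.001, -0.034, 0.999], [0.0, 0.999, 0.034], [-1.0, -0.0, 0.001]]
wrist_force: [1.9, -2.5, 2.5]
gripper_width: 0.161
```

>>> {"method": "play_rows", "body": {
  "plan": [
    [[0, 0, 0, 0.2, 0, 0], [0, 0, 0, 0.35, 0, 0], [0, 0, 0, 0.35, 0, 0]]
  ]
}}

```text
time_s: 61.98
tcp_pos: [0.4419, -0.0194, 0.103]
ee_rot: [[0.001, 0.02, 1.0], [-0.0, 1.0, -0.02], [-1.0, -0.0, 0.001]]
wrist_force: [2.2, -3.2, 4.5]
gripper_width: 0.163
```

```bash
python3 - <<'E'
from rail import *
s=st(); print(yawnow(),s['moment'])
E
```

```text
t 61.975 tcp [ 0.4419 -0.0194  0.103 ] F [ 2.2 -3.2  4.5] g 0.163 q [  18.7    9.7  -31.6    0.   -48.6 -109.9]
[[0.001, 0.02, 1.0], [-0.0, 1.0, -0.02], [-1.0, -0.0, 0.001]]
88.83600465895223 [-0.74595289 -0.63572483  0.65356825]
```

A moment of 0.65 N m about z means the lever is on its stop. Release and check.

>>> {"method": "play_rows", "body": {
  "plan": [
    [[0, 0, 0, 0, 0, 0], [0, 0, 0, 0, 0, 0], [0, 0, 0, 0, 0, 0], [0, 0, 0, 0, 0, 0], [0, 0, 0, 0, 0, 0]]
  ],
  "hand": 0.5
}}

```text
time_s: 62.6
tcp_pos: [0.441, -0.0196, 0.1023]
ee_rot: [[-0.001, 0.023, 1.0], [-0.0, 1.0, -0.023], [-1.0, -0.0, -0.001]]
wrist_force: [0.7, 0.1, -0.0]
gripper_width: 0.493
```

>>> {"method": "play_rows", "body": {
  "plan": [
    [[-2, 0, 0, 0, 0, 0], [-5, 0, 0, 0, 0, 0], [-10, 0, 0, 0, 0, 0], [-15, 0, -4, 0, 0, 0], [-19, 0, -8, 0, 0, 0]]
  ]
}}

```text
time_s: 63.22
tcp_pos: [0.3606, -0.0178, 0.2941]
ee_rot: [[0.0, 0.024, 1.0], [0.0, 1.0, -0.024], [-1.0, 0.0, 0.0]]
wrist_force: [0.4, 1.5, 0.4]
gripper_width: 0.501
```

>>> {"method": "play_rows", "body": {
  "plan": [
    [[-2, 0, 0, 0, 0, 0], [-2, 0, 0, 0, 0, 0], [-2, 0, 0, 0, 0, 0]]
  ]
}}

```text
time_s: 63.6
tcp_pos: [0.3609, -0.0177, 0.3113]
ee_rot: [[-0.003, 0.023, 1.0], [-0.0, 1.0, -0.023], [-1.0, -0.0, -0.003]]
wrist_force: [0.3, -0.6, -0.6]
gripper_width: 0.497
```

```bash
python3 - <<'E'
from rail import *
st(); cap('scene','s30'); cap('wrist','w30')
for n in ['scene0','s30','w30']:
    im,d,c=load(n); W=cloud(d,c); m=(abs(W[...,0]-.45)<.07)&(abs(W[...,1]+.015)<.055)&(W[...,2]>.154)&(W[...,2]<.167)
    if n[0]=='w': m[222:]=0
    P=W[m][:,:2]*1000; print(n,len(P)); 
    if len(P)>20: print(cv2.minAreaRect(P.astype(np.float32)),cv2.fitLine(P.astype(np.float32),cv2.DIST_HUBER,0,.01,.01).ravel())
im,d,c=load('s30'); W=cloud(d,c); rx=np.array([.9926,-.1215]); ry=np.array([.1215,.9926])
u=(W[...,:2]-[.5082,.275])@rx; v=(W[...,:2]-[.5082,.275])@ry; z=W[...,2]
m=((abs(u)<.03)&(abs(v)<.16)&(z>.185)&(z<.205)).astype(np.uint8)
k,L,S,C=cv2.connectedComponentsWithStats(m)
for i in range(1,k):
    if S[i,4]>20: q=L==i; print('tab u',u[q].mean().round(4),'v',v[q].mean().round(4),'ztop',np.percentile(z[q],95).round(4))
E
```

```text
t 63.6 tcp [ 0.3609 -0.0177  0.3113] F [ 0.3 -0.6 -0.6] g 0.497 q [  23.4   -9.2  -18.9   -0.   -80.4 -114.7]
[[-0.003, 0.023, 1.0], [-0.0, 1.0, -0.023], [-1.0, -0.0, -0.003]]
scene0 177
((455.1272888183594, -20.97018051147461), (93.836669921875, 15.46713924407959), 1.5553475618362427) [ 9.9963611e-01  2.6974225e-02  4.5586044e+02 -2.1365505e+01]
s30 180
((454.12396240234375, -20.86400032043457), (94.08818817138672, 15.0592622756958), 0.46659812331199646) [ 9.9950296e-01  3.1525858e-02  4.5521198e+02 -2.1727646e+01]
w30 7
tab u -0.0005 v 0.102 ztop 0.1981
tab u -0.0006 v 0.0292 ztop 0.1976
tab u 0.0005 v -0.0413 ztop 0.1976
tab u 0.0024 v -0.1118 ztop 0.1971
```

View pics/s30.png

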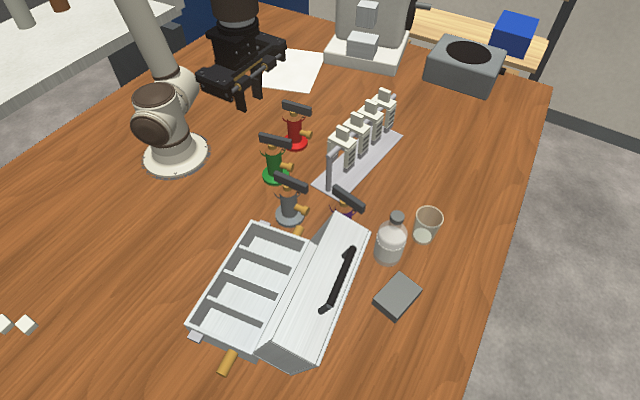

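View pics/w30.png

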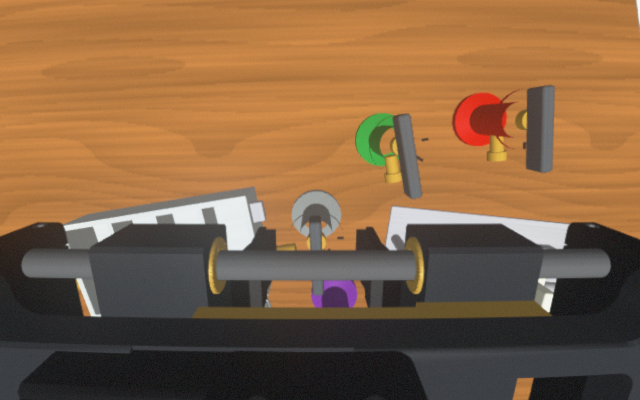

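The lever reads the same angle as at the start (closed). All four carriers still hang, the lid is open, the bystanders look unmoved, and the arm touches nothing. Handing in.

```bash
python3 - <<'E'
from h import *
print(r.finish_job())
E
```

```text
the job is handed in; nothing more can be done
None
```

The job is done as asked and was handed in at about 64 s, with no verdict reported. I turned the valve to half open, swung the lid back onto its stop, hung all four carriers astride the drain rail, and closed the valve against its stop.

**Last checks:**
- **Carriers:** all four tab tops were at 0.197–0.198 m, as expected when seated, and within 3 mm of the bar line. Spacing was about 71 mm, and they had not moved after the valve was closed.
- **Valve:** the half-open setting measured about 44–45°. At the end the lever read the same angle as at the start, to within about 1°.
- **Lid and bystanders:** the lid was leaning open by itself. The bottle, beaker, slide box and look-alike valves looked unmoved in the last pictures; I did not measure them.

**What disagreed or went wrong:**
- **Tool length:** the real fingertips sit about 30 mm behind the reported TCP. I found this from missed contacts and the wrist camera's depth, and corrected for it afterwards.
- **Effects before the correction:** my first valve grip held only the top 2 mm or so of the lever, and my first two tries at the lid handle closed on nothing. While searching for contact I also pushed a finger against the shut lid, at about 36 N on the wrist, and it did not move.
- **Knocked carrier:** carrier 4 was shifted about 2.5 cm inside its bay during the run. I measured it again before picking it up.

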